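# Stocktake of look-alike screw tins

## Task

Some of the look-alike closed tins on the bench are full and some empty: pull the cabinet's drawer open, lift each tin to feel its weight, and put every full tin in the drawer and every empty one in the carton. When all are sorted, push the drawer fully home, then take the scanner, hold it steady about 10 cm from the cabinet's ticket with its beam straight on the middle of the ticket for a good second, and lay it back flat on its mat. Leave the other things on the bench where they are.

Things in the scene. Friction and masses are not known exactly. Their poses are not given: they have to be found in the camera images.
- drawer (a joint): the cabinet's drawer, m: 0 = fully home against its stop, grows as it is pulled out towards the robot, 0.18 = fully out; it slides with about 4 N of friction and does not spring back. It is nearly shut at the start
- drawer_in (a point): middle of the drawer's inner floor (moves with the drawer); x points into the cabinet, z up. Inner space 205 (x) x 244 (y) mm; the side walls' tops are 46 mm above this floor, the front panel's 68 mm; the floor is 16 mm above the bench. The drawer's front face lies at x = -0.113 in this frame
- drawer_knob (a point): centre of the drawer's black knob, a block 22 x 22 x 24 mm high on a thin stem, 56 mm above the bench and 38 mm in front of the drawer's front face; same axes as drawer_in. It can be pinched from above across y
- cabinet: low grey one-drawer bench cabinet, fixed, 250 (x, depth) x 276 (y) x 100 mm high, origin at the centre of its underside, front at x = -0.125, facing the robot
- ticket: barcode ticket, 44 x 66 mm, on the sloped holder on top of the cabinet (holder's top about 147 mm above the bench); origin at its middle, z straight out of its printed face: forward out of the cabinet's front and up, at 45 degrees. y as the cabinet's y
- carton: open cardboard carton for empties, fixed, 290 (x) x 170 (y) x 70 mm high, walls 5 mm, origin at the centre of its underside
- mat: black rubber mat where the scanner lives, fixed, 220 (x) x 100 (y) x 4 mm, origin at the centre of its underside
- scanner: hand-held in-line barcode scanner, 180 g, lying flat on the mat, origin under its middle, x towards its head, z up: white handle 34 mm wide and 30 high from x = -0.077 to 0.037, then a black head 46 wide and 36 high to x = 0.081 (nose 0.090). Can be gripped from above across the handle; its beam is always on
- window: the scanner's window under its nose, origin at its middle, at (0.081, 0, 0.016) in the scanner's frame; its z axis is the beam, which leaves forward and down at 45 degrees, along (0.707, 0, -0.707) in the scanner's frame, so a scanner held level reads a face sloped at 45 degrees squarely; best reading distance 100 mm
- tin1: closed flat tin of screws, bare metal, 68 (its x) x 50 (its y) x 40 mm high, origin at the centre of its underside; full (330 to 510 g) or empty (70 to 110 g), which cannot be seen and is not told by its name or place: lift it and feel the weight. May be absent (None)
- tin2: closed flat tin of screws, bare metal, 68 (its x) x 50 (its y) x 40 mm high, origin at the centre of its underside; full (330 to 510 g) or empty (70 to 110 g), which cannot be seen and is not told by its name or place: lift it and feel the weight. May be absent (None)
- tin3: closed flat tin of screws, bare metal, 68 (its x) x 50 (its y) x 40 mm high, origin at the centre of its underside; full (330 to 510 g) or empty (70 to 110 g), which cannot be seen and is not told by its name or place: lift it and feel the weight. May be absent (None)
- tin4: closed flat tin of screws, bare metal, 68 (its x) x 50 (its y) x 40 mm high, origin at the centre of its underside; full (330 to 510 g) or empty (70 to 110 g), which cannot be seen and is not told by its name or place: lift it and feel the weight. May be absent (None)
- tin5: closed flat tin of screws, bare metal, 68 (its x) x 50 (its y) x 40 mm high, origin at the centre of its underside; full (330 to 510 g) or empty (70 to 110 g), which cannot be seen and is not told by its name or place: lift it and feel the weight. May be absent (None)
- tin6: closed flat tin of screws, bare metal, 68 (its x) x 50 (its y) x 40 mm high, origin at the centre of its underside; full (330 to 510 g) or empty (70 to 110 g), which cannot be seen and is not told by its name or place: lift it and feel the weight. May be absent (None)
- socket: steel socket, 24 mm across, 34 high, not part of the job
- fitting: brass fitting, 26 mm across, 34 high, not part of the job
- tape: roll of paper tape lying flat, 56 mm across, 19 high, not part of the job
- driver: screwdriver lying on the bench, about 200 mm, not part of the job
- jar: capped glass jar, 54 mm across, 68 high, not part of the job
- spanner: spanner lying on the bench, about 130 mm, not part of the job
- packet: small cardboard packet, 60 x 100 x 50 mm, not part of the job
There are look-alikes about, which are no part of the job. There is more than one size of the scanner; the one meant has the size given above. What is shaped like the tin3 but purple is not meant.

How it is judged:
By the outcome, as a careful person would: the job done as asked, in the order asked, and still so for the second after the job is handed in, with the robot touching nothing.
Of tin1, tin2, tin3, tin4, tin5, tin6 only 4 to 6 are there at a start; the rules pass over those that are not, and their reading is None.
At some moment in a run one of tin1, tin2, tin3, tin4, tin5, tin6 may be knocked a few centimetres aside while the robot is not near it.
It also fails if it takes over 210 s, if anything falls off the work surface, if the arm or the gripper's body presses on something with over 40 N, if the wrist force passes 120 N, or if a joint passes its speed limit or range.

## Robot

A 7-joint arm with a two-finger parallel gripper is mounted at the origin on the work surface. World frame = base frame: x ahead of the robot, y to its left, z up, the work surface at z = 0. Lengths are in m, angles in rad, forces in N, time in s.
With the tool pointing down it reaches from about 0.425 to 1.025 m from the base axis. Payload 3.6 kg.
Tool frame: the origin (TCP) lies on the centre line of the jaws, within the pads' length; the fingertips stand 22 mm ahead of it and the grasp point (between the pads) lies 3 mm ahead of it (env.nose_length is the distance from the TCP to the fingertips, in m); y points along the fingers, x is the direction in which the jaws open and shut, and the axes are right-handed (so a half turn about y gives the same grasp; the last joint's range is limited). The gripper opens to 85 mm and grips with 20 to 120 N. Pads are 22 mm wide; open, the fingers measure 114 mm over their backs; the gripper's body (76 mm by 85 mm) begins 54 mm behind the grasp point. The pads swing forward as they close: fully open they stand 13 mm farther back than shut.
Start: joints at [1.185, 0.591, 0.048, 1.609, -0.033, 0.943, -0.034], TCP at [0.209, -0.694, 0.231] pointing down, gripper open.
Joint ranges: [-2.69, 2.69], [-0.47, 2.24], [-1.27, 1.36], [0.19, 2.51], [-1.53, 4.68], [0.08, 2.07], [-3.09, 3.09]. Speed limits (rad/s): [2.57, 2.57, 3.14, 3.14, 3.14, 3.14, 3.14].

## Interface

Orientations are given as [roll, pitch, yaw] about the fixed x, y, z axes, in that order (R = Rz(yaw) Ry(pitch) Rx(roll)).
In Python, from rig import sensors, cams, job, env gives the robot as it stands.
- The arm moves only by the tool servo_tool, never from a script. Its argument "steps" is a list of rows, each an object of numbers: "hand": the opening, from 0 (shut) to 1 (fully open); "dx", "dy", "dz": the shift along the tool's x, y, z normalised to -1 to 1, where 1 is 100 mm; "rx", "ry", "rz": the turn, a rotation vector about the tool's x, y, z normalised to -1 to 1, where 1 is 45 degrees. In form: [{"hand": .., "dx": .., "dy": .., "dz": .., "rx": .., "ry": .., "rz": ..}, ...]. A call has 1 to 10 rows; each row shifts and turns the pose as measured when the row begins, along the tool's axes as they then stand; what a row does not reach is not made up. A row lasts 1/10 s, in which the tool goes at most 50 mm and 8.59 degrees, less where a joint would pass 70% of its speed; a pose out of reach is approached as far as the arm can. A call with a number of a shift or a turn outside -1 to 1 is refused whole. A call with a gripper value outside its range is refused whole. The fingers move at their own pace and stop on an object; "force" is the grip in N (left out, the last holds). Time passes only in rows, so rows that do not move let the fingers close. It gives the time, the measured TCP pose, the force and the opening at its end, in the units of the state.
- sensors.observe(): the state, without advancing time (a new reading comes with each control period).
- cams.capture(name): name is "side" or "top" or "wrist"; returns (picture, depth): 480x640x3 uint8, red, green, blue; 480x640 float32, m along the optical axis (not along the pixel's ray), 0 where there is no reading.
- cams.camera_params(name): a dict with "K" (3x3 intrinsics, pixels), "D" ([k1, k2, p1, p2, k3] as OpenCV has them; the pictures are not rectified), "R" (3x3) and "t" (3): a world point X has camera coordinates R X + t. Camera axes: x right, y down, z forward; pixel columns grow to the right and rows downward; lengths in m; the calibration is good to about 2 mm. A picture is of the moment at which its call begins: read the wrist's pose just before it. camera_params takes no time and is no camera call; for the wrist camera it gives the pose at the moment of the call.
- job.finish_job(): hands the job in, once; it reports no verdict.
The state is a dict: "t": time; "joint_pos": joint angles; "joint_vel": joint speeds; "effort": joint torques, N m; "tool_pos": TCP position; "tcp_rot": TCP orientation; "ft_force": force on the tool from outside, world axes, zero at the start; "ft_torque": the same for the moment, N m; "gripper_width": finger opening in m.
Only numpy, scipy, OpenCV 4.12 (cv2) and the standard library are available. Lean on these libraries where they do the work, as an engineer would, in place of code of your own. Each camera call takes 0.05 s, during which the arm holds its last target. There are 200 camera calls.

## Working session

There is one attempt and no reset: what is moved stays moved. The work goes in short steps, Python scripts to look and compute and a tool call to move; the robot and the scene stay as the last step left them, time stands still between calls to the robot, and variables do not carry over. Pictures are saved under pics/ and viewed, about 12 in all and at most 16, crops included, and the job is handed in when it is done.

Besides the shell and the picture viewer there is one more tool, called as name(argument=value, ...) on one line, values as JSON. servo_tool: Moves the arm, as the interface text tells. Its arguments: {"type":"object","properties":{"steps":{"type":"array","items":{"type":"object","properties":{"hand":{"type":"number"},"dx":{"type":"number"},"dy":{"type":"number"},"dz":{"type":"number"},"rx":{"type":"number"},"ry":{"type":"number"},"rz":{"type":"number"}}}},"force":{"type":"number"}},"required":["steps"]}

```bash
ls; mkdir -p pics; cat > h.py <<'E'
import numpy as np, cv2
from rig import sensors, cams, job, env
from scipy.spatial.transform import Rotation as Ro
def cloud(name):
    p=cams.camera_params(name); im,d=cams.capture(name)
    K=np.array(p["K"]);D=np.array(p["D"],float);R=np.array(p["R"]);t=np.array(p["t"])
    v,u=np.mgrid[0:480,0:640]
    n=cv2.undistortPoints(np.stack([u.ravel(),v.ravel()],1).astype(np.float64)[:,None],K,D)[:,0]
    z=d.ravel()
    P=np.c_[n*z[:,None],z]
    W=((P-t)@R).reshape(480,640,3); W[d==0]=np.nan
    return im,W
def save(f,im): cv2.imwrite('pics/'+f,im[:,:,::-1])
E
python3 - <<'E'
from h import *
o=sensors.observe()
for k,v in o.items(): print(k,np.round(v,3))
print(env.nose_length)
for n in("top","side"):
    im,W=cloud(n); save(n+'0.png',im); np.savez(n+'0.npz',im=im,W=W)
    p=cams.camera_params(n); print(n,np.array(p["R"]).round(2).tolist(),np.round(p["t"],3), (-np.array(p["R"]).T@p["t"]).round(3))
E
```

```text
pics
t 0.0
joint_pos [ 1.186  0.592  0.048  1.61  -0.033  0.943 -0.034]
joint_vel [ 0.001  0.     0.     0.     0.     0.001 -0.001]
effort [-0.0000e+00 -5.4869e+01  1.5470e+00 -1.9812e+01  9.0000e-03  9.0000e-03
 -0.0000e+00]
tool_pos [ 0.208 -0.694  0.23 ]
tcp_rot [-1.571  0.002 -1.279]
ft_force [-0.41   0.007  0.51 ]
ft_torque [-0.02   0.049  0.025]
gripper_width 0.085
0.022
top [[-0.03, -1.0, -0.0], [-0.98, 0.03, -0.2], [0.2, -0.01, -0.98]] [0.043 0.532 1.407] [0.241 0.035 1.485]
side [[0.71, -0.71, -0.02], [-0.39, -0.36, -0.85], [0.59, 0.6, -0.53]] [-0.335  0.287  0.844] [-0.153 -0.642  0.687]
```

View both.

View pics/top0.png

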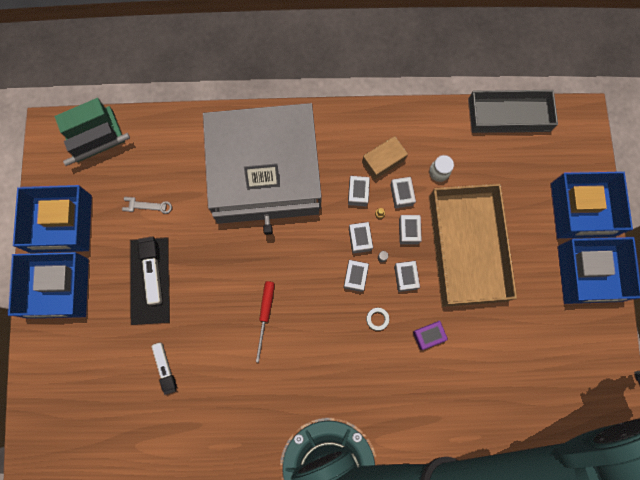

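View pics/side0.png

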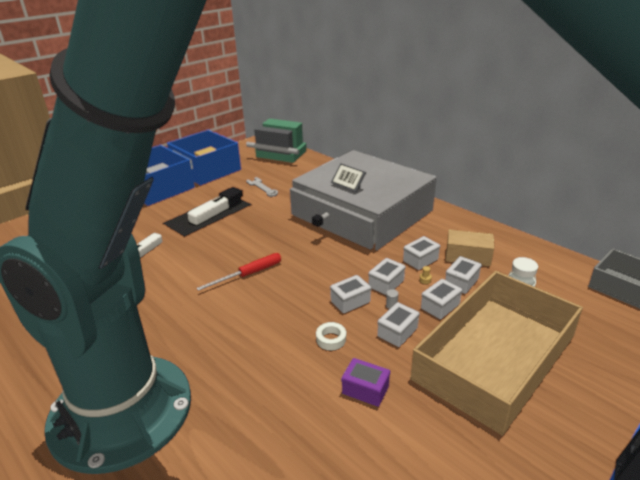

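Top picture: six bare-metal tins at about (359,190), (403,192), (361,237), (411,229), (357,276) and (408,276). The purple one at (431,335) is not meant. There are two scanners: a larger one on the mat at (150,270) and a smaller one off it at (163,368); the one on the mat fits. Next I'll measure them.

```bash
cat >> h.py <<'E'
def rects(W,zl,zh,box,minn=60,ker=0):
    """components of points between heights in world box -> minAreaRect (m)"""
    m=((W[...,2]>zl)&(W[...,2]<zh)&(W[...,0]>box[0])&(W[...,0]<box[1])&(W[...,1]>box[2])&(W[...,1]<box[3])).astype(np.uint8)
    if ker: m=cv2.morphologyEx(m,cv2.MORPH_OPEN,np.ones((ker,ker),np.uint8))
    n,l,s,c=cv2.connectedComponentsWithStats(m,connectivity=4); out=[]
    for i in range(1,n):
        if s[i,4]<minn: continue
        P=W[l==i]; r=cv2.minAreaRect((P[:,:2]*1000).astype(np.float32))
        (cx,cy),(w,h),a=r
        if w<h: w,h,a=h,w,a+90   # a: angle of long side
        a=(a+90)%180-90
        out.append(dict(px=c[i].round(),c=(round(cx/1000,4),round(cy/1000,4)),size=(round(w),round(h)),ang=round(a,1),z=round(float(np.median(P[:,2])),4),n=int(s[i,4])))
    return out
E
python3 - <<'E'
from h import *
W=np.load('top0.npz')['W']
# bench plane check
for px in((300,330),(200,400),(330,250)): print(W[px[1],px[0]].round(4))
print('tins etc');[print(r) for r in rects(W,.034,.046,(.3,1.0,-.35,.1))]
print('carton rim');[print(r) for r in rects(W,.06,.08,(.3,1.0,-.6,.0))]
print('cab');[print(r) for r in rects(W,.09,.11,(.4,1.2,-.2,.5))]
print('mat/scanner');[print(r) for r in rects(W,.02,.05,(.2,1.0,.25,.6),20)]
print('knob');[print(r) for r in rects(W,.05,.08,(.5,.9,.0,.3),10)]
print('mat');[print(r) for r in rects(W,.0025,.02,(.3,.8,.25,.6),100)]
for px in((262,177),(256,170),(268,170),(256,184),(268,184),(268,228)): print(px,W[px[1],px[0]].round(4))
print('low');[print(r) for r in rects(W,.012,.032,(.3,1.0,-.25,.25),10)]
E
```

```text
[0.3305 0.0597 0.005 ]
[ 0.1666  0.3087 -0.0017]
[ 5.311e-01 -2.170e-02 -5.000e-04]
tins etc
{'px': array([438., 173.]), 'c': (0.7181, -0.3054), 'size': (52, 29), 'ang': 58.4, 'z': 0.0406, 'n': 75}
{'px': array([359., 189.]), 'c': (0.6794, -0.0984), 'size': (71, 51), 'ang': -5.8, 'z': 0.04, 'n': 481}
{'px': array([403., 191.]), 'c': (0.6716, -0.212), 'size': (70, 52), 'ang': 6.5, 'z': 0.04, 'n': 491}
{'px': array([411., 228.]), 'c': (0.574, -0.2245), 'size': (68, 51), 'ang': -0.8, 'z': 0.0399, 'n': 510}
{'px': array([361., 236.]), 'c': (0.5571, -0.0978), 'size': (69, 51), 'ang': 6.3, 'z': 0.0397, 'n': 522}
{'px': array([356., 275.]), 'c': (0.4603, -0.0821), 'size': (70, 51), 'ang': -12.7, 'z': 0.0399, 'n': 540}
{'px': array([408., 275.]), 'c': (0.4548, -0.2091), 'size': (69, 52), 'ang': 6.1, 'z': 0.0397, 'n': 529}
{'px': array([431., 331.]), 'c': (0.3108, -0.2556), 'size': (68, 43), 'ang': -72.4, 'z': 0.0393, 'n': 345}
carton rim
{'px': array([444., 165.]), 'c': (0.7287, -0.3133), 'size': (48, 48), 'ang': 84.5, 'z': 0.0674, 'n': 290}
{'px': array([477., 244.]), 'c': (0.5271, -0.374),
[... 3253 characters left out ...]
'c': (0.5235, -0.0922), 'size': (34, 8), 'ang': 83.8, 'z': 0.023, 'n': 22}
{'px': array([381., 259.]), 'c': (0.5009, -0.1476), 'size': (22, 10), 'ang': 56.2, 'z': 0.027, 'n': 24}
{'px': array([397., 278.]), 'c': (0.4492, -0.1847), 'size': (40, 2), 'ang': 6.5, 'z': 0.0204, 'n': 22}
{'px': array([266., 301.]), 'c': (0.3964, 0.1424), 'size': (114, 25), 'ang': -10.2, 'z': 0.0224, 'n': 409}
{'px': array([351., 289.]), 'c': (0.4282, -0.0708), 'size': (22, 1), 'ang': 77.7, 'z': 0.0183, 'n': 11}
{'px': array([378., 319.]), 'c': (0.3521, -0.1332), 'size': (55, 52), 'ang': 86.9, 'z': 0.0188, 'n': 226}
{'px': array([261., 335.]), 'c': (0.32, 0.1559), 'size': (39, 6), 'ang': -10.0, 'z': 0.0155, 'n': 38}
```

```bash
python3 - <<'E'
from h import *
im=np.load('top0.npz')['im']
a=cv2.resize(im[140:400,100:240],None,fx=2.2,fy=2.2,interpolation=cv2.INTER_CUBIC)
b=cv2.resize(im[140:400,240:450],None,fx=2.2,fy=2.2,interpolation=cv2.INTER_CUBIC)
save('crop1.png',np.hstack([a,b]))
E
```

```text
(no output)
```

View pics/crop1.png

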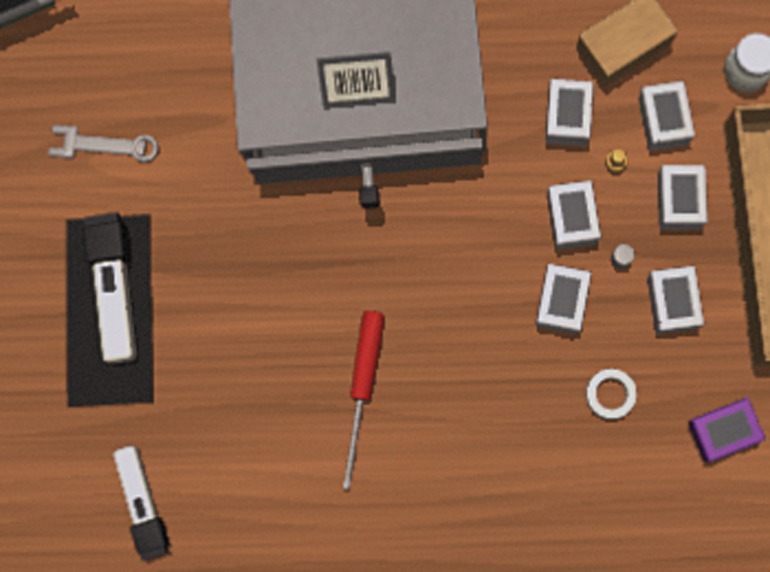

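Close-up: the scanner on the mat (crop (110,290)) is the long one, with its black head pointing away (+x), and it fits the 34/46 mm widths. The one off the mat is a small look-alike. The six silver tins all measure about 69x51 mm. Now I'll refine the knob position and plan the first move.

```bash
cat >> h.py <<'E'
def plan(targets,v=0.045,pose=None,lim=7.5):
    """targets: (x,y,z,yawdeg[,v]); tool down. prints rows in tool units (round numbers)"""
    o=sensors.observe()
    if pose is None:
        p=np.array(o['tool_pos']);R=Ro.from_euler('xyz',o['tcp_rot'])
    else: p=np.array(pose[:3],float);R=Ro.from_euler('xyz',[-90,0,pose[3]],degrees=True)
    for T in targets:
        vv=T[4] if len(T)>4 else v
        RT=Ro.from_euler('xyz',[-90,0,T[3]],degrees=True); g=np.array(T[:3])
        rv=(R.inv()*RT).as_rotvec()
        n=max(1,int(np.ceil(max(np.linalg.norm(g-p)/vv,np.degrees(np.linalg.norm(rv))/lim)-1e-6)))
        print('->',T,'n',n)
        for i in range(n):
            d=R.inv().apply((g-p)/(n-i)); rr=(R.inv()*RT).as_rotvec()/(n-i)
            row={k:round(float(x),2) for k,x in zip(('dx','dy','dz'),d*10)}
            row.update({k:round(float(x),2) for k,x in zip(('rx','ry','rz'),rr/np.radians(45))})
            print('{'+','.join(f'"{k}":{x:g}' for k,x in row.items() if x)+'}')
            p=p+R.apply([row['dx']/10,row['dy']/10,row['dz']/10]); R=R*Ro.from_rotvec(np.array([row['rx'],row['ry'],row['rz']])*np.radians(45))
def st():
    o=sensors.observe(); print('t',round(o['t'],2),'pos',np.round(o['tool_pos'],4),'rot',np.degrees(o['tcp_rot']).round(1),'F',np.round(o['ft_force'],2),'w',round(float(o['gripper_width']),4),'q',np.round(o['joint_pos'],2)); return o
E
python3 - <<'E'
from h import *
W=np.load('top0.npz')['W']
m=(W[...,2]>.058)&(W[...,2]<.075)&(W[...,0]<.597)&(W[...,0]>.54)&(abs(W[...,1]-.13)<.03)
P=W[m];print('knob',len(P),P.min(0).round(4),P.max(0).round(4),P.mean(0).round(4))
m=(W[...,2]>.074)&(W[...,2]<.09)&(W[...,0]<.66)&(W[...,0]>.57)&(abs(W[...,1]-.14)<.15)
P=W[m];print('panel',len(P),P.min(0).round(4),P.max(0).round(4)); r=cv2.minAreaRect((P[:,:2]*1000).astype(np.float32)); print(r)
m=(W[...,2]>.108)&(W[...,0]<.8)&(W[...,0]>.6)&(abs(W[...,1]-.14)<.08)
P=W[m];c=P.mean(0);u,s,vt=np.linalg.svd(P-c);print('holder',c.round(4),vt[2].round(3),P.max(0).round(4),P.min(0).round(4),len(P))
plan([(.40,-.25,.25,-87),(.575,.132,.16,-87)])
E
```

```text
knob 93 [0.5646 0.1214 0.0583] [0.5968 0.1433 0.0723] [0.5781 0.1331 0.0657]
panel 598 [ 0.6061 -0.001   0.074 ] [0.6589 0.2743 0.0899]
((634.8365478515625, 136.7760009765625), (44.79108810424805, 275.93682861328125), 4.043422698974609)
holder [0.6932 0.1404 0.1303] [-0.533 -0.051  0.845] [0.7916 0.2138 0.1534] [0.6419 0.0621 0.108 ] 739
-> (0.4, -0.25, 0.25, -87) n 11
{"dx":-0.34,"dy":-0.02,"dz":0.28,"ry":0.03}
{"dx":-0.34,"dy":-0.02,"dz":0.28,"ry":0.03}
{"dx":-0.35,"dy":-0.02,"dz":0.27,"ry":0.03}
{"dx":-0.36,"dy":-0.02,"dz":0.26,"ry":0.03}
{"dx":-0.36,"dy":-0.02,"dz":0.25,"ry":0.03}
{"dx":-0.37,"dy":-0.02,"dz":0.24,"ry":0.03}
{"dx":-0.37,"dy":-0.01,"dz":0.23,"ry":0.02}
{"dx":-0.37,"dy":-0.02,"dz":0.23,"ry":0.03}
{"dx":-0.38,"dy":-0.01,"dz":0.22,"ry":0.02}
{"dx":-0.39,"dy":-0.02,"dz":0.21,"ry":0.03}
{"dx":-0.39,"dy":-0.01,"dz":0.2,"ry":0.02}
-> (0.575, 0.132, 0.16, -87) n 10
{"dx":-0.37,"dy":0.09,"dz":0.2}
{"dx":-0.37,"dy":0.09,"dz":0.2}
{"dx":-0.37,"dy":0.09,"dz":0.19}
{"dx":-0.37,"dy":0.09,"dz":0.2}
{"dx":-0.37,"dy":0.09,"dz":0.19}
{"dx":-0.37,"dy":0.09,"dz":0.2}
{"dx":-0.37,"dy":0.09,"dz":0.19}
{"dx":-0.37,"dy":0.09,"dz":0.2}
{"dx":-0.37,"dy":0.09,"dz":0.19}
{"dx":-0.38,"dy":0.1,"dz":0.2}
```

servo_tool(steps=[{"hand": 1,"dx": -0.34,"dz": 0.28,"ry": 0.03},{"dx": -0.34,"dy": -0.02,"dz": 0.28,"ry": 0.03},{"dx": -0.35,"dy": -0.02,"dz": 0.27,"ry": 0.03},{"dx": -0.36,"dy": -0.02,"dz": 0.26,"ry": 0.03},{"dx": -0.36,"dy": -0.02,"dz": 0.25,"ry": 0.03},{"dx": -0.37,"dy": -0.02,"dz": 0.24,"ry": 0.03},{"dx": -0.37,"dz": 0.23,"ry": 0.02},{"dx": -0.37,"dy": -0.02,"dz": 0.23,"ry": 0.03},{"dx": -0.38,"dz": 0.22,"ry": 0.02},{"dx": -0.39,"dz": 0.21,"ry": 0.03}])

```text
$.steps[0]: bad value
```

```bash
python3 -c "
from h import *
st();plan([(.577,.133,.13,-86.3)],v=.048)"
```

```text
t 0.1 pos [ 0.2083 -0.6936  0.2303] rot [-90.    0.1 -73.3] F [0.08 0.31 0.5 ] w 0.085 q [ 1.19  0.59  0.05  1.61 -0.03  0.94 -0.03]
-> (0.577, 0.133, 0.13, -86.3) n 19
{"dx":-0.36,"dy":0.05,"dz":0.31,"ry":0.02}
{"dx":-0.37,"dy":0.05,"dz":0.31,"ry":0.01}
{"dx":-0.37,"dy":0.05,"dz":0.3,"ry":0.02}
{"dx":-0.37,"dy":0.05,"dz":0.3,"ry":0.01}
{"dx":-0.37,"dy":0.05,"dz":0.29,"ry":0.02}
{"dx":-0.38,"dy":0.05,"dz":0.29,"ry":0.01}
{"dx":-0.38,"dy":0.06,"dz":0.28,"ry":0.02}
{"dx":-0.39,"dy":0.05,"dz":0.28,"ry":0.01}
{"dx":-0.39,"dy":0.06,"dz":0.28,"ry":0.02}
{"dx":-0.39,"dy":0.05,"dz":0.27,"ry":0.01}
{"dx":-0.39,"dy":0.06,"dz":0.27,"ry":0.02}
{"dx":-0.4,"dy":0.05,"dz":0.26,"ry":0.01}
{"dx":-0.4,"dy":0.06,"dz":0.26,"ry":0.02}
{"dx":-0.41,"dy":0.05,"dz":0.25,"ry":0.01}
{"dx":-0.41,"dy":0.06,"dz":0.25,"ry":0.02}
{"dx":-0.41,"dy":0.05,"dz":0.24,"ry":0.01}
{"dx":-0.41,"dy":0.06,"dz":0.23,"ry":0.02}
{"dx":-0.42,"dy":0.05,"dz":0.23,"ry":0.01}
{"dx":-0.41,"dy":0.06,"dz":0.23,"ry":0.02}
```

All keys seem to be required in each row.

servo_tool(steps=[{"hand": 1,"dx": -0.36,"dy": 0.02,"dz": 0.31,"rx": 0,"ry": 0.02,"rz": 0},{"hand": 1,"dx": -0.37,"dy": 0.02,"dz": 0.31,"rx": 0,"ry": 0.02,"rz": 0},{"hand": 1,"dx": -0.37,"dy": 0.02,"dz": 0.3,"rx": 0,"ry": 0.02,"rz": 0},{"hand": 1,"dx": -0.37,"dy": 0.02,"dz": 0.3,"rx": 0,"ry": 0.02,"rz": 0},{"hand": 1,"dx": -0.37,"dy": 0.02,"dz": 0.29,"rx": 0,"ry": 0.02,"rz": 0},{"hand": 1,"dx": -0.38,"dy": 0.02,"dz": 0.29,"rx": 0,"ry": 0.02,"rz": 0},{"hand": 1,"dx": -0.38,"dy": 0.02,"dz": 0.28,"rx": 0,"ry": 0.02,"rz": 0},{"hand": 1,"dx": -0.39,"dy": 0.02,"dz": 0.28,"rx": 0,"ry": 0.02,"rz": 0},{"hand": 1,"dx": -0.39,"dy": 0.02,"dz": 0.28,"rx": 0,"ry": 0.01,"rz": 0},{"hand": 1,"dx": -0.39,"dy": 0.02,"dz": 0.27,"rx": 0,"ry": 0.01,"rz": 0}], force=40)

```text
t: 1.1
tool_pos: [0.4117, -0.2549, 0.2045]
tcp_rot: [-1.577, -0.0, -1.443]
ft_force: [0.1, 0.3, -0.7]
gripper_width: 0.0854
```

```bash
python3 -c "
from h import *
st();plan([(.577,.133,.13,-86.3)],v=.048)"
```

```text
t 1.1 pos [ 0.4117 -0.2549  0.2045] rot [-90.4  -0.  -82.7] F [ 0.1   0.28 -0.72] w 0.0854 q [ 0.43  0.33  0.03  2.16 -0.01  0.65 -0.97]
-> (0.577, 0.133, 0.13, -86.3) n 9
{"dx":-0.4,"dy":0.08,"dz":0.24,"ry":0.01}
{"dx":-0.41,"dy":0.08,"dz":0.23,"ry":0.01}
{"dx":-0.41,"dy":0.08,"dz":0.23,"ry":0.01}
{"dx":-0.41,"dy":0.08,"dz":0.23,"ry":0.01}
{"dx":-0.41,"dy":0.08,"dz":0.23,"ry":0.01}
{"dx":-0.41,"dy":0.08,"dz":0.22,"ry":0.01}
{"dx":-0.42,"dy":0.08,"dz":0.22,"ry":0.01}
{"dx":-0.41,"dy":0.09,"dz":0.21,"ry":0.01}
{"dx":-0.42,"dy":0.08,"dz":0.21,"rx":0.01}
```

servo_tool(steps=[{"hand": 1,"dx": -0.4,"dy": 0.08,"dz": 0.24,"rx": 0,"ry": 0.01,"rz": 0},{"hand": 1,"dx": -0.41,"dy": 0.08,"dz": 0.23,"rx": 0,"ry": 0.01,"rz": 0},{"hand": 1,"dx": -0.41,"dy": 0.08,"dz": 0.23,"rx": 0,"ry": 0.01,"rz": 0},{"hand": 1,"dx": -0.41,"dy": 0.08,"dz": 0.23,"rx": 0,"ry": 0.01,"rz": 0},{"hand": 1,"dx": -0.41,"dy": 0.08,"dz": 0.23,"rx": 0,"ry": 0.01,"rz": 0},{"hand": 1,"dx": -0.41,"dy": 0.08,"dz": 0.22,"rx": 0,"ry": 0.01,"rz": 0},{"hand": 1,"dx": -0.42,"dy": 0.08,"dz": 0.22,"rx": 0,"ry": 0.01,"rz": 0},{"hand": 1,"dx": -0.41,"dy": 0.09,"dz": 0.21,"rx": 0,"ry": 0.01,"rz": 0},{"hand": 1,"dx": -0.42,"dy": 0.08,"dz": 0.21,"rx": 0.01,"ry": 0,"rz": 0},{"hand": 1,"dx": 0,"dy": 0,"dz": 0,"rx": 0,"ry": 0,"rz": 0}])

```text
t: 2.1
tool_pos: [0.5836, 0.1589, 0.1259]
tcp_rot: [-1.565, 0.003, -1.498]
ft_force: [-0.3, 0.7, 0.7]
gripper_width: 0.0852
```

```bash
python3 -c "
from h import *
st();plan([(.577,.133,.06,-86.3)],v=.025)"
```

```text
t 2.1 pos [0.5836 0.1589 0.1259] rot [-89.7   0.1 -85.8] F [-0.26  0.65  0.67] w 0.0852 q [-0.36  0.57  0.02  1.97 -0.02  0.59 -1.82]
-> (0.577, 0.133, 0.06, -86.3) n 3
{"dx":0.09,"dy":0.22,"dz":-0.03}
{"dx":0.08,"dy":0.22,"dz":-0.03,"ry":0.01}
{"dx":0.09,"dy":0.22,"dz":-0.03,"rx":-0.01}
```

servo_tool(steps=[{"hand": 1,"dx": 0.15,"dy": 0,"dz": -0.05,"rx": 0,"ry": 0.01,"rz": 0},{"hand": 1,"dx": 0.08,"dy": 0.05,"dz": -0.02,"rx": -0.01,"ry": 0,"rz": 0},{"hand": 1,"dx": 0.02,"dy": 0.22,"dz": 0,"rx": 0,"ry": 0,"rz": 0},{"hand": 1,"dx": 0,"dy": 0.22,"dz": 0,"rx": 0,"ry": 0,"rz": 0},{"hand": 1,"dx": 0,"dy": 0.1,"dz": 0,"rx": 0,"ry": 0,"rz": 0},{"hand": 1,"dx": 0,"dy": 0.03,"dz": 0,"rx": 0,"ry": 0,"rz": 0},{"hand": 1,"dx": 0,"dy": 0,"dz": 0,"rx": 0,"ry": 0,"rz": 0}])

```text
t: 2.8
tool_pos: [0.5748, 0.1182, 0.0617]
tcp_rot: [-1.578, -0.004, -1.519]
ft_force: [-0.3, 0.1, 0.0]
gripper_width: 0.0855
```

```bash
python3 -c "
from h import *
st();plan([(.577,.133,.06,-86.3)],v=.025)"
```

```text
t 2.8 pos [0.5748 0.1182 0.0617] rot [-90.4  -0.2 -87.1] F [-0.32  0.12  0.02] w 0.0855 q [-0.3   0.66  0.02  2.02 -0.03  0.46 -1.78]
-> (0.577, 0.133, 0.06, -86.3) n 1
{"dx":-0.15,"dy":0.02,"dz":0.03,"rx":0.01,"ry":-0.02,"rz":0.01}
```

servo_tool(steps=[{"hand": 1,"dx": -0.13,"dy": 0.02,"dz": 0.03,"rx": 0.01,"ry": -0.02,"rz": 0},{"hand": 1,"dx": 0,"dy": 0,"dz": 0,"rx": 0,"ry": 0,"rz": 0},{"hand": 0.2,"dx": 0,"dy": 0,"dz": 0,"rx": 0,"ry": 0,"rz": 0},{"hand": 0,"dx": 0,"dy": 0,"dz": 0,"rx": 0,"ry": 0,"rz": 0},{"hand": 0,"dx": 0,"dy": 0,"dz": 0,"rx": 0,"ry": 0,"rz": 0},{"hand": 0,"dx": 0,"dy": 0,"dz": 0,"rx": 0,"ry": 0,"rz": 0},{"hand": 0,"dx": 0,"dy": 0,"dz": 0,"rx": 0,"ry": 0,"rz": 0}], force=60)

```text
t: 3.5
tool_pos: [0.5792, 0.1335, 0.0629]
tcp_rot: [-1.565, -0.002, -1.502]
ft_force: [-1.4, 0.3, 1.2]
gripper_width: 0.0196
```

```bash
python3 -c "
from h import *
o=st();p=o['tool_pos'];c,s=np.cos(np.radians(3.8)),np.sin(np.radians(3.8))
plan([(p[0]-.15*c,p[1]-.15*s,p[2],-86.2)],v=.02)"
```

```text
t 3.5 pos [0.5792 0.1335 0.0629] rot [-89.6  -0.1 -86. ] F [-1.42  0.34  1.22] w 0.0196 q [-0.32  0.66  0.02  2.02 -0.02  0.46 -1.79]
-> (np.float64(0.42957709798228894), np.float64(0.12356784040703842), np.float64(0.062904265910342), -86.2) n 8
{"dz":-0.19}
{"dz":-0.19}
{"dz":-0.19}
{"dz":-0.19}
{"dz":-0.18}
{"dz":-0.19}
{"dz":-0.18}
{"dy":-0.01,"dz":-0.19,"rx":-0.01}
```

servo_tool(steps=[{"hand": 0,"dx": 0,"dy": 0,"dz": -0.19,"rx": 0,"ry": 0,"rz": 0},{"hand": 0,"dx": 0,"dy": 0,"dz": -0.19,"rx": 0,"ry": 0,"rz": 0},{"hand": 0,"dx": 0,"dy": 0,"dz": -0.19,"rx": 0,"ry": 0,"rz": 0},{"hand": 0,"dx": 0,"dy": 0,"dz": -0.19,"rx": 0,"ry": 0,"rz": 0},{"hand": 0,"dx": 0,"dy": 0,"dz": -0.19,"rx": 0,"ry": 0,"rz": 0},{"hand": 0,"dx": 0,"dy": 0,"dz": -0.19,"rx": 0,"ry": 0,"rz": 0},{"hand": 0,"dx": 0,"dy": 0,"dz": 0,"rx": 0,"ry": 0,"rz": 0}])

```text
t: 4.2
tool_pos: [0.4857, 0.1273, 0.063]
tcp_rot: [-1.519, 0.003, -1.505]
ft_force: [-4.8, 1.6, -0.3]
gripper_width: 0.0195
```

```bash
python3 -c "
from h import *
o=st();plan([(.425,.1235,.0625,-86.2)],v=.02)"
```

```text
t 4.2 pos [0.4857 0.1273 0.063 ] rot [-87.    0.2 -86.2] F [-4.84  1.56 -0.27] w 0.0195 q [-0.38  0.59  0.03  2.25 -0.03  0.25 -1.83]
-> (0.425, 0.1235, 0.0625, -86.2) n 4
{"dy":-0.01,"dz":-0.15,"rx":-0.02}
{"dz":-0.15,"rx":-0.02}
{"dz":-0.15,"rx":-0.01}
{"dz":-0.16,"rx":-0.02}
```

servo_tool(steps=[{"hand": 0,"dx": 0,"dy": 0,"dz": -0.19,"rx": -0.02,"ry": 0,"rz": 0},{"hand": 0,"dx": 0,"dy": 0,"dz": -0.19,"rx": -0.02,"ry": 0,"rz": 0},{"hand": 0,"dx": 0,"dy": 0,"dz": -0.19,"rx": -0.01,"ry": 0,"rz": 0},{"hand": 0,"dx": 0,"dy": 0,"dz": -0.18,"rx": -0.01,"ry": 0,"rz": 0},{"hand": 0,"dx": 0,"dy": 0,"dz": 0,"rx": 0,"ry": 0,"rz": 0}])

```text
t: 4.7
tool_pos: [0.4262, 0.1234, 0.0629]
tcp_rot: [-1.536, 0.007, -1.507]
ft_force: [-4.7, 0.6, 2.8]
gripper_width: 0.0196
```

```bash
python3 -c "
from h import *
o=st();plan([(.421,.1235,.0625,-86.2)],v=.02)"
```

```text
t 4.7 pos [0.4262 0.1234 0.0629] rot [-88.    0.4 -86.4] F [-4.66  0.61  2.75] w 0.0196 q [-0.4   0.56  0.02  2.37 -0.04  0.19 -1.85]
-> (0.421, 0.1235, 0.0625, -86.2) n 1
{"dz":-0.05,"rx":-0.04,"rz":-0.01}
```

servo_tool(steps=[{"hand": 0,"dx": 0,"dy": 0,"dz": -0.12,"rx": -0.03,"ry": 0,"rz": 0},{"hand": 0,"dx": 0,"dy": 0,"dz": 0,"rx": 0,"ry": 0,"rz": 0},{"hand": 0.6,"dx": 0,"dy": 0,"dz": 0,"rx": 0,"ry": 0,"rz": 0},{"hand": 0.8,"dx": 0,"dy": 0,"dz": 0,"rx": 0,"ry": 0,"rz": 0},{"hand": 0.8,"dx": 0,"dy": 0,"dz": 0,"rx": 0,"ry": 0,"rz": 0},{"hand": 0.8,"dx": 0,"dy": -0.2,"dz": 0,"rx": 0,"ry": 0,"rz": 0},{"hand": 0.9,"dx": 0,"dy": -0.45,"dz": 0,"rx": 0,"ry": 0,"rz": 0},{"hand": 1,"dx": 0.1,"dy": -0.45,"dz": 0.1,"rx": 0,"ry": 0,"rz": 0},{"hand": 1,"dx": 0.3,"dy": 0,"dz": 0.1,"rx": 0,"ry": 0,"rz": 0},{"hand": 1,"dx": 0,"dy": 0,"dz": 0,"rx": 0,"ry": 0,"rz": 0}])

```text
t: 5.7
tool_pos: [0.4363, 0.0828, 0.1752]
tcp_rot: [-1.564, 0.006, -1.505]
ft_force: [-0.5, -0.8, -0.3]
gripper_width: 0.0853
```

```bash
python3 -c "
from h import *
st()
im,W=cloud('top');np.savez('top1.npz',im=im,W=W);save('top1.png',im)
[print(r) for r in rects(W,.034,.046,(.36,.8,-.29,.0))]
m=(W[...,2]>.058)&(W[...,2]<.075)&(W[...,0]<.43)&(W[...,0]>.35)&(abs(W[...,1]-.125)<.03)
P=W[m]
if len(P):print('knob',len(P),P.min(0).round(4),P.max(0).round(4),P.mean(0).round(4))
print('floor');[print(r) for r in rects(W,.011,.022,(.42,.65,0,.3),300)]
print('panel');[print(r) for r in rects(W,.075,.092,(.40,.52,-.02,.3),50)]
"
```

```text
t 5.7 pos [0.4363 0.0828 0.1752] rot [-89.6   0.3 -86.2] F [-0.46 -0.77 -0.26] w 0.0853 q [-0.32  0.33  0.04  2.28 -0.03  0.52 -1.76]
{'px': array([359., 189.]), 'c': (0.6797, -0.0985), 'size': (70, 51), 'ang': -6.1, 'z': 0.0399, 'n': 484}
{'px': array([403., 190.]), 'c': (0.6723, -0.212), 'size': (70, 52), 'ang': 7.0, 'z': 0.0398, 'n': 492}
{'px': array([411., 228.]), 'c': (0.5741, -0.2245), 'size': (68, 51), 'ang': -1.7, 'z': 0.0399, 'n': 510}
{'px': array([361., 236.]), 'c': (0.5565, -0.098), 'size': (69, 51), 'ang': 6.1, 'z': 0.0398, 'n': 518}
{'px': array([356., 275.]), 'c': (0.46, -0.0819), 'size': (69, 51), 'ang': -12.6, 'z': 0.0398, 'n': 529}
{'px': array([407., 275.]), 'c': (0.4551, -0.2092), 'size': (68, 52), 'ang': 4.4, 'z': 0.0399, 'n': 541}
floor
{'px': array([261., 232.]), 'c': (0.5659, 0.133), 'size': (245, 180), 'ang': -86.3, 'z': 0.016, 'n': 3817}
panel
{'px': array([234., 278.]), 'c': (0.4531, 0.2138), 'size': (84, 13), 'ang': -86.7, 'z': 0.0835, 'n': 193}
```

View pics/top1.png

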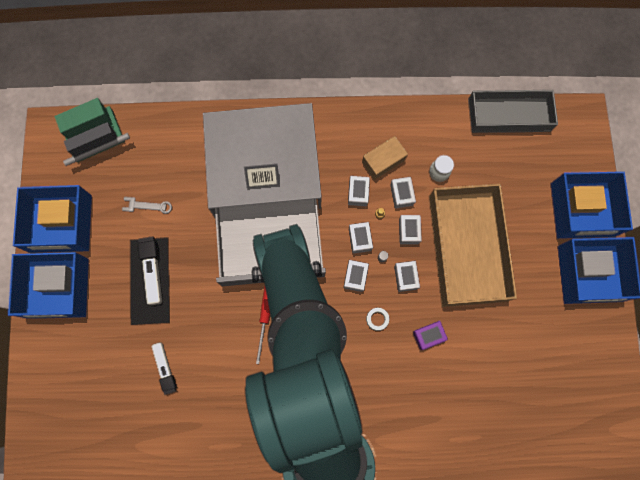

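Picture: the drawer is open and its inner floor's centre comes out at (0.566, 0.133), yaw 3.7°, with 168 mm of it clear of the cabinet. All six tins are where they were. First tin: the one at (0.460, -0.082).

```bash
sed -i 's|d=R.inv().apply((g-p)/(n-i)); rr=(R.inv()\*RT).as_rotvec()/(n-i)|e=0.5 if n>=3 else 0.1; d=R.inv().apply((g-p)/(n-i+e)); rr=(R.inv()*RT).as_rotvec()/(n-i+e)|' h.py; python3 -c "
from h import *
st();plan([(.46,-.082,.12,-102.6)],v=.045)"
```

```text
t 5.75 pos [0.4361 0.0849 0.1751] rot [-89.6   0.4 -86.1] F [0.62 0.09 0.71] w 0.0852 q [-0.32  0.33  0.04  2.28 -0.03  0.52 -1.76]
-> (0.46, -0.082, 0.12, -102.6) n 4
{"dx":0.37,"dy":0.12,"dz":0.03,"ry":0.08}
{"dx":0.37,"dy":0.12,"dz":0.05,"ry":0.08}
{"dx":0.37,"dy":0.12,"dz":0.07,"ry":0.08}
{"dx":0.37,"dy":0.12,"dz":0.1,"ry":0.08,"rz":-0.01}
```

servo_tool(steps=[{"hand": 0.75,"dx": 0.37,"dy": 0.12,"dz": 0.03,"rx": 0,"ry": 0.08,"rz": 0},{"hand": 0.75,"dx": 0.37,"dy": 0.12,"dz": 0.05,"rx": 0,"ry": 0.08,"rz": 0},{"hand": 0.75,"dx": 0.37,"dy": 0.12,"dz": 0.07,"rx": 0,"ry": 0.08,"rz": 0},{"hand": 0.75,"dx": 0.37,"dy": 0.12,"dz": 0.1,"rx": 0,"ry": 0.08,"rz": 0},{"hand": 0.75,"dx": 0,"dy": 0,"dz": 0,"rx": 0,"ry": 0,"rz": 0},{"hand": 0.75,"dx": 0,"dy": 0,"dz": 0,"rx": 0,"ry": 0,"rz": 0}])

```text
t: 6.35
tool_pos: [0.456, -0.0608, 0.1211]
tcp_rot: [-1.572, 0.013, -1.754]
ft_force: [0.2, 1.1, -0.2]
gripper_width: 0.0635
```

```bash
python3 -c "
from h import *
st();plan([(.46,-.082,.115,-102.6),(.46,-.082,.031,-102.6)],v=.03)"
```

```text
t 6.35 pos [ 0.456  -0.0608  0.1211] rot [ -90.1    0.7 -100.5] F [ 0.19  1.07 -0.18] w 0.0635 q [-0.01  0.45  0.07  2.28 -0.11  0.41 -1.6 ]
-> (0.46, -0.082, 0.115, -102.6) n 1
{"dx":0.18,"dy":0.05,"dz":0.07,"ry":0.04,"rz":-0.01}
-> (0.46, -0.082, 0.031, -102.6) n 3
{"dx":0.01,"dy":0.24}
{"dx":0.01,"dy":0.24}
{"dy":0.25,"dz":0.01}
```

Rest-to-rest motion turns out to be the exact sum of the rows, so I'm removing the correction.

servo_tool(steps=[{"hand": 0.75,"dx": 0.2,"dy": 0.05,"dz": 0.08,"rx": 0,"ry": 0.05,"rz": -0.01},{"hand": 0.75,"dx": 0,"dy": 0,"dz": 0,"rx": 0,"ry": 0,"rz": 0},{"hand": 0.75,"dx": 0,"dy": 0,"dz": 0,"rx": 0,"ry": 0,"rz": 0}])

```text
t: 6.65
tool_pos: [0.4599, -0.0798, 0.1149]
tcp_rot: [-1.575, 0.005, -1.791]
ft_force: [0.3, -0.1, -0.1]
gripper_width: 0.0641
```

```bash
sed -i 's|e=0.5 if n>=3 else 0.1;|e=0;|' h.py; python3 -c "
from h import *
st();plan([(.46,-.082,.031,-102.6)],v=.03)"
```

```text
t 6.65 pos [ 0.4599 -0.0798  0.1149] rot [ -90.2    0.3 -102.6] F [ 0.32 -0.15 -0.13] w 0.0641 q [ 0.01  0.47  0.09  2.27 -0.12  0.41 -1.59]
-> (0.46, -0.082, 0.031, -102.6) n 3
{"dx":0.01,"dy":0.28}
{"dx":0.01,"dy":0.28}
{"dx":0.01,"dy":0.28,"dz":0.01,"rx":0.01,"rz":-0.01}
```

servo_tool(steps=[{"hand": 0.75,"dx": 0.01,"dy": 0.28,"dz": 0,"rx": 0,"ry": 0,"rz": 0},{"hand": 0.75,"dx": 0.01,"dy": 0.28,"dz": 0,"rx": 0,"ry": 0,"rz": 0},{"hand": 0.75,"dx": 0,"dy": 0.28,"dz": 0,"rx": 0,"ry": 0,"rz": 0},{"hand": 0.75,"dx": 0,"dy": 0,"dz": 0,"rx": 0,"ry": 0,"rz": 0},{"hand": 0.4,"dx": 0,"dy": 0,"dz": 0,"rx": 0,"ry": 0,"rz": 0},{"hand": 0.4,"dx": 0,"dy": 0,"dz": 0,"rx": 0,"ry": 0,"rz": 0},{"hand": 0.4,"dx": 0,"dy": 0,"dz": 0,"rx": 0,"ry": 0,"rz": 0},{"hand": 0.4,"dx": 0,"dy": 0,"dz": 0,"rx": 0,"ry": 0,"rz": 0}], force=50)

```text
t: 7.45
tool_pos: [0.4638, -0.0773, 0.0335]
tcp_rot: [-1.565, 0.008, -1.783]
ft_force: [0.3, -0.2, -3.4]
gripper_width: 0.0486
```

servo_tool(steps=[{"hand": 0.4,"dx": 0,"dy": -0.3,"dz": 0,"rx": 0,"ry": 0,"rz": 0},{"hand": 0.4,"dx": 0,"dy": -0.4,"dz": 0,"rx": 0,"ry": 0,"rz": 0},{"hand": 0.4,"dx": 0,"dy": -0.4,"dz": 0,"rx": 0,"ry": 0,"rz": 0},{"hand": 0.4,"dx": 0,"dy": 0,"dz": 0,"rx": 0,"ry": 0,"rz": 0},{"hand": 0.4,"dx": 0,"dy": 0,"dz": 0,"rx": 0,"ry": 0,"rz": 0},{"hand": 0.4,"dx": 0,"dy": 0,"dz": 0,"rx": 0,"ry": 0,"rz": 0}])

```text
t: 8.05
tool_pos: [0.4617, -0.076, 0.1481]
tcp_rot: [-1.566, 0.01, -1.78]
ft_force: [0.7, 1.2, -3.9]
gripper_width: 0.0477
```

```bash
cat >> h.py <<'E'
DC=np.array([.566,.133]);DY=3.7   # drawer_in, yaw
CC=np.array([.527,-.374]);CYW=2.4 # carton
def slot(c,yaw,x,y):
    a=np.radians(yaw); return c+np.array([[np.cos(a),-np.sin(a)],[np.sin(a),np.cos(a)]])@[x,y]
def D(x,y,z): p=slot(DC,DY,x,y); return (p[0].round(4),p[1].round(4),z,DY-90)
def C(x,y,z): p=slot(CC,CYW,x,y); return (p[0].round(4),p[1].round(4),z,CYW-90)
E
python3 -c "
from h import *
st()
for i in range(4): cams.capture('wrist'); print(np.round(sensors.observe()['ft_force'],2))
plan([D(.015,-.077,.15)]);plan([C(-.09,.036,.15)])"
```

```text
t 8.05 pos [ 0.4617 -0.076   0.1481] rot [ -89.7    0.6 -102. ] F [ 0.67  1.19 -3.95] w 0.0477 q [-0.01  0.41  0.1   2.25 -0.11  0.48 -1.6 ]
[-0.33  0.56 -3.18]
[-0.37 -0.18 -3.25]
[-0.69 -0.01 -3.41]
[ 0.14 -0.18 -3.45]
-> (np.float64(0.5859), np.float64(0.0571), 0.15, -86.3) n 5
{"dx":-0.31,"dz":0.19,"ry":-0.07}
{"dx":-0.3,"dz":0.21,"ry":-0.07}
{"dx":-0.29,"dz":0.22,"ry":-0.07}
{"dx":-0.28,"dy":-0.01,"dz":0.24,"ry":-0.07,"rz":-0.01}
{"dx":-0.27,"dz":0.25,"rx":-0.01,"ry":-0.07}
-> (np.float64(0.4356), np.float64(-0.3418), 0.15, -87.6) n 6
{"dx":0.44,"dy":-0.01,"dz":0.05,"ry":-0.05}
{"dx":0.44,"dy":-0.01,"dz":0.03,"ry":-0.05}
{"dx":0.45,"dy":-0.01,"dz":0.02,"ry":-0.05}
{"dx":0.44,"dy":-0.01,"ry":-0.06}
{"dx":0.45,"dy":-0.01,"dz":-0.02,"ry":-0.05,"rz":-0.01}
{"dx":0.44,"dz":-0.05,"ry":-0.06}
```

−3.4 N means it is full (about 345 g), so it goes in the drawer, rear slot.

servo_tool(steps=[{"hand": 0.4,"dx": -0.31,"dy": 0,"dz": 0.19,"rx": 0,"ry": -0.07,"rz": 0},{"hand": 0.4,"dx": -0.3,"dy": 0,"dz": 0.21,"rx": 0,"ry": -0.07,"rz": 0},{"hand": 0.4,"dx": -0.29,"dy": 0,"dz": 0.22,"rx": 0,"ry": -0.07,"rz": 0},{"hand": 0.4,"dx": -0.28,"dy": 0,"dz": 0.24,"rx": 0,"ry": -0.07,"rz": -0.01},{"hand": 0.4,"dx": -0.27,"dy": 0,"dz": 0.25,"rx": -0.01,"ry": -0.07,"rz": 0},{"hand": 0.4,"dx": 0,"dy": 0,"dz": 0,"rx": 0,"ry": 0,"rz": 0},{"hand": 0.4,"dx": 0,"dy": 0,"dz": 0,"rx": 0,"ry": 0,"rz": 0}])

```text
t: 8.95
tool_pos: [0.5849, 0.0612, 0.1382]
tcp_rot: [-1.592, 0.001, -1.499]
ft_force: [-1.4, -0.7, -3.9]
gripper_width: 0.0481
```

```bash
python3 -c "
from h import *
st();plan([D(.015,-.077,.12),D(.015,-.077,.0495)],v=.03)"
```

```text
t 8.95 pos [0.5849 0.0612 0.1382] rot [-91.2   0.  -85.9] F [-1.39 -0.72 -3.91] w 0.0481 q [-0.21  0.55  0.04  1.98 -0.04  0.63 -1.64]
-> (np.float64(0.5859), np.float64(0.0571), 0.12, -86.3) n 1
{"dx":0.04,"dy":0.18,"dz":0.01,"rx":0.03,"ry":0.01}
-> (np.float64(0.5859), np.float64(0.0571), 0.0495, -86.3) n 3
{"dy":0.24}
{"dy":0.23}
{"dy":0.24}
```

servo_tool(steps=[{"hand": 0.4,"dx": 0.04,"dy": 0.18,"dz": 0.01,"rx": 0.03,"ry": 0.01,"rz": 0},{"hand": 0.4,"dx": 0,"dy": 0,"dz": 0,"rx": 0,"ry": 0,"rz": 0},{"hand": 0.4,"dx": 0,"dy": 0,"dz": 0,"rx": 0,"ry": 0,"rz": 0},{"hand": 0.4,"dx": 0,"dy": 0.2,"dz": 0,"rx": 0,"ry": 0,"rz": 0},{"hand": 0.4,"dx": 0,"dy": 0.2,"dz": 0,"rx": 0,"ry": 0,"rz": 0},{"hand": 0.4,"dx": 0,"dy": 0.2,"dz": 0,"rx": 0,"ry": 0,"rz": 0},{"hand": 0.4,"dx": 0,"dy": 0,"dz": 0,"rx": 0,"ry": 0,"rz": 0},{"hand": 0.4,"dx": 0,"dy": 0,"dz": 0,"rx": 0,"ry": 0,"rz": 0}])

```text
t: 9.75
tool_pos: [0.5853, 0.0535, 0.0594]
tcp_rot: [-1.57, -0.0, -1.514]
ft_force: [0.5, 0.4, -4.0]
gripper_width: 0.048
```

```bash
python3 -c "
from h import *
st();plan([D(.015,-.077,.051)],v=.03)"
```

```text
t 9.75 pos [0.5853 0.0535 0.0594] rot [-90.   -0.  -86.7] F [ 0.5   0.42 -4.01] w 0.048 q [-0.19  0.66  0.04  2.03 -0.05  0.45 -1.63]
-> (np.float64(0.5859), np.float64(0.0571), 0.051, -86.3) n 1
{"dx":-0.04,"dy":0.08,"dz":0.01,"ry":-0.01}
```

servo_tool(steps=[{"hand": 0.4,"dx": -0.04,"dy": 0.08,"dz": 0.01,"rx": 0,"ry": -0.01,"rz": 0},{"hand": 0.4,"dx": 0,"dy": 0,"dz": 0,"rx": 0,"ry": 0,"rz": 0},{"hand": 0.7,"dx": 0,"dy": 0,"dz": 0,"rx": 0,"ry": 0,"rz": 0},{"hand": 0.7,"dx": 0,"dy": 0,"dz": 0,"rx": 0,"ry": 0,"rz": 0},{"hand": 0.7,"dx": 0,"dy": -0.25,"dz": 0,"rx": 0,"ry": 0,"rz": 0},{"hand": 0.7,"dx": 0,"dy": -0.45,"dz": 0,"rx": 0,"ry": 0,"rz": 0},{"hand": 0.75,"dx": 0.1,"dy": -0.2,"dz": 0,"rx": 0,"ry": 0,"rz": 0},{"hand": 0.75,"dx": 0.3,"dy": 0,"dz": 0,"rx": 0,"ry": 0,"rz": 0},{"hand": 0.75,"dx": 0,"dy": 0,"dz": 0,"rx": 0,"ry": 0,"rz": 0},{"hand": 0.75,"dx": 0,"dy": 0,"dz": 0,"rx": 0,"ry": 0,"rz": 0}])

```text
t: 10.75
tool_pos: [0.5953, 0.0187, 0.1535]
tcp_rot: [-1.553, 0.001, -1.503]
ft_force: [0.1, 0.1, 0.4]
gripper_width: 0.0639
```

```bash
cat >> h.py <<'E'
def look():
    st(); im,W=cloud('top'); np.savez('top.npz',im=im,W=W)
    print('bench');[print(r['px'],r['c'],r['size'],r['ang'],r['z']) for r in rects(W,.034,.046,(.36,.8,-.29,.01))]
    print('drawer');[print(r['px'],r['c'],r['size'],r['ang'],r['z']) for r in rects(W,.050,.066,(.47,.68,.0,.27))]
    print('carton');[print(r['px'],r['c'],r['size'],r['ang'],r['z']) for r in rects(W,.034,.055,(.39,.67,-.452,-.297))]
    m=(abs(W[...,2]-.016)<.005)&(W[...,0]>.42)&(W[...,0]<.65)&(abs(W[...,1]-.133)<.14); P=W[m]; 
    return im,W
E
python3 -c "
from h import *
look();plan([(.5565,-.098,.12,-83.9)])"
```

```text
t 10.75 pos [0.5953 0.0187 0.1535] rot [-89.    0.1 -86.1] F [0.13 0.08 0.42] w 0.0639 q [-0.14  0.52  0.05  1.98 -0.04  0.62 -1.57]
bench
[359. 189.] (0.6792, -0.0985) (69, 51) -6.1 0.0399
[403. 190.] (0.6725, -0.2119) (70, 52) 7.1 0.0399
[411. 228.] (0.5741, -0.2239) (69, 52) -1.3 0.0398
[368. 234.] (0.5586, -0.115) (69, 17) 10.0 0.0391
[408. 275.] (0.4551, -0.2093) (69, 52) 5.4 0.0398
drawer
[218. 240.] (0.5528, 0.2561) (163, 5) 3.7 0.06
[293. 224.] (0.5851, 0.0684) (70, 27) 4.2 0.0561
carton
[463. 190.] (0.6668, -0.3647) (133, 6) -89.8 0.0457
[497. 199.] (0.6425, -0.4482) (52, 4) 2.2 0.0458
-> (0.5565, -0.098, 0.12, -83.9) n 3
{"dx":0.38,"dy":0.11,"dz":-0.16,"rx":-0.01,"ry":-0.02}
{"dx":0.37,"dy":0.11,"dz":-0.16,"rx":-0.01,"ry":-0.02}
{"dx":0.37,"dy":0.11,"dz":-0.16,"ry":-0.01}
```

servo_tool(steps=[{"hand": 0.75,"dx": 0.38,"dy": 0.11,"dz": -0.16,"rx": -0.01,"ry": -0.02,"rz": 0},{"hand": 0.75,"dx": 0.37,"dy": 0.11,"dz": -0.16,"rx": -0.01,"ry": -0.02,"rz": 0},{"hand": 0.75,"dx": 0.37,"dy": 0.11,"dz": -0.16,"rx": 0,"ry": -0.01,"rz": 0},{"hand": 0.75,"dx": 0,"dy": 0,"dz": 0,"rx": 0,"ry": 0,"rz": 0},{"hand": 0.75,"dx": 0,"dy": 0,"dz": 0,"rx": 0,"ry": 0,"rz": 0}])

```text
t: 11.3
tool_pos: [0.5579, -0.0947, 0.1178]
tcp_rot: [-1.568, 0.003, -1.454]
ft_force: [0.3, 0.9, -0.8]
gripper_width: 0.064
```

```bash
python3 -c "
from h import *
st();plan([(.5565,-.098,.105,-83.9),(.5565,-.098,.031,-83.9)],v=.03)"
```

```text
t 11.3 pos [ 0.5579 -0.0947  0.1178] rot [-89.8   0.2 -83.3] F [ 0.31  0.86 -0.84] w 0.064 q [ 0.08  0.55  0.01  2.06 -0.02  0.53 -1.34]
-> (0.5565, -0.098, 0.105, -83.9) n 1
{"dx":0.03,"dy":0.13,"dz":-0.02,"ry":0.01}
-> (0.5565, -0.098, 0.031, -83.9) n 3
{"dy":0.25}
{"dy":0.24}
{"dy":0.25}
```

servo_tool(steps=[{"hand": 0.75,"dx": 0.03,"dy": 0.13,"dz": -0.02,"rx": 0,"ry": 0.01,"rz": 0},{"hand": 0.75,"dx": 0,"dy": 0.25,"dz": 0,"rx": 0,"ry": 0,"rz": 0},{"hand": 0.75,"dx": 0,"dy": 0.24,"dz": 0,"rx": 0,"ry": 0,"rz": 0},{"hand": 0.75,"dx": 0,"dy": 0.24,"dz": 0,"rx": 0,"ry": 0,"rz": 0},{"hand": 0.75,"dx": 0,"dy": 0,"dz": 0,"rx": 0,"ry": 0,"rz": 0},{"hand": 0.4,"dx": 0,"dy": 0,"dz": 0,"rx": 0,"ry": 0,"rz": 0},{"hand": 0.4,"dx": 0,"dy": 0,"dz": 0,"rx": 0,"ry": 0,"rz": 0},{"hand": 0.4,"dx": 0,"dy": 0,"dz": 0,"rx": 0,"ry": 0,"rz": 0},{"hand": 0.4,"dx": 0,"dy": 0,"dz": 0,"rx": 0,"ry": 0,"rz": 0}])

```text
t: 12.2
tool_pos: [0.5608, -0.0904, 0.0284]
tcp_rot: [-1.562, 0.003, -1.451]
ft_force: [-0.0, 0.0, -4.3]
gripper_width: 0.0485
```

servo_tool(steps=[{"hand": 0.4,"dx": 0,"dy": -0.3,"dz": 0,"rx": 0,"ry": 0,"rz": 0},{"hand": 0.4,"dx": 0,"dy": -0.4,"dz": 0,"rx": 0,"ry": 0,"rz": 0},{"hand": 0.4,"dx": 0,"dy": -0.4,"dz": 0,"rx": 0,"ry": 0,"rz": 0},{"hand": 0.4,"dx": 0,"dy": 0,"dz": 0,"rx": 0,"ry": 0,"rz": 0},{"hand": 0.4,"dx": 0,"dy": 0,"dz": 0,"rx": 0,"ry": 0,"rz": 0},{"hand": 0.4,"dx": 0,"dy": 0,"dz": 0,"rx": 0,"ry": 0,"rz": 0}])

```text
t: 12.8
tool_pos: [0.5562, -0.0871, 0.1398]
tcp_rot: [-1.569, 0.008, -1.447]
ft_force: [0.8, -0.0, -4.9]
gripper_width: 0.0486
```

```bash
cat >> h.py <<'E'
def weigh():
    st(); f=[]
    for i in range(4): cams.capture('wrist'); f.append(sensors.observe()['ft_force'][2])
    print('Fz',np.round(f,2))
E
python3 -c "
from h import *
weigh()
plan([D(.015,0,.15)]);plan([C(-.09,.036,.15)])"
```

```text
t 12.8 pos [ 0.5562 -0.0871  0.1398] rot [-89.9   0.4 -82.9] F [ 0.84 -0.04 -4.86] w 0.0486 q [ 0.07  0.51  0.01  2.05 -0.03  0.58 -1.35]
Fz [-5.48 -6.02 -4.93 -5.14]
-> (np.float64(0.581), np.float64(0.134), 0.15, -86.3) n 5
{"dx":-0.43,"dy":-0.02,"dz":0.1,"ry":0.02}
{"dx":-0.44,"dy":-0.02,"dz":0.1,"ry":0.01}
{"dx":-0.43,"dy":-0.02,"dz":0.1,"ry":0.02}
{"dx":-0.44,"dy":-0.02,"dz":0.09,"ry":0.01}
{"dx":-0.44,"dy":-0.01,"dz":0.08,"ry":0.02,"rz":-0.01}
-> (np.float64(0.4356), np.float64(-0.3418), 0.15, -87.6) n 7
{"dx":0.34,"dy":-0.02,"dz":-0.21,"ry":0.01}
{"dx":0.34,"dy":-0.02,"dz":-0.21,"ry":0.02}
{"dx":0.34,"dy":-0.02,"dz":-0.21,"ry":0.01}
{"dx":0.35,"dy":-0.02,"dz":-0.21,"ry":0.02}
{"dx":0.35,"dy":-0.02,"dz":-0.2,"ry":0.01}
{"dx":0.35,"dy":-0.01,"dz":-0.19,"ry":0.02}
{"dx":0.36,"dy":-0.02,"dz":-0.19,"ry":0.01,"rz":-0.01}
```

About −5.2 N, so also full. Drawer, middle rear slot.

servo_tool(steps=[{"hand": 0.4,"dx": -0.43,"dy": -0.02,"dz": 0.1,"rx": 0,"ry": 0.02,"rz": 0},{"hand": 0.4,"dx": -0.44,"dy": -0.02,"dz": 0.1,"rx": 0,"ry": 0.01,"rz": 0},{"hand": 0.4,"dx": -0.43,"dy": -0.02,"dz": 0.1,"rx": 0,"ry": 0.02,"rz": 0},{"hand": 0.4,"dx": -0.44,"dy": -0.02,"dz": 0.09,"rx": 0,"ry": 0.01,"rz": 0},{"hand": 0.4,"dx": -0.44,"dy": -0.02,"dz": 0.08,"rx": 0,"ry": 0.02,"rz": 0},{"hand": 0.4,"dx": 0,"dy": 0,"dz": 0,"rx": 0,"ry": 0,"rz": 0},{"hand": 0.4,"dx": 0,"dy": 0,"dz": 0,"rx": 0,"ry": 0,"rz": 0}])

```text
t: 13.7
tool_pos: [0.581, 0.139, 0.142]
tcp_rot: [-1.582, 0.005, -1.52]
ft_force: [-0.3, -0.3, -5.7]
gripper_width: 0.0482
```

```bash
python3 -c "
from h import *
st();plan([D(.015,0,.11),D(.015,0,.055)],v=.035)"
```

```text
t 13.7 pos [0.581 0.139 0.142] rot [-90.6   0.3 -87.1] F [-0.33 -0.27 -5.72] w 0.0482 q [-0.34  0.55  0.05  1.97 -0.06  0.64 -1.77]
-> (np.float64(0.581), np.float64(0.134), 0.11, -86.3) n 1
{"dx":0.05,"dy":0.32,"rx":0.01,"ry":-0.02,"rz":-0.01}
-> (np.float64(0.581), np.float64(0.134), 0.055, -86.3) n 2
{"dy":0.28}
{"dy":0.27}
```

servo_tool(steps=[{"hand": 0.4,"dx": 0.05,"dy": 0.3,"dz": 0,"rx": 0.01,"ry": -0.02,"rz": 0},{"hand": 0.4,"dx": 0,"dy": 0,"dz": 0,"rx": 0,"ry": 0,"rz": 0},{"hand": 0.4,"dx": 0,"dy": 0.28,"dz": 0,"rx": 0,"ry": 0,"rz": 0},{"hand": 0.4,"dx": 0,"dy": 0.22,"dz": 0,"rx": 0,"ry": 0,"rz": 0},{"hand": 0.4,"dx": 0,"dy": 0,"dz": 0,"rx": 0,"ry": 0,"rz": 0},{"hand": 0.4,"dx": 0,"dy": 0,"dz": 0,"rx": 0,"ry": 0,"rz": 0}])

```text
t: 14.3
tool_pos: [0.5823, 0.1308, 0.0612]
tcp_rot: [-1.574, 0.005, -1.511]
ft_force: [-0.2, 0.2, -4.2]
gripper_width: 0.0482
```

```bash
python3 -c "
from h import *
st();plan([D(.015,0,.047)],v=.035)"
```

```text
t 14.3 pos [0.5823 0.1308 0.0612] rot [-90.2   0.3 -86.6] F [-0.17  0.17 -4.24] w 0.0482 q [-0.32  0.67  0.04  2.01 -0.06  0.47 -1.75]
-> (np.float64(0.581), np.float64(0.134), 0.047, -86.3) n 1
{"dx":-0.03,"dy":0.14,"dz":-0.01,"ry":-0.01,"rz":-0.01}
```

servo_tool(steps=[{"hand": 0.4,"dx": -0.02,"dy": 0.13,"dz": 0,"rx": 0,"ry": -0.01,"rz": 0},{"hand": 0.4,"dx": 0,"dy": 0,"dz": 0,"rx": 0,"ry": 0,"rz": 0},{"hand": 0.7,"dx": 0,"dy": 0,"dz": 0,"rx": 0,"ry": 0,"rz": 0},{"hand": 0.7,"dx": 0,"dy": 0,"dz": 0,"rx": 0,"ry": 0,"rz": 0},{"hand": 0.7,"dx": 0,"dy": -0.25,"dz": 0,"rx": 0,"ry": 0,"rz": 0},{"hand": 0.7,"dx": 0,"dy": -0.45,"dz": 0,"rx": 0,"ry": 0,"rz": 0},{"hand": 0.75,"dx": 0.1,"dy": -0.4,"dz": 0,"rx": 0,"ry": 0,"rz": 0},{"hand": 0.75,"dx": 0.4,"dy": 0,"dz": 0.1,"rx": 0,"ry": 0,"rz": 0},{"hand": 0.75,"dx": 0.4,"dy": 0,"dz": 0.1,"rx": 0,"ry": 0,"rz": 0},{"hand": 0.75,"dx": 0,"dy": 0,"dz": 0,"rx": 0,"ry": 0,"rz": 0}])

```text
t: 15.3
tool_pos: [0.6188, 0.045, 0.1741]
tcp_rot: [-1.549, 0.008, -1.498]
ft_force: [0.4, -2.1, -0.4]
gripper_width: 0.0638
```

```bash
python3 -c "
from h import *
look();plan([(.6792,-.0985,.15,-96.1)])"
```

```text
t 15.3 pos [0.6188 0.045  0.1741] rot [-88.8   0.5 -85.8] F [ 0.42 -2.09 -0.43] w 0.0638 q [-0.18  0.52  0.05  1.92 -0.05  0.68 -1.6 ]
bench
[359. 189.] (0.6793, -0.0992) (69, 51) -3.3 0.04
[403. 190.] (0.6723, -0.2119) (70, 51) 8.4 0.0402
[411. 228.] (0.5742, -0.2243) (68, 51) -0.8 0.0395
[407. 275.] (0.4551, -0.2088) (69, 51) 5.3 0.0399
drawer
[268. 227.] (0.5817, 0.1316) (69, 51) 4.2 0.0556
[218. 250.] (0.5278, 0.2544) (114, 5) 3.8 0.0604
carton
[498. 207.] (0.6157, -0.4492) (102, 5) 0.7 0.0446
-> (0.6792, -0.0985, 0.15, -96.1) n 4
{"dx":0.38,"dy":0.06,"dz":0.12,"rx":-0.01,"ry":0.06}
{"dx":0.37,"dy":0.06,"dz":0.14,"ry":0.06,"rz":-0.01}
{"dx":0.37,"dy":0.06,"dz":0.16,"rx":-0.01,"ry":0.06}
{"dx":0.35,"dy":0.05,"dz":0.18,"ry":0.05,"rz":-0.01}
```

servo_tool(steps=[{"hand": 0.75,"dx": 0.38,"dy": 0.06,"dz": 0.12,"rx": -0.01,"ry": 0.05,"rz": 0},{"hand": 0.75,"dx": 0.37,"dy": 0.06,"dz": 0.14,"rx": 0,"ry": 0.05,"rz": -0.01},{"hand": 0.75,"dx": 0.37,"dy": 0.06,"dz": 0.15,"rx": -0.01,"ry": 0.05,"rz": 0},{"hand": 0.75,"dx": 0.35,"dy": 0.05,"dz": 0.17,"rx": 0,"ry": 0.05,"rz": 0},{"hand": 0.75,"dx": 0,"dy": 0,"dz": 0,"rx": 0,"ry": 0,"rz": 0},{"hand": 0.75,"dx": 0,"dy": 0,"dz": 0,"rx": 0,"ry": 0,"rz": 0}])

```text
t: 15.95
tool_pos: [0.6829, -0.0897, 0.1527]
tcp_rot: [-1.563, 0.013, -1.645]
ft_force: [0.8, 0.8, 0.2]
gripper_width: 0.0639
```

```bash
python3 -c "
from h import *
st();plan([(.6792,-.099,.11,-95.5),(.6792,-.099,.031,-95.5)],v=.035)"
```

```text
t 15.95 pos [ 0.6829 -0.0897  0.1527] rot [-89.5   0.7 -94.2] F [0.8  0.79 0.17] w 0.0639 q [ 0.02  0.63  0.08  1.76 -0.09  0.75 -1.5 ]
-> (0.6792, -0.099, 0.11, -95.5) n 2
{"dx":0.05,"dy":0.21,"dz":-0.02,"rx":-0.01,"ry":0.01,"rz":-0.01}
{"dx":0.05,"dy":0.22,"dz":-0.01,"ry":0.02,"rz":-0.01}
-> (0.6792, -0.099, 0.031, -95.5) n 3
{"dy":0.26}
{"dy":0.26}
{"dy":0.27}
```

servo_tool(steps=[{"hand": 0.75,"dx": 0.05,"dy": 0.21,"dz": -0.02,"rx": -0.01,"ry": 0.01,"rz": -0.01},{"hand": 0.75,"dx": 0.05,"dy": 0.22,"dz": -0.01,"rx": 0,"ry": 0.02,"rz": 0},{"hand": 0.75,"dx": 0,"dy": 0.26,"dz": 0,"rx": 0,"ry": 0,"rz": 0},{"hand": 0.75,"dx": 0,"dy": 0.26,"dz": 0,"rx": 0,"ry": 0,"rz": 0},{"hand": 0.75,"dx": 0,"dy": 0.25,"dz": 0,"rx": 0,"ry": 0,"rz": 0},{"hand": 0.75,"dx": 0,"dy": 0,"dz": 0,"rx": 0,"ry": 0,"rz": 0},{"hand": 0.4,"dx": 0,"dy": 0,"dz": 0,"rx": 0,"ry": 0,"rz": 0},{"hand": 0.4,"dx": 0,"dy": 0,"dz": 0,"rx": 0,"ry": 0,"rz": 0},{"hand": 0.4,"dx": 0,"dy": 0,"dz": 0,"rx": 0,"ry": 0,"rz": 0},{"hand": 0.4,"dx": 0,"dy": 0,"dz": 0,"rx": 0,"ry": 0,"rz": 0}])

```text
t: 16.95
tool_pos: [0.681, -0.0885, 0.0396]
tcp_rot: [-1.563, 0.001, -1.651]
ft_force: [0.3, 0.6, -0.6]
gripper_width: 0.034
```

servo_tool(steps=[{"hand": 0.4,"dx": 0,"dy": -0.3,"dz": 0,"rx": 0,"ry": 0,"rz": 0},{"hand": 0.4,"dx": 0,"dy": -0.4,"dz": 0,"rx": 0,"ry": 0,"rz": 0},{"hand": 0.4,"dx": 0,"dy": -0.4,"dz": 0,"rx": 0,"ry": 0,"rz": 0},{"hand": 0.4,"dx": 0,"dy": 0,"dz": 0,"rx": 0,"ry": 0,"rz": 0},{"hand": 0.4,"dx": 0,"dy": 0,"dz": 0,"rx": 0,"ry": 0,"rz": 0},{"hand": 0.4,"dx": 0,"dy": 0,"dz": 0,"rx": 0,"ry": 0,"rz": 0}])

```text
t: 17.55
tool_pos: [0.6747, -0.0796, 0.1449]
tcp_rot: [-1.578, 0.004, -1.64]
ft_force: [0.3, 0.7, 0.6]
gripper_width: 0.034
```

```bash
python3 -c "
from h import *
weigh()
plan([D(.015,.077,.15)]);plan([C(.09,.036,.15)])"
```

```text
t 17.55 pos [ 0.6747 -0.0796  0.1449] rot [-90.4   0.3 -94. ] F [0.29 0.7  0.62] w 0.034 q [-0.    0.63  0.09  1.78 -0.08  0.74 -1.51]
Fz [-0.57  0.96 -0.17  0.38]
-> (np.float64(0.576), np.float64(0.2108), 0.15, -86.3) n 7
{"dx":-0.41,"dz":-0.17,"ry":-0.02}
{"dx":-0.41,"dy":-0.01,"dz":-0.16,"ry":-0.03}
{"dx":-0.41,"dz":-0.15,"ry":-0.02}
{"dx":-0.41,"dy":-0.01,"dz":-0.15,"ry":-0.03}
{"dx":-0.42,"dz":-0.14,"ry":-0.02}
{"dx":-0.42,"dy":-0.01,"dz":-0.13,"rx":0.01,"ry":-0.03}
{"dx":-0.42,"dy":-0.01,"dz":-0.12,"ry":-0.02,"rz":-0.01}
-> (np.float64(0.6154), np.float64(-0.3343), 0.15, -87.6) n 6
{"dx":0.43,"dy":-0.01,"dz":-0.07,"ry":-0.02}
{"dx":0.43,"dy":-0.01,"dz":-0.07,"ry":-0.02}
{"dx":0.43,"dy":-0.01,"dz":-0.08,"ry":-0.03}
{"dx":0.42,"dy":-0.01,"dz":-0.09,"ry":-0.02}
{"dx":0.42,"dy":-0.01,"dz":-0.1,"rx":0.01,"ry":-0.03}
{"dx":0.42,"dy":-0.01,"dz":-0.11,"ry":-0.02,"rz":-0.01}
```

The gripper closed on nothing (34 mm), so I'll look.

```bash
python3 -c "
from h import *
im,W=look()
save('c2.png',cv2.resize(im[150:320,240:520],None,fx=2.5,fy=2.5))
"
```

```text
t 17.75 pos [ 0.6741 -0.0803  0.1443] rot [-90.5   0.2 -94. ] F [0.22 0.6  0.38] w 0.0339 q [-0.    0.63  0.09  1.78 -0.08  0.74 -1.51]
bench
[408. 189.] (0.6737, -0.2227) (69, 32) 8.8 0.0399
[411. 228.] (0.5741, -0.2246) (68, 51) -1.7 0.0397
[408. 276.] (0.4551, -0.209) (70, 51) 4.7 0.0397
drawer
[218. 240.] (0.5524, 0.2562) (161, 5) 3.7 0.0609
[298. 225.] (0.586, 0.0567) (70, 51) 3.4 0.0559
[268. 228.] (0.5811, 0.1315) (70, 51) 3.8 0.056
carton
[462. 190.] (0.6666, -0.36) (126, 5) -89.5 0.0445
[498. 206.] (0.6212, -0.4491) (92, 5) 2.8 0.0446
```

View pics/c2.png

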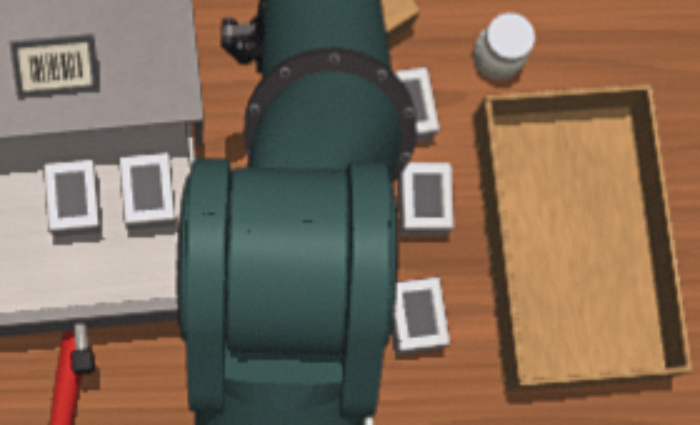

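Two tins are neatly in the drawer, but the arm hides the third. I'll use the wrist camera.

```bash
python3 -c "
from h import *
im,W=cloud('wrist'); save('w1.png',im)
[print(r['px'],r['c'],r['size'],r['ang'],r['z'],r['n']) for r in rects(W,.033,.047,(.36,.9,-.3,.1))]
"
```

```text
[193. 135.] (0.7389, 0.005) (199, 2) 3.7 0.0403 2055
[381. 138.] (0.7385, -0.1264) (57, 2) 30.2 0.0402 192
[613. 138.] (0.7293, -0.2933) (45, 13) 0.2 0.0406 1231
[493. 221.] (0.6712, -0.2115) (69, 51) 7.5 0.0408 5905
[348. 221.] (0.6786, -0.1) (68, 51) -6.4 0.0409 5837
[577. 305.] (0.5811, -0.2869) (175, 18) -2.6 0.04 2333
[415. 286.] (0.6211, -0.152) (15, 15) -24.3 0.0347 259
[222. 316.] (0.6058, 0.0086) (39, 2) 4.3 0.0399 280
[502. 324.] (0.5738, -0.2237) (69, 51) -1.0 0.0408 3556
[196. 326.] (0.5968, 0.0317) (21, 2) 3.2 0.0399 112
[460. 445.] (0.4482, -0.1962) (75, 20) 35.7 0.0409 752
[189. 444.] (0.4669, 0.0639) (33, 4) -84.9 0.0399 298
```

View pics/w1.png

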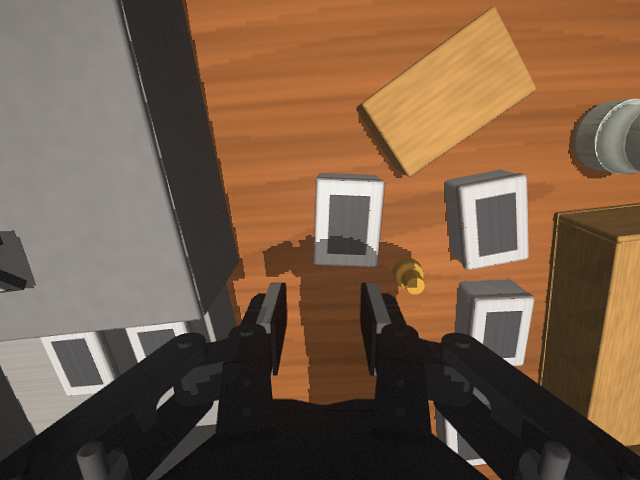

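The tin is still in place at (0.6786, -0.100). The wrist picture shows it at (348,221), with the jaws about 2 cm to the left and behind it. The tool drifts a few mm during straight moves, so I'll open wider and check just before closing.

```bash
python3 -c "
from h import *
st();plan([(.679,-.102,.085,-96)],v=.02,lim=1)"
```

```text
t 17.85 pos [ 0.6745 -0.0806  0.1448] rot [-90.5   0.2 -94. ] F [ 1.12  0.62 -0.02] w 0.0343 q [-0.    0.63  0.09  1.78 -0.08  0.74 -1.51]
-> (0.679, -0.102, 0.085, -96) n 4
{"dx":0.05,"dy":0.15,"dz":0.02,"ry":0.01}
{"dx":0.05,"dy":0.15,"dz":0.02,"ry":0.01}
{"dx":0.06,"dy":0.15,"dz":0.01,"rx":0.01,"ry":0.01}
{"dx":0.05,"dy":0.15,"dz":0.02,"ry":0.01}
```

servo_tool(steps=[{"hand": 0.9,"dx": 0.05,"dy": 0.1,"dz": 0.02,"rx": 0,"ry": 0.01,"rz": 0},{"hand": 0.9,"dx": 0.05,"dy": 0.15,"dz": 0.02,"rx": 0,"ry": 0.01,"rz": 0},{"hand": 0.9,"dx": 0.06,"dy": 0.15,"dz": 0.02,"rx": 0.01,"ry": 0.01,"rz": 0},{"hand": 0.9,"dx": 0.05,"dy": 0.15,"dz": 0.02,"rx": 0,"ry": 0.01,"rz": 0},{"hand": 0.9,"dx": 0,"dy": 0,"dz": 0,"rx": 0,"ry": 0,"rz": 0},{"hand": 0.9,"dx": 0,"dy": 0,"dz": 0,"rx": 0,"ry": 0,"rz": 0}])

```text
t: 18.45
tool_pos: [0.6796, -0.1052, 0.0819]
tcp_rot: [-1.575, 0.003, -1.677]
ft_force: [-0.1, 0.5, 0.1]
gripper_width: 0.0767
```

```bash
python3 -c "
from h import *
st();plan([(.679,-.101,.03,-96)],v=.02,lim=1)"
```

```text
t 18.45 pos [ 0.6796 -0.1052  0.0819] rot [-90.2   0.2 -96.1] F [-0.12  0.52  0.14] w 0.0767 q [ 0.03  0.72  0.08  1.79 -0.1   0.64 -1.5 ]
-> (0.679, -0.101, 0.03, -96) n 3
{"dx":-0.01,"dy":0.17}
{"dx":-0.01,"dy":0.17}
{"dx":-0.02,"dy":0.18,"dz":-0.01,"rx":0.01}
```

servo_tool(steps=[{"hand": 0.9,"dx": -0.01,"dy": 0.17,"dz": 0,"rx": 0,"ry": 0,"rz": 0},{"hand": 0.9,"dx": -0.01,"dy": 0.17,"dz": 0,"rx": 0,"ry": 0,"rz": 0},{"hand": 0.9,"dx": -0.01,"dy": 0.18,"dz": 0,"rx": 0,"ry": 0,"rz": 0},{"hand": 0.9,"dx": 0,"dy": 0,"dz": 0,"rx": 0,"ry": 0,"rz": 0},{"hand": 0.9,"dx": 0,"dy": 0,"dz": 0,"rx": 0,"ry": 0,"rz": 0}])

```text
t: 18.95
tool_pos: [0.6804, -0.1002, 0.0257]
tcp_rot: [-1.574, 0.004, -1.676]
ft_force: [0.4, -0.1, -0.2]
gripper_width: 0.0772
```

servo_tool(steps=[{"hand": 0.4,"dx": 0,"dy": 0,"dz": 0,"rx": 0,"ry": 0,"rz": 0},{"hand": 0.4,"dx": 0,"dy": 0,"dz": 0,"rx": 0,"ry": 0,"rz": 0},{"hand": 0.4,"dx": 0,"dy": 0,"dz": 0,"rx": 0,"ry": 0,"rz": 0},{"hand": 0.4,"dx": 0,"dy": 0,"dz": 0,"rx": 0,"ry": 0,"rz": 0},{"hand": 0.4,"dx": 0,"dy": 0,"dz": 0,"rx": 0,"ry": 0,"rz": 0}])

```text
t: 19.45
tool_pos: [0.6821, -0.1002, 0.0282]
tcp_rot: [-1.57, 0.004, -1.675]
ft_force: [0.4, -0.6, -0.4]
gripper_width: 0.0488
```

servo_tool(steps=[{"hand": 0.4,"dx": 0,"dy": -0.3,"dz": 0,"rx": 0,"ry": 0,"rz": 0},{"hand": 0.4,"dx": 0,"dy": -0.4,"dz": 0,"rx": 0,"ry": 0,"rz": 0},{"hand": 0.4,"dx": 0,"dy": -0.5,"dz": 0,"rx": 0,"ry": 0,"rz": 0},{"hand": 0.4,"dx": 0,"dy": 0,"dz": 0,"rx": 0,"ry": 0,"rz": 0},{"hand": 0.4,"dx": 0,"dy": 0,"dz": 0,"rx": 0,"ry": 0,"rz": 0},{"hand": 0.4,"dx": 0,"dy": 0,"dz": 0,"rx": 0,"ry": 0,"rz": 0}])

```text
t: 20.05
tool_pos: [0.6805, -0.1006, 0.1507]
tcp_rot: [-1.573, 0.004, -1.675]
ft_force: [-0.2, -0.3, -0.7]
gripper_width: 0.0486
```

```bash
python3 -c "
from h import *
weigh()
plan([D(.015,.077,.15)]);plan([C(.09,.036,.15)])"
```

```text
t 20.05 pos [ 0.6805 -0.1006  0.1507] rot [-90.2   0.2 -96. ] F [-0.16 -0.31 -0.67] w 0.0486 q [ 0.02  0.63  0.1   1.76 -0.09  0.76 -1.51]
Fz [-1.39 -0.96 -1.45 -0.2 ]
-> (np.float64(0.576), np.float64(0.2108), 0.15, -86.3) n 8
{"dx":-0.37,"dz":-0.17,"ry":-0.03}
{"dx":-0.38,"dz":-0.16,"ry":-0.03}
{"dx":-0.38,"dz":-0.15,"ry":-0.03}
{"dx":-0.38,"dz":-0.14,"ry":-0.03}
{"dx":-0.39,"dz":-0.13,"ry":-0.02}
{"dx":-0.39,"dz":-0.13,"ry":-0.03}
{"dx":-0.39,"dy":0.01,"dz":-0.12,"ry":-0.02}
{"dx":-0.4,"dz":-0.11,"rx":0.01,"ry":-0.03,"rz":-0.01}
-> (np.float64(0.6154), np.float64(-0.3343), 0.15, -87.6) n 6
{"dx":0.4,"dz":-0.07,"ry":-0.03}
{"dx":0.4,"dz":-0.07,"ry":-0.03}
{"dx":0.39,"dz":-0.08,"ry":-0.03}
{"dx":0.39,"dy":-0.01,"dz":-0.09,"ry":-0.03}
{"dx":0.39,"dz":-0.11,"ry":-0.03}
{"dx":0.39,"dy":-0.01,"dz":-0.11,"rx":0.01,"ry":-0.04,"rz":-0.01}
```

About −1 N means empty, so it goes in the carton, far-left slot.

servo_tool(steps=[{"hand": 0.4,"dx": 0.4,"dy": 0,"dz": -0.07,"rx": 0,"ry": -0.03,"rz": 0},{"hand": 0.4,"dx": 0.4,"dy": 0,"dz": -0.07,"rx": 0,"ry": -0.03,"rz": 0},{"hand": 0.4,"dx": 0.39,"dy": 0,"dz": -0.08,"rx": 0,"ry": -0.03,"rz": 0},{"hand": 0.4,"dx": 0.39,"dy": 0,"dz": -0.09,"rx": 0,"ry": -0.03,"rz": 0},{"hand": 0.4,"dx": 0.39,"dy": 0,"dz": -0.11,"rx": 0,"ry": -0.03,"rz": 0},{"hand": 0.4,"dx": 0.39,"dy": 0,"dz": -0.11,"rx": 0,"ry": -0.04,"rz": 0},{"hand": 0.4,"dx": 0,"dy": 0,"dz": 0,"rx": 0,"ry": 0,"rz": 0},{"hand": 0.4,"dx": 0,"dy": 0,"dz": 0,"rx": 0,"ry": 0,"rz": 0}])

```text
t: 21.05
tool_pos: [0.6118, -0.3379, 0.1366]
tcp_rot: [-1.59, 0.013, -1.514]
ft_force: [0.3, 0.5, -1.1]
gripper_width: 0.0486
```

```bash
python3 -c "
from h import *
st();plan([C(.09,.036,.06)],v=.03,lim=2)"
```

```text
t 21.05 pos [ 0.6118 -0.3379  0.1366] rot [-91.1   0.7 -86.7] F [ 0.29  0.53 -1.11] w 0.0486 q [ 0.42  0.67  0.04  1.72 -0.04  0.78 -1.04]
-> (np.float64(0.6154), np.float64(-0.3343), 0.06, -87.6) n 3
{"dx":-0.01,"dy":0.26,"dz":0.02,"rx":0.01,"ry":0.01,"rz":-0.01}
{"dx":-0.01,"dy":0.25,"dz":0.01,"rx":0.01}
{"dx":-0.01,"dy":0.26,"dz":0.02,"ry":0.01,"rz":-0.01}
```

servo_tool(steps=[{"hand": 0.4,"dx": -0.01,"dy": 0.26,"dz": 0.02,"rx": 0.01,"ry": 0.01,"rz": -0.01},{"hand": 0.4,"dx": -0.01,"dy": 0.26,"dz": 0.01,"rx": 0.01,"ry": 0,"rz": 0},{"hand": 0.4,"dx": -0.01,"dy": 0.26,"dz": 0.02,"rx": 0,"ry": 0.01,"rz": 0},{"hand": 0.4,"dx": 0,"dy": 0.15,"dz": 0,"rx": 0,"ry": 0,"rz": 0},{"hand": 0.4,"dx": 0,"dy": 0,"dz": 0,"rx": 0,"ry": 0,"rz": 0},{"hand": 0.4,"dx": 0,"dy": 0,"dz": 0,"rx": 0,"ry": 0,"rz": 0}])

```text
t: 21.65
tool_pos: [0.6176, -0.3293, 0.0386]
tcp_rot: [-1.575, 0.007, -1.526]
ft_force: [0.1, -0.6, -1.0]
gripper_width: 0.0486
```

```bash
python3 -c "
from h import *
st();plan([C(.09,.036,.036)],v=.03,lim=2)"
```

```text
t 21.65 pos [ 0.6176 -0.3293  0.0386] rot [-90.2   0.4 -87.4] F [ 0.11 -0.63 -1.03] w 0.0486 q [ 0.41  0.79  0.03  1.76 -0.05  0.59 -1.06]
-> (np.float64(0.6154), np.float64(-0.3343), 0.036, -87.6) n 1
{"dx":0.05,"dy":0.03,"dz":-0.02,"rz":-0.01}
```

servo_tool(steps=[{"hand": 0.4,"dx": 0.05,"dy": 0.02,"dz": -0.02,"rx": 0,"ry": 0,"rz": 0},{"hand": 0.4,"dx": 0,"dy": 0,"dz": 0,"rx": 0,"ry": 0,"rz": 0},{"hand": 0.7,"dx": 0,"dy": 0,"dz": 0,"rx": 0,"ry": 0,"rz": 0},{"hand": 0.7,"dx": 0,"dy": 0,"dz": 0,"rx": 0,"ry": 0,"rz": 0},{"hand": 0.7,"dx": 0,"dy": -0.25,"dz": 0,"rx": 0,"ry": 0,"rz": 0},{"hand": 0.7,"dx": 0,"dy": -0.45,"dz": 0,"rx": 0,"ry": 0,"rz": 0},{"hand": 0.75,"dx": 0,"dy": -0.4,"dz": 0,"rx": 0,"ry": 0,"rz": 0},{"hand": 0.85,"dx": 0,"dy": 0,"dz": 0,"rx": 0,"ry": 0,"rz": 0},{"hand": 0.85,"dx": 0,"dy": 0,"dz": 0,"rx": 0,"ry": 0,"rz": 0}])

```text
t: 22.55
tool_pos: [0.6187, -0.3377, 0.1568]
tcp_rot: [-1.566, 0.002, -1.526]
ft_force: [0.1, -0.7, -0.8]
gripper_width: 0.0726
```

```bash
python3 -c "
from h import *
look();plan([(.672,-.2115,.12,-82.5)])
im,W=cloud('wrist')
[print(r['px'],r['c'],r['size'],r['ang'],r['z'],r['n']) for r in rects(W,.034,.055,(.36,.9,-.47,-.05),2000)]"
```

```text
t 22.55 pos [ 0.6187 -0.3377  0.1568] rot [-89.7   0.1 -87.4] F [ 0.06 -0.69 -0.79] w 0.0726 q [ 0.41  0.64  0.04  1.71 -0.04  0.78 -1.05]
bench
[403. 190.] (0.6723, -0.212) (70, 52) 6.7 0.0396
[411. 228.] (0.5739, -0.2243) (69, 51) -0.7 0.0397
[407. 275.] (0.4552, -0.2091) (69, 53) 5.2 0.0397
drawer
[217. 232.] (0.5731, 0.2576) (123, 6) 3.8 0.0611
[268. 228.] (0.5815, 0.1316) (69, 51) 3.2 0.0557
[294. 235.] (0.5607, 0.0676) (70, 50) 3.2 0.0558
carton
[453. 211.] (0.6173, -0.334) (71, 54) 3.8 0.0446
-> (0.672, -0.2115, 0.12, -82.5) n 4
{"dx":-0.31,"dy":0.09,"dz":0.15,"ry":-0.03}
{"dx":-0.31,"dy":0.1,"dz":0.15,"ry":-0.03}
{"dx":-0.3,"dy":0.09,"dz":0.16,"ry":-0.03}
{"dx":-0.3,"dy":0.1,"dz":0.16,"rx":-0.01,"ry":-0.02}
[81. 35.] (0.7634, -0.1703) (101, 61) -58.5 0.0507 10405
[161. 154.] (0.671, -0.2127) (69, 51) 7.5 0.0409 6108
[319. 232.] (0.6158, -0.3351) (68, 51) 2.6 0.0459 5365
[185. 271.] (0.5737, -0.2251) (68, 51) -1.3 0.0409 4431
```

The knock seems to have hit a tin already in the drawer: it moved from (0.586,0.057) to (0.561,0.068) and is still inside. On to the tin at (0.6715,-0.212).

servo_tool(steps=[{"hand": 0.85,"dx": -0.31,"dy": 0.09,"dz": 0.15,"rx": 0,"ry": -0.03,"rz": 0},{"hand": 0.85,"dx": -0.31,"dy": 0.1,"dz": 0.15,"rx": 0,"ry": -0.03,"rz": 0},{"hand": 0.85,"dx": -0.3,"dy": 0.09,"dz": 0.15,"rx": 0,"ry": -0.03,"rz": 0},{"hand": 0.85,"dx": -0.3,"dy": 0.1,"dz": 0.15,"rx": 0,"ry": -0.02,"rz": 0},{"hand": 0.85,"dx": 0,"dy": 0,"dz": 0,"rx": 0,"ry": 0,"rz": 0},{"hand": 0.85,"dx": 0,"dy": 0,"dz": 0,"rx": 0,"ry": 0,"rz": 0},{"hand": 0.85,"dx": 0,"dy": 0,"dz": 0,"rx": 0,"ry": 0,"rz": 0}])

```text
t: 23.35
tool_pos: [0.6644, -0.2085, 0.1074]
tcp_rot: [-1.581, 0.006, -1.441]
ft_force: [-1.0, -0.4, -0.7]
gripper_width: 0.0727
```

```bash
python3 -c "
from h import *
st();plan([(.6715,-.212,.03,-82.7)],v=.021,lim=1)"
```

```text
t 23.35 pos [ 0.6644 -0.2085  0.1074] rot [-90.6   0.3 -82.5] F [-0.96 -0.44 -0.72] w 0.0727 q [ 0.22  0.7   0.02  1.75 -0.03  0.71 -1.18]
-> (0.6715, -0.212, 0.03, -82.7) n 4
{"dx":0.01,"dy":0.19,"dz":0.02}
{"dx":0.01,"dy":0.19,"dz":0.02}
{"dx":0.01,"dy":0.2,"dz":0.02,"rx":0.01}
{"dx":0.02,"dy":0.19,"dz":0.01,"rz":-0.01}
```

servo_tool(steps=[{"hand": 0.85,"dx": 0.01,"dy": 0.19,"dz": 0.02,"rx": 0,"ry": 0,"rz": 0},{"hand": 0.85,"dx": 0.01,"dy": 0.19,"dz": 0.02,"rx": 0,"ry": 0,"rz": 0},{"hand": 0.85,"dx": 0.01,"dy": 0.19,"dz": 0.02,"rx": 0.01,"ry": 0,"rz": 0},{"hand": 0.85,"dx": 0.02,"dy": 0.19,"dz": 0.01,"rx": 0,"ry": 0,"rz": 0},{"hand": 0.85,"dx": 0,"dy": 0,"dz": 0,"rx": 0,"ry": 0,"rz": 0},{"hand": 0.85,"dx": 0,"dy": 0,"dz": 0,"rx": 0,"ry": 0,"rz": 0}])

```text
t: 23.95
tool_pos: [0.6681, -0.2204, 0.0224]
tcp_rot: [-1.577, 0.003, -1.45]
ft_force: [-0.3, 0.1, 0.8]
gripper_width: 0.0723
```

servo_tool(steps=[{"hand": 0.4,"dx": 0,"dy": 0,"dz": 0,"rx": 0,"ry": 0,"rz": 0},{"hand": 0.4,"dx": 0,"dy": 0,"dz": 0,"rx": 0,"ry": 0,"rz": 0},{"hand": 0.4,"dx": 0,"dy": 0,"dz": 0,"rx": 0,"ry": 0,"rz": 0},{"hand": 0.4,"dx": 0,"dy": 0,"dz": 0,"rx": 0,"ry": 0,"rz": 0},{"hand": 0.4,"dx": 0,"dy": 0,"dz": 0,"rx": 0,"ry": 0,"rz": 0}])

```text
t: 24.45
tool_pos: [0.6699, -0.2208, 0.0254]
tcp_rot: [-1.573, 0.002, -1.45]
ft_force: [-0.1, -0.9, -1.7]
gripper_width: 0.0483
```

servo_tool(steps=[{"hand": 0.4,"dx": 0,"dy": -0.3,"dz": 0,"rx": 0,"ry": 0,"rz": 0},{"hand": 0.4,"dx": 0,"dy": -0.4,"dz": 0,"rx": 0,"ry": 0,"rz": 0},{"hand": 0.4,"dx": 0,"dy": -0.5,"dz": 0,"rx": 0,"ry": 0,"rz": 0},{"hand": 0.4,"dx": 0,"dy": 0,"dz": 0,"rx": 0,"ry": 0,"rz": 0},{"hand": 0.4,"dx": 0,"dy": 0,"dz": 0,"rx": 0,"ry": 0,"rz": 0},{"hand": 0.4,"dx": 0,"dy": 0,"dz": 0,"rx": 0,"ry": 0,"rz": 0}])

```text
t: 25.05
tool_pos: [0.6696, -0.2205, 0.149]
tcp_rot: [-1.575, 0.002, -1.45]
ft_force: [-0.1, 0.4, -1.2]
gripper_width: 0.0483
```

```bash
python3 -c "
from h import *
weigh()
plan([D(.015,.077,.15)]);plan([C(0,.036,.15)])"
```

```text
t 25.05 pos [ 0.6696 -0.2205  0.149 ] rot [-90.2   0.1 -83.1] F [-0.05  0.45 -1.16] w 0.0483 q [ 0.23  0.65  0.03  1.71 -0.03  0.78 -1.17]
Fz [-1.21 -0.94 -1.27 -0.6 ]
-> (np.float64(0.576), np.float64(0.2108), 0.15, -86.3) n 10
{"dx":-0.44,"dz":-0.04,"ry":0.01}
{"dx":-0.44,"dz":-0.04,"ry":0.01}
{"dx":-0.44,"dz":-0.05,"ry":0.01}
{"dx":-0.44,"dz":-0.05,"ry":0.01}
{"dx":-0.44,"dz":-0.05,"ry":0.01}
{"dx":-0.44,"dz":-0.06}
{"dx":-0.43,"dz":-0.06,"ry":0.01}
{"dx":-0.43,"dz":-0.06}
{"dx":-0.44,"dz":-0.06,"ry":0.01}
{"dx":-0.43,"dy":-0.01,"dz":-0.06,"rx":0.01}
-> (np.float64(0.5255), np.float64(-0.338), 0.15, -87.6) n 5
{"dx":0.2,"dz":-0.31,"ry":0.02}
{"dx":0.2,"dy":-0.01,"dz":-0.31,"ry":0.02}
{"dx":0.21,"dz":-0.31,"ry":0.02}
{"dx":0.22,"dy":-0.01,"dz":-0.3,"ry":0.02}
{"dx":0.22,"dz":-0.3,"rx":0.01,"ry":0.02}
```

Empty again, so into the carton's middle slot.

servo_tool(steps=[{"hand": 0.4,"dx": 0.2,"dy": 0,"dz": -0.31,"rx": 0,"ry": 0.02,"rz": 0},{"hand": 0.4,"dx": 0.2,"dy": 0,"dz": -0.31,"rx": 0,"ry": 0.02,"rz": 0},{"hand": 0.4,"dx": 0.21,"dy": 0,"dz": -0.31,"rx": 0,"ry": 0.02,"rz": 0},{"hand": 0.4,"dx": 0.22,"dy": 0,"dz": -0.3,"rx": 0,"ry": 0.02,"rz": 0},{"hand": 0.4,"dx": 0.22,"dy": 0,"dz": -0.3,"rx": 0,"ry": 0.02,"rz": 0},{"hand": 0.4,"dx": 0,"dy": 0,"dz": 0,"rx": 0,"ry": 0,"rz": 0},{"hand": 0.4,"dx": 0,"dy": 0,"dz": 0,"rx": 0,"ry": 0,"rz": 0},{"hand": 0.4,"dx": 0,"dy": 0,"dz": 0,"rx": 0,"ry": 0,"rz": 0}])

```text
t: 26.05
tool_pos: [0.5182, -0.3387, 0.139]
tcp_rot: [-1.589, 0.011, -1.528]
ft_force: [-0.3, 0.7, -1.3]
gripper_width: 0.0483
```

```bash
python3 -c "
from h import *
st();plan([C(0,.036,.04)],v=.028,lim=2)"
```

```text
t 26.05 pos [ 0.5182 -0.3387  0.139 ] rot [-91.    0.6 -87.6] F [-0.29  0.73 -1.3 ] w 0.0483 q [ 0.48  0.58  0.04  1.91 -0.03  0.67 -0.99]
-> (np.float64(0.5255), np.float64(-0.338), 0.04, -87.6) n 4
{"dy":0.25,"dz":0.02,"rx":0.01}
{"dy":0.25,"dz":0.02}
{"dy":0.24,"dz":0.02,"rx":0.01,"rz":-0.01}
{"dx":0.01,"dy":0.25,"dz":0.02}
```

servo_tool(steps=[{"hand": 0.4,"dx": 0,"dy": 0.25,"dz": 0.02,"rx": 0.01,"ry": 0,"rz": 0},{"hand": 0.4,"dx": 0,"dy": 0.25,"dz": 0.02,"rx": 0,"ry": 0,"rz": 0},{"hand": 0.4,"dx": 0,"dy": 0.25,"dz": 0.02,"rx": 0.01,"ry": 0,"rz": -0.01},{"hand": 0.4,"dx": 0,"dy": 0.22,"dz": 0.02,"rx": 0,"ry": 0,"rz": 0},{"hand": 0.4,"dx": 0,"dy": 0,"dz": 0,"rx": 0,"ry": 0,"rz": 0},{"hand": 0.4,"dx": 0,"dy": 0,"dz": 0,"rx": 0,"ry": 0,"rz": 0}])

```text
t: 26.65
tool_pos: [0.5347, -0.332, 0.0388]
tcp_rot: [-1.566, 0.003, -1.515]
ft_force: [-0.6, -2.8, 2.0]
gripper_width: 0.0484
```

```bash
python3 -c "
from h import *
st();plan([C(0,.036,.034)],v=.028,lim=2)"
```

```text
t 26.65 pos [ 0.5347 -0.332   0.0388] rot [-89.7   0.2 -86.8] F [-0.59 -2.8   2.02] w 0.0484 q [ 0.47  0.73  0.02  1.94 -0.04  0.47 -0.99]
-> (np.float64(0.5255), np.float64(-0.338), 0.034, -87.6) n 1
{"dx":0.05,"dy":0.05,"dz":-0.1,"rx":-0.01,"ry":0.02}
```

servo_tool(steps=[{"hand": 0.4,"dx": 0.08,"dy": 0,"dz": -0.08,"rx": 0,"ry": 0.01,"rz": 0},{"hand": 0.4,"dx": 0.03,"dy": 0.02,"dz": 0,"rx": 0,"ry": 0,"rz": 0},{"hand": 0.4,"dx": 0,"dy": 0,"dz": 0,"rx": 0,"ry": 0,"rz": 0}])

```text
t: 26.95
tool_pos: [0.529, -0.3446, 0.0394]
tcp_rot: [-1.562, 0.001, -1.523]
ft_force: [1.2, -0.2, -0.0]
gripper_width: 0.0486
```

```bash
python3 -c "
from h import *
st()"
```

```text
t 26.95 pos [ 0.529  -0.3446  0.0394] rot [-89.5   0.1 -87.3] F [ 1.19 -0.2  -0.04] w 0.0486 q [ 0.5   0.73  0.02  1.94 -0.04  0.47 -0.98]
```

servo_tool(steps=[{"hand": 0.4,"dx": 0,"dy": 0.05,"dz": 0,"rx": 0,"ry": 0,"rz": 0},{"hand": 0.4,"dx": 0,"dy": 0,"dz": 0,"rx": 0,"ry": 0,"rz": 0},{"hand": 0.7,"dx": 0,"dy": 0,"dz": 0,"rx": 0,"ry": 0,"rz": 0},{"hand": 0.7,"dx": 0,"dy": 0,"dz": 0,"rx": 0,"ry": 0,"rz": 0},{"hand": 0.7,"dx": 0,"dy": -0.25,"dz": 0,"rx": 0,"ry": 0,"rz": 0},{"hand": 0.7,"dx": 0,"dy": -0.45,"dz": 0,"rx": 0,"ry": 0,"rz": 0},{"hand": 0.75,"dx": 0,"dy": -0.4,"dz": 0,"rx": 0,"ry": 0,"rz": 0},{"hand": 0.8,"dx": 0,"dy": 0,"dz": 0,"rx": 0,"ry": 0,"rz": 0},{"hand": 0.8,"dx": 0,"dy": 0,"dz": 0,"rx": 0,"ry": 0,"rz": 0}])

```text
t: 27.85
tool_pos: [0.5289, -0.3438, 0.1487]
tcp_rot: [-1.561, 0.002, -1.522]
ft_force: [-0.3, -0.4, -1.1]
gripper_width: 0.0684
```

```bash
python3 -c "
from h import *
look();plan([(.574,-.2235,.12,-91)])
im,W=cloud('wrist')
[print(r['px'],r['c'],r['size'],r['ang'],r['z'],r['n']) for r in rects(W,.034,.055,(.36,.9,-.47,-.05),2000)]"
```

```text
t 27.85 pos [ 0.5289 -0.3438  0.1487] rot [-89.4   0.1 -87.2] F [-0.34 -0.39 -1.07] w 0.0684 q [ 0.49  0.57  0.03  1.9  -0.04  0.67 -0.98]
bench
[411. 228.] (0.5737, -0.2245) (68, 52) -1.3 0.0398
[407. 275.] (0.4553, -0.209) (69, 53) 5.5 0.0396
drawer
[268. 228.] (0.5812, 0.1316) (70, 51) 3.7 0.0555
[294. 235.] (0.5616, 0.0676) (70, 50) 3.4 0.0558
[319. 241.] (0.5432, 0.0067) (98, 4) 3.8 0.0611
carton
[463. 190.] (0.6661, -0.3625) (131, 5) -88.9 0.045
[452. 209.] (0.6176, -0.3338) (70, 54) 2.6 0.0446
[460. 246.] (0.5247, -0.3442) (52, 48) -87.8 0.0446
-> (0.574, -0.2235, 0.12, -91) n 3
{"dx":-0.39,"dy":0.1,"dz":0.17,"ry":0.03}
{"dx":-0.4,"dy":0.1,"dz":0.16,"rx":-0.01,"ry":0.03}
{"dx":-0.4,"dy":0.09,"dz":0.14,"ry":0.02}
[377. 203.] (0.5251, -0.3752) (283, 162) 2.8 0.0451 9909
[315. 112.] (0.6151, -0.3349) (68, 51) 2.8 0.0459 7432
[166. 166.] (0.5729, -0.2252) (69, 51) -1.5 0.0409 6333
[325. 225.] (0.5342, -0.3458) (68, 51) 2.6 0.0459 5832
[159. 306.] (0.4547, -0.2102) (69, 52) 5.7 0.0409 4304
```

servo_tool(steps=[{"hand": 0.8,"dx": -0.39,"dy": 0.05,"dz": 0.16,"rx": 0,"ry": 0.03,"rz": 0},{"hand": 0.8,"dx": -0.4,"dy": 0.1,"dz": 0.16,"rx": 0,"ry": 0.03,"rz": 0},{"hand": 0.8,"dx": -0.39,"dy": 0.09,"dz": 0.14,"rx": 0,"ry": 0.02,"rz": 0},{"hand": 0.8,"dx": 0,"dy": 0,"dz": 0,"rx": 0,"ry": 0,"rz": 0},{"hand": 0.8,"dx": 0,"dy": 0,"dz": 0,"rx": 0,"ry": 0,"rz": 0},{"hand": 0.8,"dx": 0,"dy": 0,"dz": 0,"rx": 0,"ry": 0,"rz": 0}])

```text
t: 28.55
tool_pos: [0.5689, -0.2214, 0.1153]
tcp_rot: [-1.574, 0.006, -1.591]
ft_force: [0.0, 0.2, -0.3]
gripper_width: 0.0685
```

```bash
python3 -c "
from h import *
st();plan([(.5733,-.225,.085,-91)],v=.02,lim=1)"
```

```text
t 28.55 pos [ 0.5689 -0.2214  0.1153] rot [-90.2   0.3 -91.2] F [ 0.    0.19 -0.3 ] w 0.0685 q [ 0.26  0.6   0.06  1.95 -0.06  0.6  -1.23]
-> (0.5733, -0.225, 0.085, -91) n 2
{"dx":0.02,"dy":0.15,"dz":0.02}
{"dx":0.02,"dy":0.15,"dz":0.03,"rz":-0.01}
```

servo_tool(steps=[{"hand": 0.8,"dx": 0.01,"dy": 0.15,"dz": 0.02,"rx": 0,"ry": 0,"rz": 0},{"hand": 0.8,"dx": 0.01,"dy": 0.15,"dz": 0.02,"rx": 0,"ry": 0,"rz": 0},{"hand": 0.8,"dx": 0,"dy": 0,"dz": 0,"rx": 0,"ry": 0,"rz": 0},{"hand": 0.8,"dx": 0,"dy": 0,"dz": 0,"rx": 0,"ry": 0,"rz": 0}])

```text
t: 28.95
tool_pos: [0.5707, -0.2282, 0.0813]
tcp_rot: [-1.577, 0.004, -1.598]
ft_force: [1.0, -0.1, 0.8]
gripper_width: 0.0682
```

```bash
python3 -c "
from h import *
st();plan([(.5733,-.225,.029,-91)],v=.02,lim=1)"
```

```text
t 28.95 pos [ 0.5707 -0.2282  0.0813] rot [-90.4   0.2 -91.6] F [ 1.04 -0.12  0.84] w 0.0682 q [ 0.27  0.65  0.05  1.96 -0.07  0.54 -1.23]
-> (0.5733, -0.225, 0.029, -91) n 3
{"dx":-0.01,"dy":0.17,"dz":0.01}
{"dx":-0.01,"dy":0.18,"dz":0.01,"ry":-0.01}
{"dx":-0.01,"dy":0.17,"dz":0.01,"rx":0.01,"rz":-0.01}
```

servo_tool(steps=[{"hand": 0.8,"dx": -0.01,"dy": 0.17,"dz": 0.01,"rx": 0,"ry": 0,"rz": 0},{"hand": 0.8,"dx": -0.01,"dy": 0.17,"dz": 0.01,"rx": 0,"ry": 0,"rz": 0},{"hand": 0.8,"dx": -0.01,"dy": 0.17,"dz": 0.01,"rx": 0,"ry": 0,"rz": 0},{"hand": 0.8,"dx": 0,"dy": 0,"dz": 0,"rx": 0,"ry": 0,"rz": 0},{"hand": 0.8,"dx": 0,"dy": 0,"dz": 0,"rx": 0,"ry": 0,"rz": 0}])

```text
t: 29.45
tool_pos: [0.5739, -0.2283, 0.0293]
tcp_rot: [-1.575, 0.002, -1.602]
ft_force: [-0.0, -0.5, 0.4]
gripper_width: 0.0682
```

servo_tool(steps=[{"hand": 0.4,"dx": 0,"dy": 0,"dz": 0,"rx": 0,"ry": 0,"rz": 0},{"hand": 0.4,"dx": 0,"dy": 0,"dz": 0,"rx": 0,"ry": 0,"rz": 0},{"hand": 0.4,"dx": 0,"dy": 0,"dz": 0,"rx": 0,"ry": 0,"rz": 0},{"hand": 0.4,"dx": 0,"dy": 0,"dz": 0,"rx": 0,"ry": 0,"rz": 0},{"hand": 0.4,"dx": 0,"dy": 0,"dz": 0,"rx": 0,"ry": 0,"rz": 0}])

```text
t: 29.95
tool_pos: [0.5752, -0.229, 0.0321]
tcp_rot: [-1.571, 0.001, -1.602]
ft_force: [0.4, 0.6, -0.5]
gripper_width: 0.0483
```

servo_tool(steps=[{"hand": 0.4,"dx": 0,"dy": -0.3,"dz": 0,"rx": 0,"ry": 0,"rz": 0},{"hand": 0.4,"dx": 0,"dy": -0.4,"dz": 0,"rx": 0,"ry": 0,"rz": 0},{"hand": 0.4,"dx": 0,"dy": -0.5,"dz": 0,"rx": 0,"ry": 0,"rz": 0},{"hand": 0.4,"dx": 0,"dy": 0,"dz": 0,"rx": 0,"ry": 0,"rz": 0},{"hand": 0.4,"dx": 0,"dy": 0,"dz": 0,"rx": 0,"ry": 0,"rz": 0},{"hand": 0.4,"dx": 0,"dy": 0,"dz": 0,"rx": 0,"ry": 0,"rz": 0}])

```text
t: 30.55
tool_pos: [0.5742, -0.2288, 0.1548]
tcp_rot: [-1.574, 0.002, -1.602]
ft_force: [0.4, 0.7, -1.3]
gripper_width: 0.0483
```

```bash
python3 -c "
from h import *
weigh()
plan([D(.015,.077,.15)]);plan([C(-.085,.028,.15)])"
```

```text
t 30.55 pos [ 0.5742 -0.2288  0.1548] rot [-90.2   0.1 -91.8] F [ 0.4   0.73 -1.33] w 0.0483 q [ 0.26  0.55  0.07  1.92 -0.06  0.68 -1.24]
Fz [-1.05 -1.13 -0.76 -1.13]
-> (np.float64(0.576), np.float64(0.2108), 0.15, -86.3) n 10
{"dx":-0.44,"dz":-0.01,"ry":-0.01}
{"dx":-0.44,"dy":0.01,"dz":-0.01,"ry":-0.01}
{"dx":-0.44,"ry":-0.01}
{"dx":-0.44,"dy":0.01,"ry":-0.01}
{"dx":-0.44,"ry":-0.01}
{"dx":-0.44,"dy":0.01,"dz":0.01,"ry":-0.01}
{"dx":-0.44,"dz":0.01,"ry":-0.02}
{"dx":-0.44,"dy":0.01,"dz":0.02,"ry":-0.01}
{"dx":-0.44,"dz":0.02,"ry":-0.02}
{"dx":-0.43,"dy":0.01,"dz":0.02,"rx":0.01,"ry":-0.01}
-> (np.float64(0.4409), np.float64(-0.3496), 0.15, -87.6) n 4
{"dx":0.31,"dy":0.01,"dz":-0.32,"ry":-0.02}
{"dx":0.31,"dy":0.01,"dz":-0.33,"ry":-0.02}
{"dx":0.3,"dy":0.01,"dz":-0.33,"ry":-0.03}
{"dx":0.3,"dy":0.01,"dz":-0.34,"rx":0.01,"ry":-0.02}
```

Empty, so into the carton's near slot.

servo_tool(steps=[{"hand": 0.4,"dx": 0.31,"dy": 0.01,"dz": -0.32,"rx": 0,"ry": -0.02,"rz": 0},{"hand": 0.4,"dx": 0.31,"dy": 0.01,"dz": -0.33,"rx": 0,"ry": -0.02,"rz": 0},{"hand": 0.4,"dx": 0.3,"dy": 0.01,"dz": -0.33,"rx": 0,"ry": -0.03,"rz": 0},{"hand": 0.4,"dx": 0.3,"dy": 0.01,"dz": -0.34,"rx": 0.01,"ry": -0.02,"rz": 0},{"hand": 0.4,"dx": 0,"dy": 0,"dz": 0,"rx": 0,"ry": 0,"rz": 0},{"hand": 0.4,"dx": 0,"dy": 0,"dz": 0,"rx": 0,"ry": 0,"rz": 0},{"hand": 0.4,"dx": 0,"dy": 0,"dz": 0,"rx": 0,"ry": 0,"rz": 0}])

```text
t: 31.45
tool_pos: [0.4358, -0.3512, 0.1424]
tcp_rot: [-1.576, 0.01, -1.525]
ft_force: [0.9, 0.2, -1.2]
gripper_width: 0.0484
```

```bash
python3 -c "
from h import *
st();plan([C(-.085,.022,.06)],v=.03,lim=2)"
```

```text
t 31.45 pos [ 0.4358 -0.3512  0.1424] rot [-90.3   0.6 -87.4] F [ 0.91  0.23 -1.23] w 0.0484 q [ 0.58  0.51  0.03  2.05 -0.04  0.59 -0.89]
-> (np.float64(0.4412), np.float64(-0.3556), 0.06, -87.6) n 3
{"dx":0.02,"dy":0.27,"dz":0.02}
{"dx":0.02,"dy":0.28,"dz":0.02,"rz":-0.01}
{"dx":0.01,"dy":0.27,"dz":0.02,"rx":0.01}
```

servo_tool(steps=[{"hand": 0.4,"dx": 0.02,"dy": 0.27,"dz": 0.01,"rx": 0,"ry": 0,"rz": 0},{"hand": 0.4,"dx": 0.02,"dy": 0.27,"dz": 0.01,"rx": 0,"ry": 0,"rz": 0},{"hand": 0.4,"dx": 0.01,"dy": 0.27,"dz": 0.01,"rx": 0,"ry": 0,"rz": 0},{"hand": 0.4,"dx": 0,"dy": 0.16,"dz": 0,"rx": 0,"ry": 0,"rz": 0},{"hand": 0.4,"dx": 0,"dy": 0,"dz": 0,"rx": 0,"ry": 0,"rz": 0},{"hand": 0.4,"dx": 0,"dy": 0,"dz": 0,"rx": 0,"ry": 0,"rz": 0}])

```text
t: 32.05
tool_pos: [0.4485, -0.3492, 0.0419]
tcp_rot: [-1.57, 0.011, -1.511]
ft_force: [0.3, -0.2, -1.2]
gripper_width: 0.0481
```

```bash
python3 -c "
from h import *
st();plan([C(-.085,.022,.04)],v=.03,lim=2)"
```

```text
t 32.05 pos [ 0.4485 -0.3492  0.0419] rot [-90.    0.6 -86.6] F [ 0.33 -0.2  -1.19] w 0.0481 q [ 0.58  0.68  0.01  2.07 -0.04  0.4  -0.88]
-> (np.float64(0.4412), np.float64(-0.3556), 0.04, -87.6) n 1
{"dx":0.06,"dy":0.02,"dz":-0.08,"ry":0.02,"rz":-0.01}
```

servo_tool(steps=[{"hand": 0.4,"dx": 0.04,"dy": 0.03,"dz": -0.06,"rx": 0,"ry": 0.02,"rz": 0},{"hand": 0.4,"dx": 0,"dy": 0,"dz": 0,"rx": 0,"ry": 0,"rz": 0},{"hand": 0.7,"dx": 0,"dy": 0,"dz": 0,"rx": 0,"ry": 0,"rz": 0},{"hand": 0.7,"dx": 0,"dy": 0,"dz": 0,"rx": 0,"ry": 0,"rz": 0},{"hand": 0.7,"dx": 0,"dy": -0.25,"dz": 0,"rx": 0,"ry": 0,"rz": 0},{"hand": 0.7,"dx": 0,"dy": -0.45,"dz": 0,"rx": 0,"ry": 0,"rz": 0},{"hand": 0.75,"dx": 0,"dy": -0.4,"dz": 0,"rx": 0,"ry": 0,"rz": 0},{"hand": 0.8,"dx": 0,"dy": 0,"dz": 0,"rx": 0,"ry": 0,"rz": 0},{"hand": 0.85,"dx": 0,"dy": 0,"dz": 0,"rx": 0,"ry": 0,"rz": 0}])

```text
t: 32.95
tool_pos: [0.4448, -0.3561, 0.1574]
tcp_rot: [-1.563, 0.006, -1.528]
ft_force: [0.2, 0.7, -1.1]
gripper_width: 0.073
```

```bash
python3 -c "
from h import *
look();plan([(.455,-.21,.12,-84.5)])
im,W=cloud('wrist')
[print(r['px'],r['c'],r['size'],r['ang'],r['z'],r['n']) for r in rects(W,.034,.055,(.36,.9,-.47,-.05),2000)]"
```

```text
t 32.95 pos [ 0.4448 -0.3561  0.1574] rot [-89.6   0.3 -87.5] F [ 0.15  0.75 -1.14] w 0.073 q [ 0.58  0.5   0.03  2.02 -0.04  0.62 -0.89]
bench
[407. 275.] (0.4554, -0.2086) (70, 52) 4.9 0.0397
drawer
[218. 240.] (0.5535, 0.2562) (162, 6) 3.6 0.0606
[268. 228.] (0.5814, 0.1315) (70, 50) 4.1 0.0556
[294. 235.] (0.5616, 0.0675) (70, 50) 3.2 0.0556
carton
[463. 190.] (0.6668, -0.3679) (141, 5) -89.2 0.0441
[498. 209.] (0.6156, -0.4497) (108, 5) 2.9 0.0439
[453. 210.] (0.617, -0.3335) (71, 53) 3.0 0.0448
[459. 242.] (0.5356, -0.344) (70, 53) 3.5 0.0447
[465. 281.] (0.4452, -0.3529) (68, 55) 2.5 0.0447
-> (0.455, -0.21, 0.12, -84.5) n 4
{"dx":-0.36,"dy":0.1,"dz":0.04,"ry":-0.02}
{"dx":-0.37,"dy":0.09,"dz":0.04,"ry":-0.02}
{"dx":-0.36,"dy":0.1,"dz":0.05,"rx":-0.01,"ry":-0.01}
{"dx":-0.36,"dy":0.09,"dz":0.06,"ry":-0.02,"rz":-0.01}
[285. 218.] (0.4664, -0.313) (258, 112) 32.6 0.045 3758
[302.  20.] (0.5919, -0.3359) (51, 24) -88.6 0.0457 3034
[461. 151.] (0.5003, -0.4562) (224, 13) -0.2 0.0448 3414
[313. 109.] (0.5334, -0.3455) (68, 51) 2.9 0.0459 7000
[142. 208.] (0.4535, -0.2103) (69, 51) 5.8 0.0409 5365
[320. 228.] (0.4442, -0.3542) (69, 51) 2.7 0.0459 5416
```

Three tins lie flat in the carton. The last tin is at (0.4545,-0.2098).

servo_tool(steps=[{"hand": 0.85,"dx": -0.36,"dy": 0.05,"dz": 0.04,"rx": 0,"ry": -0.02,"rz": 0},{"hand": 0.85,"dx": -0.37,"dy": 0.09,"dz": 0.04,"rx": 0,"ry": -0.02,"rz": 0},{"hand": 0.85,"dx": -0.36,"dy": 0.1,"dz": 0.05,"rx": 0,"ry": -0.01,"rz": 0},{"hand": 0.85,"dx": -0.35,"dy": 0.09,"dz": 0.06,"rx": 0,"ry": -0.02,"rz": 0},{"hand": 0.85,"dx": 0,"dy": 0,"dz": 0,"rx": 0,"ry": 0,"rz": 0},{"hand": 0.85,"dx": 0,"dy": 0,"dz": 0,"rx": 0,"ry": 0,"rz": 0},{"hand": 0.85,"dx": 0,"dy": 0,"dz": 0,"rx": 0,"ry": 0,"rz": 0}])

```text
t: 33.75
tool_pos: [0.4503, -0.2068, 0.1159]
tcp_rot: [-1.576, 0.01, -1.474]
ft_force: [0.5, 0.5, 0.0]
gripper_width: 0.0724
```

```bash
python3 -c "
from h import *
st();plan([(.4545,-.21,.08,-84.5)],v=.02,lim=1)"
```

```text
t 33.75 pos [ 0.4503 -0.2068  0.1159] rot [-90.3   0.6 -84.5] F [0.47 0.5  0.  ] w 0.0724 q [ 0.33  0.49  0.02  2.2  -0.04  0.46 -1.09]
-> (0.4545, -0.21, 0.08, -84.5) n 2
{"dx":0.02,"dy":0.18,"dz":0.02,"rz":-0.01}
{"dx":0.02,"dy":0.18,"dz":0.02,"rx":0.01}
```

servo_tool(steps=[{"hand": 0.85,"dx": 0.01,"dy": 0.17,"dz": 0.02,"rx": 0,"ry": 0,"rz": -0.01},{"hand": 0.85,"dx": 0.01,"dy": 0.17,"dz": 0.02,"rx": 0,"ry": 0,"rz": 0},{"hand": 0.85,"dx": 0,"dy": 0,"dz": 0,"rx": 0,"ry": 0,"rz": 0},{"hand": 0.85,"dx": 0,"dy": 0,"dz": 0,"rx": 0,"ry": 0,"rz": 0}])

```text
t: 34.15
tool_pos: [0.4545, -0.2143, 0.0812]
tcp_rot: [-1.575, -0.001, -1.483]
ft_force: [-0.3, 0.3, -0.5]
gripper_width: 0.0729
```

```bash
python3 -c "
from h import *
st();plan([(.4545,-.21,.029,-84.5)],v=.02,lim=1)"
```

```text
t 34.15 pos [ 0.4545 -0.2143  0.0812] rot [-90.2  -0.1 -85. ] F [-0.28  0.29 -0.5 ] w 0.0729 q [ 0.33  0.56  0.03  2.21 -0.03  0.38 -1.1 ]
-> (0.4545, -0.21, 0.029, -84.5) n 3
{"dx":-0.01,"dy":0.17}
{"dx":-0.02,"dy":0.18,"ry":-0.01}
{"dx":-0.01,"dy":0.17,"dz":0.01}
```

servo_tool(steps=[{"hand": 0.85,"dx": -0.01,"dy": 0.17,"dz": 0,"rx": 0,"ry": 0,"rz": 0},{"hand": 0.85,"dx": -0.02,"dy": 0.17,"dz": 0,"rx": 0,"ry": 0,"rz": 0},{"hand": 0.85,"dx": -0.01,"dy": 0.17,"dz": 0,"rx": 0,"ry": 0,"rz": 0},{"hand": 0.85,"dx": 0,"dy": 0,"dz": 0,"rx": 0,"ry": 0,"rz": 0},{"hand": 0.85,"dx": 0,"dy": 0,"dz": 0,"rx": 0,"ry": 0,"rz": 0}])

```text
t: 34.65
tool_pos: [0.4563, -0.2157, 0.0329]
tcp_rot: [-1.568, -0.006, -1.49]
ft_force: [0.8, 0.2, 1.5]
gripper_width: 0.0723
```

servo_tool(steps=[{"hand": 0.4,"dx": 0,"dy": 0,"dz": 0,"rx": 0,"ry": 0,"rz": 0},{"hand": 0.4,"dx": 0,"dy": 0,"dz": 0,"rx": 0,"ry": 0,"rz": 0},{"hand": 0.4,"dx": 0,"dy": 0,"dz": 0,"rx": 0,"ry": 0,"rz": 0},{"hand": 0.4,"dx": 0,"dy": 0,"dz": 0,"rx": 0,"ry": 0,"rz": 0},{"hand": 0.4,"dx": 0,"dy": 0,"dz": 0,"rx": 0,"ry": 0,"rz": 0}])

```text
t: 35.15
tool_pos: [0.4563, -0.2142, 0.0362]
tcp_rot: [-1.567, -0.005, -1.489]
ft_force: [-0.2, -0.6, -4.8]
gripper_width: 0.047
```

servo_tool(steps=[{"hand": 0.4,"dx": 0,"dy": -0.3,"dz": 0,"rx": 0,"ry": 0,"rz": 0},{"hand": 0.4,"dx": 0,"dy": -0.4,"dz": 0,"rx": 0,"ry": 0,"rz": 0},{"hand": 0.4,"dx": 0,"dy": -0.5,"dz": 0,"rx": 0,"ry": 0,"rz": 0},{"hand": 0.4,"dx": 0,"dy": 0,"dz": 0,"rx": 0,"ry": 0,"rz": 0},{"hand": 0.4,"dx": 0,"dy": 0,"dz": 0,"rx": 0,"ry": 0,"rz": 0},{"hand": 0.4,"dx": 0,"dy": 0,"dz": 0,"rx": 0,"ry": 0,"rz": 0}])

```text
t: 35.75
tool_pos: [0.4531, -0.2145, 0.1574]
tcp_rot: [-1.573, -0.003, -1.491]
ft_force: [1.1, -0.4, -5.3]
gripper_width: 0.0467
```

```bash
python3 -c "
from h import *
weigh()
plan([D(-.035,.078,.16)]);plan([C(-.045,-.04,.15)])"
```

```text
t 35.75 pos [ 0.4531 -0.2145  0.1574] rot [-90.1  -0.2 -85.4] F [ 1.07 -0.43 -5.27] w 0.0467 q [ 0.31  0.43  0.05  2.17 -0.03  0.55 -1.11]
Fz [-5.4  -4.25 -4.38 -4.54]
-> (np.float64(0.526), np.float64(0.2086), 0.16, -86.3) n 10
{"dx":-0.42,"dz":0.11}
{"dx":-0.41,"dy":-0.01,"dz":0.11}
{"dx":-0.42,"dz":0.11}
{"dx":-0.41,"dy":-0.01,"dz":0.11}
{"dx":-0.42,"dz":0.11}
{"dx":-0.41,"dy":-0.01,"dz":0.1}
{"dx":-0.42,"dz":0.11}
{"dx":-0.41,"dy":-0.01,"dz":0.1,"ry":0.01}
{"dx":-0.42,"dz":0.1}
{"dx":-0.42,"dy":-0.01,"dz":0.1,"rx":0.01,"ry":0.01}
-> (np.float64(0.4837), np.float64(-0.4158), 0.15, -87.6) n 5
{"dx":0.41,"dy":0.01,"dz":0.03,"ry":0.01}
{"dx":0.41,"dy":0.01,"dz":0.03,"ry":0.01}
{"dx":0.4,"dy":0.02,"dz":0.04,"ry":0.01}
{"dx":0.41,"dy":0.01,"dz":0.04,"ry":0.01}
{"dx":0.4,"dy":0.02,"dz":0.04,"rx":0.01,"ry":0.01}
```

Full (about −4.6 N), so into the drawer's left slot.

servo_tool(steps=[{"hand": 0.4,"dx": -0.42,"dy": 0,"dz": 0.11,"rx": 0,"ry": 0,"rz": 0},{"hand": 0.4,"dx": -0.41,"dy": -0.01,"dz": 0.11,"rx": 0,"ry": 0,"rz": 0},{"hand": 0.4,"dx": -0.42,"dy": 0,"dz": 0.11,"rx": 0,"ry": 0,"rz": 0},{"hand": 0.4,"dx": -0.41,"dy": -0.01,"dz": 0.11,"rx": 0,"ry": 0,"rz": 0},{"hand": 0.4,"dx": -0.42,"dy": 0,"dz": 0.11,"rx": 0,"ry": 0,"rz": 0},{"hand": 0.4,"dx": -0.41,"dy": -0.01,"dz": 0.1,"rx": 0,"ry": 0,"rz": 0},{"hand": 0.4,"dx": -0.42,"dy": 0,"dz": 0.11,"rx": 0,"ry": 0,"rz": 0},{"hand": 0.4,"dx": -0.41,"dy": -0.01,"dz": 0.1,"rx": 0,"ry": 0,"rz": 0},{"hand": 0.4,"dx": -0.42,"dy": 0,"dz": 0.1,"rx": 0,"ry": 0,"rz": 0}])

```text
t: 36.85
tool_pos: [0.5202, 0.1684, 0.1482]
tcp_rot: [-1.59, -0.009, -1.511]
ft_force: [0.9, -0.2, -5.5]
gripper_width: 0.047
```

servo_tool(steps=[{"hand": 0.4,"dx": -0.2,"dy": 0,"dz": 0.1,"rx": 0,"ry": 0,"rz": 0},{"hand": 0.4,"dx": 0,"dy": 0,"dz": 0,"rx": 0,"ry": 0,"rz": 0},{"hand": 0.4,"dx": 0,"dy": 0,"dz": 0,"rx": 0,"ry": 0,"rz": 0},{"hand": 0.4,"dx": 0,"dy": 0,"dz": 0,"rx": 0,"ry": 0,"rz": 0}])

```text
t: 37.25
tool_pos: [0.5275, 0.2001, 0.1433]
tcp_rot: [-1.595, -0.006, -1.497]
ft_force: [0.0, 0.0, -4.9]
gripper_width: 0.0469
```

```bash
python3 -c "
from h import *
st();plan([D(-.03,.078,.115)],v=.02,lim=2)"
```

```text
t 37.25 pos [0.5275 0.2001 0.1433] rot [-91.4  -0.3 -85.8] F [ 0.01  0.02 -4.91] w 0.0469 q [-0.48  0.52  0.06  2.03 -0.06  0.62 -1.88]
-> (np.float64(0.531), np.float64(0.2089), 0.115, -86.3) n 2
{"dx":-0.04,"dy":0.14,"dz":0.02,"rx":0.02,"ry":0.01}
{"dx":-0.05,"dy":0.14,"dz":0.03,"rx":0.01,"rz":0.01}
```

servo_tool(steps=[{"hand": 0.4,"dx": -0.04,"dy": 0.14,"dz": 0.02,"rx": 0.02,"ry": 0.01,"rz": 0},{"hand": 0.4,"dx": -0.05,"dy": 0.14,"dz": 0.03,"rx": 0.01,"ry": 0,"rz": 0.01},{"hand": 0.4,"dx": 0,"dy": 0,"dz": 0,"rx": 0,"ry": 0,"rz": 0},{"hand": 0.4,"dx": 0,"dy": 0,"dz": 0,"rx": 0,"ry": 0,"rz": 0}])

```text
t: 37.65
tool_pos: [0.5301, 0.2013, 0.1137]
tcp_rot: [-1.575, -0.003, -1.515]
ft_force: [0.8, -0.4, -4.3]
gripper_width: 0.0471
```

```bash
python3 -c "
from h import *
st();plan([D(-.03,.078,.055)],v=.02,lim=2)"
```

```text
t 37.65 pos [0.5301 0.2013 0.1137] rot [-90.2  -0.2 -86.8] F [ 0.78 -0.42 -4.26] w 0.0471 q [-0.49  0.56  0.06  2.05 -0.06  0.53 -1.9 ]
-> (np.float64(0.531), np.float64(0.2089), 0.055, -86.3) n 3
{"dx":-0.03,"dy":0.2,"dz":0.01}
{"dx":-0.02,"dy":0.19,"ry":-0.01}
{"dx":-0.03,"dy":0.2,"dz":0.01,"rx":0.01}
```

servo_tool(steps=[{"hand": 0.4,"dx": -0.04,"dy": 0.18,"dz": 0.01,"rx": 0,"ry": 0,"rz": 0},{"hand": 0.4,"dx": -0.03,"dy": 0.18,"dz": 0,"rx": 0,"ry": -0.01,"rz": 0},{"hand": 0.4,"dx": -0.03,"dy": 0.18,"dz": 0.01,"rx": 0,"ry": 0,"rz": 0},{"hand": 0.4,"dx": 0,"dy": 0,"dz": 0,"rx": 0,"ry": 0,"rz": 0},{"hand": 0.4,"dx": 0,"dy": 0,"dz": 0,"rx": 0,"ry": 0,"rz": 0}])

```text
t: 38.15
tool_pos: [0.5343, 0.206, 0.0622]
tcp_rot: [-1.571, -0.005, -1.514]
ft_force: [0.2, 0.1, -4.4]
gripper_width: 0.0471
```

```bash
python3 -c "
from h import *
st();plan([D(-.03,.074,.054)],v=.02,lim=2)"
```

```text
t 38.15 pos [0.5343 0.206  0.0622] rot [-90.   -0.3 -86.8] F [ 0.18  0.1  -4.4 ] w 0.0471 q [-0.49  0.65  0.05  2.06 -0.07  0.43 -1.9 ]
-> (np.float64(0.5313), np.float64(0.2049), 0.054, -86.3) n 1
{"dx":0.01,"dy":0.08,"dz":-0.03,"ry":-0.01,"rz":0.01}
```

servo_tool(steps=[{"hand": 0.4,"dx": 0,"dy": 0.08,"dz": 0,"rx": 0,"ry": 0,"rz": 0},{"hand": 0.4,"dx": 0,"dy": 0,"dz": 0,"rx": 0,"ry": 0,"rz": 0},{"hand": 0.68,"dx": 0,"dy": 0,"dz": 0,"rx": 0,"ry": 0,"rz": 0},{"hand": 0.68,"dx": 0,"dy": 0,"dz": 0,"rx": 0,"ry": 0,"rz": 0},{"hand": 0.68,"dx": 0,"dy": -0.25,"dz": 0,"rx": 0,"ry": 0,"rz": 0},{"hand": 0.7,"dx": 0,"dy": -0.45,"dz": 0,"rx": 0,"ry": 0,"rz": 0},{"hand": 0.75,"dx": 0,"dy": -0.4,"dz": 0,"rx": 0,"ry": 0,"rz": 0},{"hand": 0.8,"dx": 0,"dy": 0,"dz": 0,"rx": 0,"ry": 0,"rz": 0},{"hand": 0.8,"dx": 0,"dy": 0,"dz": 0,"rx": 0,"ry": 0,"rz": 0}])

```text
t: 39.05
tool_pos: [0.5396, 0.2072, 0.1753]
tcp_rot: [-1.557, -0.0, -1.517]
ft_force: [-0.0, 0.2, 0.1]
gripper_width: 0.0683
```

```bash
python3 -c "
from h import *
im,W=look();save('top2.png',im);plan([(.418,.124,.15,-86.3)])
m=(W[...,2]>.058)&(W[...,2]<.075)&(W[...,0]<.44)&(W[...,0]>.35)&(abs(W[...,1]-.125)<.03)
P=W[m]
if len(P):print('knob',len(P),P.min(0).round(4),P.max(0).round(4),P.mean(0).round(4))"
```

```text
t 39.05 pos [0.5396 0.2072 0.1753] rot [-89.2  -0.  -86.9] F [-0.01  0.2   0.06] w 0.0683 q [-0.51  0.48  0.08  2.   -0.05  0.65 -1.91]
bench
drawer
[268. 228.] (0.5813, 0.1313) (70, 51) 3.7 0.0557
[294. 235.] (0.5619, 0.0676) (70, 50) 3.1 0.0559
[320. 249.] (0.523, 0.0054) (92, 4) 3.8 0.0615
carton
[477. 190.] (0.6668, -0.3982) (86, 4) -87.1 0.0461
[498. 204.] (0.6256, -0.4486) (88, 5) 1.8 0.0456
[453. 210.] (0.6171, -0.3338) (71, 54) 2.1 0.0448
[459. 242.] (0.5354, -0.3439) (70, 52) 2.7 0.0444
[466. 277.] (0.4454, -0.3526) (69, 54) 2.5 0.0444
-> (0.418, 0.124, 0.15, -86.3) n 4
{"dx":0.19,"dy":0.06,"dz":-0.32}
{"dx":0.19,"dy":0.06,"dz":-0.32,"rx":-0.01}
{"dx":0.19,"dy":0.06,"dz":-0.31,"ry":-0.01}
{"dx":0.19,"dy":0.06,"dz":-0.32,"rx":-0.01}
knob 106 [0.4046 0.1116 0.0586] [0.4398 0.1334 0.0746] [0.4186 0.1225 0.0658]
```

View pics/top2.png

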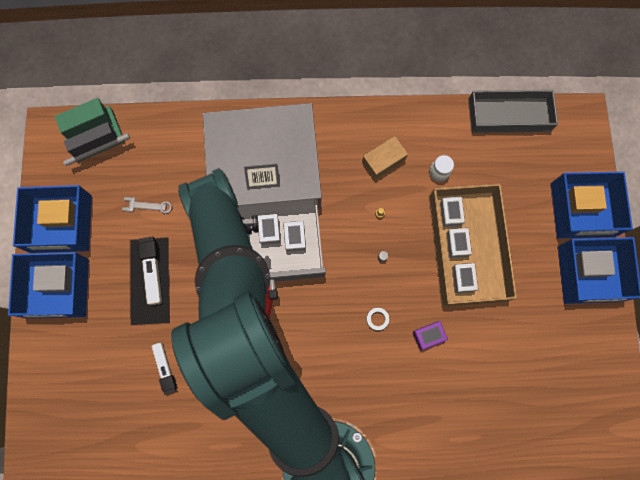

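All the tins are off the bench: three in the carton, and three in the drawer (one hidden by the arm). Now the knob at (0.417, 0.1225).

servo_tool(steps=[{"hand": 0.8,"dx": 0.19,"dy": 0.06,"dz": -0.32,"rx": 0,"ry": 0,"rz": 0},{"hand": 0.8,"dx": 0.19,"dy": 0.06,"dz": -0.32,"rx": -0.01,"ry": 0,"rz": 0},{"hand": 0.8,"dx": 0.19,"dy": 0.06,"dz": -0.31,"rx": 0,"ry": -0.01,"rz": 0},{"hand": 0.8,"dx": 0.19,"dy": 0.06,"dz": -0.32,"rx": -0.01,"ry": 0,"rz": 0},{"hand": 0.8,"dx": 0,"dy": 0,"dz": 0,"rx": 0,"ry": 0,"rz": 0},{"hand": 0.8,"dx": 0,"dy": 0,"dz": 0,"rx": 0,"ry": 0,"rz": 0},{"hand": 0.8,"dx": 0,"dy": 0,"dz": 0,"rx": 0,"ry": 0,"rz": 0}])

```text
t: 39.8
tool_pos: [0.4111, 0.1213, 0.144]
tcp_rot: [-1.58, -0.002, -1.507]
ft_force: [0.4, 0.1, 0.9]
gripper_width: 0.0686
```

```bash
python3 -c "
from h import *
st();plan([(.418,.1225,.064,-86.3)],v=.025,lim=2)
im,W=cloud('wrist')
for lo,hi in((.05,.064),(.06,.075)):
  [print(r['px'],r['c'],r['size'],r['ang'],r['z'],r['n']) for r in rects(W,lo,hi,(.38,.7,0,.27),500)]"
```

```text
t 39.8 pos [0.4111 0.1213 0.144 ] rot [-90.5  -0.1 -86.4] F [0.38 0.06 0.91] w 0.0686 q [-0.44  0.38  0.06  2.32 -0.05  0.45 -1.84]
-> (0.418, 0.1225, 0.064, -86.3) n 4
{"dy":0.2,"dz":0.02}
{"dy":0.2,"dz":0.02}
{"dy":0.2,"dz":0.02,"rx":0.01}
{"dx":-0.01,"dy":0.2,"dz":0.02}
[319.  91.] (0.5123, 0.1294) (256, 100) -86.3 0.0596 6226
[201.  49.] (0.5275, 0.2039) (56, 51) 3.7 0.0569 8102
[323.  14.] (0.5519, 0.1295) (51, 15) -86.9 0.0564 2440
[424.  35.] (0.5446, 0.0664) (51, 39) -86.2 0.0568 5845
[322. 208.] (0.4341, 0.1222) (27, 21) 0.9 0.0618 673
[317. 102.] (0.5108, 0.1294) (256, 97) -86.3 0.0629 3835
[322. 227.] (0.4252, 0.1226) (45, 21) 3.4 0.0674 1495
```

servo_tool(steps=[{"hand": 0.8,"dx": 0,"dy": 0.2,"dz": 0.02,"rx": 0,"ry": 0,"rz": 0},{"hand": 0.8,"dx": 0,"dy": 0.2,"dz": 0.02,"rx": 0,"ry": 0,"rz": 0},{"hand": 0.8,"dx": 0,"dy": 0.2,"dz": 0.02,"rx": 0.01,"ry": 0,"rz": 0},{"hand": 0.8,"dx": 0,"dy": 0.18,"dz": 0.02,"rx": 0,"ry": 0,"rz": 0},{"hand": 0.8,"dx": 0,"dy": 0,"dz": 0,"rx": 0,"ry": 0,"rz": 0},{"hand": 0.8,"dx": 0,"dy": 0,"dz": 0,"rx": 0,"ry": 0,"rz": 0}])

```text
t: 40.45
tool_pos: [0.4302, 0.1287, 0.064]
tcp_rot: [-1.558, 0.004, -1.503]
ft_force: [0.5, 0.2, 0.4]
gripper_width: 0.068
```

servo_tool(steps=[{"hand": 0,"dx": 0,"dy": 0,"dz": 0,"rx": 0,"ry": 0,"rz": 0},{"hand": 0,"dx": 0,"dy": 0,"dz": 0,"rx": 0,"ry": 0,"rz": 0},{"hand": 0,"dx": 0,"dy": 0,"dz": 0,"rx": 0,"ry": 0,"rz": 0},{"hand": 0,"dx": 0,"dy": 0,"dz": 0,"rx": 0,"ry": 0,"rz": 0},{"hand": 0,"dx": 0,"dy": 0,"dz": 0,"rx": 0,"ry": 0,"rz": 0}], force=60)

```text
t: 40.95
tool_pos: [0.4336, 0.124, 0.0677]
tcp_rot: [-1.551, -0.0, -1.508]
ft_force: [1.2, 1.6, 1.5]
gripper_width: 0.0005
```

```bash
python3 -c "
from h import *
st()"
```

```text
t 40.95 pos [0.4336 0.124  0.0677] rot [-88.9  -0.  -86.4] F [1.25 1.64 1.49] w 0.0005 q [-0.41  0.55  0.04  2.34 -0.07  0.23 -1.82]
```

The jaws closed just behind the knob, between it and the panel. All three drawer tins are confirmed inside. Closed fingertips against the middle of the panel can push the drawer directly, so I'll raise them slightly and push straight in.

servo_tool(steps=[{"hand": 0,"dx": 0,"dy": -0.08,"dz": 0,"rx": -0.02,"ry": 0,"rz": 0},{"hand": 0,"dx": 0,"dy": 0,"dz": 0.15,"rx": 0,"ry": 0,"rz": 0},{"hand": 0,"dx": 0,"dy": 0,"dz": 0.15,"rx": 0,"ry": 0,"rz": 0},{"hand": 0,"dx": 0,"dy": 0,"dz": 0.15,"rx": 0,"ry": 0,"rz": 0},{"hand": 0,"dx": 0,"dy": 0,"dz": 0.15,"rx": 0,"ry": 0,"rz": 0},{"hand": 0,"dx": 0,"dy": 0,"dz": 0.15,"rx": 0,"ry": 0,"rz": 0},{"hand": 0,"dx": 0,"dy": 0,"dz": 0,"rx": 0,"ry": 0,"rz": 0}])

```text
t: 41.65
tool_pos: [0.4949, 0.1272, 0.0777]
tcp_rot: [-1.595, -0.003, -1.505]
ft_force: [0.4, -0.3, 1.2]
gripper_width: -0.0001
```

```bash
python3 -c "
from h import *
st();plan([(.59,.1335,.075,-86.3)],v=.02,lim=2)"
```

```text
t 41.65 pos [0.4949 0.1272 0.0777] rot [-91.4  -0.2 -86.2] F [ 0.39 -0.27  1.25] w -0.0001 q [-0.36  0.58  0.04  2.18 -0.06  0.41 -1.79]
-> (0.59, 0.1335, 0.075, -86.3) n 5
{"dz":0.19,"rx":0.01}
{"dz":0.19,"rx":0.01}
{"dz":0.19}
{"dy":0.01,"dz":0.19,"rx":0.01}
{"dy":0.01,"dz":0.19}
```

servo_tool(steps=[{"hand": 0,"dx": 0,"dy": 0.02,"dz": 0.15,"rx": 0.02,"ry": 0,"rz": 0},{"hand": 0,"dx": 0,"dy": 0,"dz": 0.15,"rx": 0.01,"ry": 0,"rz": 0},{"hand": 0,"dx": 0,"dy": 0,"dz": 0.15,"rx": 0,"ry": 0,"rz": 0},{"hand": 0,"dx": 0,"dy": 0,"dz": 0.15,"rx": 0,"ry": 0,"rz": 0}])

```text
t: 42.05
tool_pos: [0.5444, 0.1296, 0.0741]
tcp_rot: [-1.593, -0.006, -1.503]
ft_force: [-4.1, -0.1, 3.5]
gripper_width: 0.0001
```

```bash
python3 -c "
from h import *
st()
im,W=cloud('side');save('side1.png',im)
im,W=cloud('top')
m=(W[...,2]>.078)&(W[...,2]<.09)&(W[...,0]<.63)&(W[...,0]>.44)&(abs(W[...,1]-.14)<.15)
P=W[m];print(len(P),P.min(0).round(4),P.max(0).round(4))
print('drawer');[print(r['px'],r['c'],r['size'],r['ang'],r['z']) for r in rects(W,.050,.09,(.47,.63,-.02,.28),30)]"
```

```text
t 42.05 pos [0.5444 0.1296 0.0741] rot [-91.2  -0.4 -86.1] F [-4.09 -0.12  3.5 ] w 0.0001 q [-0.34  0.62  0.04  2.07 -0.05  0.47 -1.77]
201 [0.5545 0.0035 0.0781] [0.625  0.2711 0.0897]
drawer
[309. 226.] (0.5973, 0.034) (60, 59) 3.6 0.0799
[220. 231.] (0.5907, 0.2432) (75, 40) -1.8 0.0746
[230. 214.] (0.6192, 0.2254) (22, 21) 10.1 0.0563
```

View pics/side1.png

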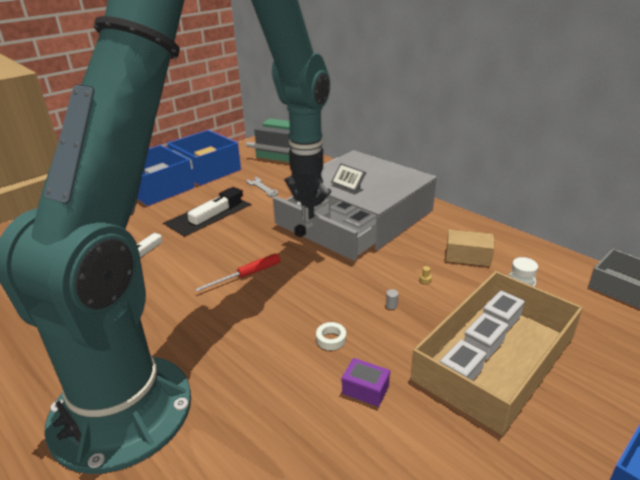

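The fingers are pushing the panel as intended (side picture: knob at (300,230), tins in view). Continuing.

servo_tool(steps=[{"hand": 0,"dx": 0,"dy": -0.01,"dz": 0.15,"rx": 0.02,"ry": 0,"rz": 0},{"hand": 0,"dx": 0,"dy": -0.01,"dz": 0.15,"rx": 0.01,"ry": 0,"rz": 0},{"hand": 0,"dx": 0,"dy": -0.01,"dz": 0.15,"rx": 0,"ry": 0,"rz": 0},{"hand": 0,"dx": 0,"dy": -0.01,"dz": 0.12,"rx": 0,"ry": 0,"rz": 0}])

```text
t: 42.55
tool_pos: [0.5947, 0.1329, 0.0747]
tcp_rot: [-1.584, -0.008, -1.502]
ft_force: [-4.9, 0.9, -2.7]
gripper_width: -0.0002
```

```bash
python3 -c "
from h import *
st()"
```

```text
t 42.55 pos [0.5947 0.1329 0.0747] rot [-90.8  -0.5 -86. ] F [-4.94  0.86 -2.66] w -0.0002 q [-0.33  0.66  0.04  1.97 -0.04  0.53 -1.76]
```

servo_tool(steps=[{"hand": 0,"dx": 0,"dy": -0.01,"dz": 0.08,"rx": 0.01,"ry": 0,"rz": 0},{"hand": 0,"dx": 0,"dy": -0.01,"dz": 0.08,"rx": 0.01,"ry": 0,"rz": 0}])

```text
t: 42.75
tool_pos: [0.6093, 0.1338, 0.0749]
tcp_rot: [-1.573, -0.009, -1.502]
ft_force: [-5.6, -0.8, -4.0]
gripper_width: 0.0002
```

servo_tool(steps=[{"hand": 0,"dx": 0,"dy": 0,"dz": 0.06,"rx": 0,"ry": 0,"rz": 0},{"hand": 0,"dx": 0,"dy": 0,"dz": 0.06,"rx": 0,"ry": 0,"rz": 0}])

```text
t: 42.95
tool_pos: [0.621, 0.1346, 0.075]
tcp_rot: [-1.575, -0.009, -1.502]
ft_force: [-12.7, 0.2, 2.3]
gripper_width: 0.0002
```

servo_tool(steps=[{"hand": 0,"dx": 0,"dy": 0,"dz": 0.06,"rx": 0,"ry": 0,"rz": 0}])

```text
t: 43.05
tool_pos: [0.6209, 0.1345, 0.0749]
tcp_rot: [-1.59, -0.011, -1.501]
ft_force: [-21.4, 0.6, 17.0]
gripper_width: -0.0001
```

It has hit a stop (−21 N at x = 0.621). I'll back off and check that it is really home.

servo_tool(steps=[{"hand": 0,"dx": 0,"dy": 0,"dz": -0.15,"rx": 0,"ry": 0,"rz": 0},{"hand": 0,"dx": 0,"dy": -0.05,"dz": -0.03,"rx": 0,"ry": 0,"rz": 0},{"hand": 0,"dx": 0,"dy": -0.3,"dz": 0,"rx": 0,"ry": 0,"rz": 0},{"hand": 0,"dx": 0,"dy": -0.4,"dz": -0.3,"rx": 0,"ry": 0,"rz": 0},{"hand": 0.5,"dx": -0.4,"dy": -0.1,"dz": -0.4,"rx": 0,"ry": 0,"rz": 0},{"hand": 0.7,"dx": -0.4,"dy": 0,"dz": -0.3,"rx": 0,"ry": 0,"rz": 0},{"hand": 0.7,"dx": -0.4,"dy": 0,"dz": 0,"rx": 0,"ry": 0,"rz": 0},{"hand": 0.7,"dx": -0.4,"dy": 0,"dz": 0,"rx": 0,"ry": 0,"rz": 0},{"hand": 0.7,"dx": 0,"dy": 0,"dz": 0,"rx": 0,"ry": 0,"rz": 0}])

```text
t: 43.95
tool_pos: [0.5259, 0.2945, 0.1765]
tcp_rot: [-1.521, 0.008, -1.512]
ft_force: [0.6, -0.2, 0.4]
gripper_width: 0.0599
```

```bash
python3 -c "
from h import *
st()
im,W=cloud('top');save('top3.png',cv2.resize(im[100:400,80:340],None,fx=2,fy=2)); np.savez('top3.npz',im=im,W=W)
m=(W[...,2]>.07)&(W[...,2]<.09)&(W[...,0]<.64)&(W[...,0]>.55)&(abs(W[...,1]-.14)<.15)
P=W[m];print('panel',len(P),P.min(0).round(4),P.max(0).round(4))
m=(W[...,2]>.058)&(W[...,2]<.072)&(W[...,0]<.615)&(W[...,0]>.56)&(abs(W[...,1]-.135)<.02)
P=W[m];print('knob',len(P),P.min(0).round(4),P.max(0).round(4),P.mean(0).round(4))
print('cab');[print(r) for r in rects(W,.09,.105,(.4,1.2,-.2,.5),2000)]
print('scan');[print(r) for r in rects(W,.025,.036,(.35,.65,.35,.5),100)];[print(r) for r in rects(W,.036,.046,(.35,.65,.35,.5),60)]"
```

```text
t 43.95 pos [0.5259 0.2945 0.1765] rot [-87.2   0.4 -86.7] F [ 0.58 -0.19  0.44] w 0.0599 q [-0.65  0.49  0.08  1.97 -0.03  0.63 -2.07]
panel 287 [0.583 0.014 0.07 ] [0.6399 0.2746 0.0899]
knob 81 [0.5835 0.1233 0.0583] [0.6146 0.1454 0.072 ] [0.5968 0.1335 0.0657]
cab
{'px': array([261., 154.]), 'c': (0.757, 0.145), 'size': (277, 252), 'ang': -86.4, 'z': 0.0998, 'n': 9446}
scan
{'px': array([147., 281.]), 'c': (0.4598, 0.4331), 'size': (117, 25), 'ang': 7.6, 'z': 0.0325, 'n': 232}
{'px': array([142., 249.]), 'c': (0.5403, 0.4512), 'size': (56, 21), 'ang': 15.3, 'z': 0.0397, 'n': 148}
```

View pics/top3.png

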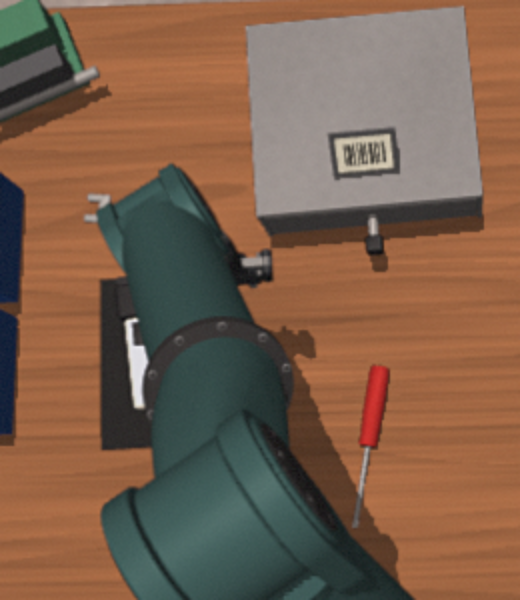

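The drawer front is flush with the cabinet's front (knob at x=0.597, about 19 mm further in than at the start). Next the scanner: move over it, measure with the wrist camera, and measure the ticket too.

```bash
python3 - <<'E'
from h import *
plan([(.47,.43,.22,-83)])
def ticket(im,W,n):
    hsv=cv2.cvtColor(im,cv2.COLOR_RGB2HSV)
    m=(W[...,2]>.105)&(W[...,2]<.155)&(W[...,0]>.63)&(W[...,0]<.76)&(abs(W[...,1]-.14)<.06)
    P=W[m&(im.min(2)>110)&(hsv[...,1]>20)]
    if len(P)<30: print(n,'few',len(P));return
    lo=(im.min(2)>110)&(hsv[...,1]>20)&m
    ys,xs=np.nonzero(lo); r=cv2.minAreaRect(np.c_[xs,ys].astype(np.float32)); 
    mm=cv2.fillPoly(np.zeros(lo.shape,np.uint8),[cv2.boxPoints(r).astype(np.int32)],1)>0
    Q=W[mm&m]; c=np.median(Q,0); u,s,vt=np.linalg.svd(Q-Q.mean(0),full_matrices=False)
    e1=Q@np.array([-.0645,.998,0]); e2=Q@np.array([.705,.0456,.707])
    print(n,r,len(Q),'mean',Q.mean(0).round(4),'n',vt[2].round(3),'mid',[(a.min()/2+a.max()/2).round(4) for a in(e1,e2)],'ext',np.ptp(e1).round(4),np.ptp(e2).round(4))
d=np.load('top3.npz');ticket(d['im'],d['W'],'top3'); d=np.load('top1.npz');ticket(d['im'],d['W'],'top1')
d=np.load('side0.npz');ticket(d['im'],d['W'],'side0')
E
```

```text
-> (0.47, 0.43, 0.22, -83) n 4
{"dx":-0.36,"dy":-0.11,"dz":-0.12,"rx":-0.02,"ry":-0.02}
{"dx":-0.36,"dy":-0.11,"dz":-0.11,"rx":-0.01,"ry":-0.02}
{"dx":-0.36,"dy":-0.11,"dz":-0.11,"rx":-0.02,"ry":-0.02}
{"dx":-0.35,"dy":-0.11,"dz":-0.11,"rx":-0.01,"ry":-0.03}
top3 ((262.5, 177.5), (47.0, 49.0), 90.0) 826 mean [0.6927 0.1403 0.1275] n [-0.473 -0.047  0.88 ] mid [np.float64(0.0956), np.float64(0.5707)] ext 0.1227 0.0867
top1 ((262.5414123535156, 177.70346069335938), (47.623558044433594, 47.5061149597168), 86.633544921875) 818 mean [0.6924 0.141  0.1279] n [-0.468 -0.02   0.884] mid [np.float64(0.0956), np.float64(0.572)] ext 0.1158 0.0867
side0 ((347.39654541015625, 176.2586212158203), (24.697479248046875, 19.869400024414062), 21.801410675048828) 503 mean [0.6896 0.139  0.1284] n [-0.698 -0.024  0.715] mid [np.float64(0.0956), np.float64(0.5834)] ext 0.0804 0.0535
```

servo_tool(steps=[{"hand": 0.7,"dx": -0.36,"dy": -0.11,"dz": -0.12,"rx": -0.02,"ry": -0.02,"rz": 0},{"hand": 0.7,"dx": -0.36,"dy": -0.11,"dz": -0.11,"rx": -0.01,"ry": -0.02,"rz": 0},{"hand": 0.7,"dx": -0.36,"dy": -0.11,"dz": -0.11,"rx": -0.02,"ry": -0.02,"rz": 0},{"hand": 0.7,"dx": -0.35,"dy": -0.11,"dz": -0.11,"rx": -0.01,"ry": -0.03,"rz": 0},{"hand": 0.7,"dx": 0,"dy": 0,"dz": 0,"rx": 0,"ry": 0,"rz": 0},{"hand": 0.7,"dx": 0,"dy": 0,"dz": 0,"rx": 0,"ry": 0,"rz": 0},{"hand": 0.7,"dx": 0,"dy": 0,"dz": 0,"rx": 0,"ry": 0,"rz": 0}])

```text
t: 44.7
tool_pos: [0.4873, 0.432, 0.2291]
tcp_rot: [-1.539, 0.014, -1.459]
ft_force: [-0.6, -0.1, 0.4]
gripper_width: 0.06
```

```bash
python3 - <<'E'
from h import *
st()
im,W=cloud('wrist');save('w2.png',im);np.savez('w2.npz',im=im,W=W)
for lo,hi in((.008,.05),(.03,.036),(.0365,.045)):
    [print(lo,r) for r in rects(W,lo,hi,(.3,.7,.33,.53),300)]
# handle: white pixels
m=(im.min(2)>150)&(W[...,2]>.025)&(abs(W[...,1]-.43)<.06)
P=W[m]; print(cv2.minAreaRect((P[:,:2]*1000).astype(np.float32)),np.median(P[:,2]))
E
```

```text
t 44.7 pos [0.4873 0.432  0.2291] rot [-88.2   0.8 -83.6] F [-0.63 -0.12  0.39] w 0.06 q [-0.84  0.49  0.06  1.81 -0.03  0.81 -2.23]
0.008 {'px': array([281.,  23.]), 'c': (0.6643, 0.4968), 'size': (37, 31), 'ang': -6.4, 'z': 0.0089, 'n': 631}
0.008 {'px': array([375.,  46.]), 'c': (0.653, 0.4008), 'size': (31, 31), 'ang': -56.3, 'z': 0.0088, 'n': 374}
0.008 {'px': array([327., 203.]), 'c': (0.4852, 0.4306), 'size': (166, 46), 'ang': 7.5, 'z': 0.0366, 'n': 5859}
0.03 {'px': array([327., 242.]), 'c': (0.4583, 0.4267), 'size': (112, 33), 'ang': 7.6, 'z': 0.0345, 'n': 2669}
0.0365 {'px': array([326., 159.]), 'c': (0.5407, 0.4378), 'size': (55, 46), 'ang': 7.5, 'z': 0.0403, 'n': 2555}
0.0365 {'px': array([327., 207.]), 'c': (0.4932, 0.4315), 'size': (30, 13), 'ang': 6.8, 'z': 0.0378, 'n': 372}
((392.5844421386719, 407.23260498046875), (248.61935424804688, 66.39141845703125), 12.96052360534668) 0.03468316877534688
```

View pics/w2.png

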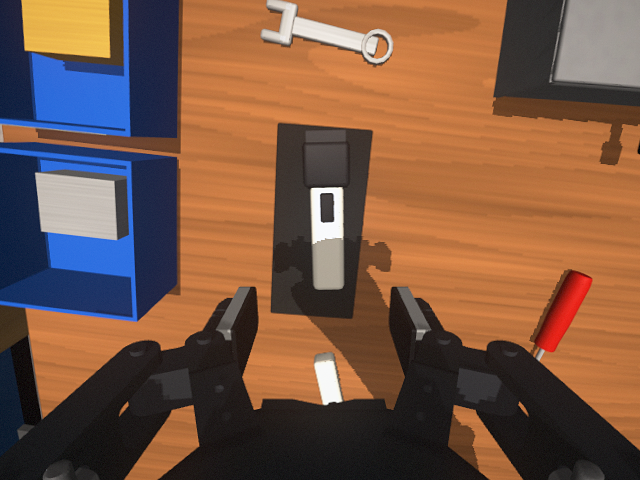

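Wrist picture: the scanner on the mat, its handle at about (327,240) and head at (326,159). It measures 166x46 mm overall, handle 33 mm, yaw 7.5°, which matches the one meant. Its origin is about (0.479,0.430). I'll grip it at scanner x≈0.005.

```bash
python3 -c "
from h import *
plan([(.484,.4305,.10,-82.5)],v=.035,lim=2)"
```

```text
-> (0.484, 0.4305, 0.1, -82.5) n 4
{"dy":0.32,"dz":-0.02,"rx":-0.01,"ry":-0.01}
{"dx":0.01,"dy":0.32,"dz":-0.02,"rx":-0.01,"ry":-0.01,"rz":-0.01}
{"dy":0.32,"dz":-0.01,"rx":-0.01}
{"dy":0.33,"dz":-0.01,"rx":-0.01,"ry":-0.01,"rz":-0.01}
```

servo_tool(steps=[{"hand": 0.7,"dx": 0,"dy": 0.32,"dz": -0.02,"rx": -0.01,"ry": -0.01,"rz": 0},{"hand": 0.7,"dx": 0.01,"dy": 0.32,"dz": -0.02,"rx": -0.01,"ry": -0.01,"rz": -0.01},{"hand": 0.7,"dx": 0,"dy": 0.32,"dz": -0.01,"rx": -0.01,"ry": 0,"rz": 0},{"hand": 0.7,"dx": 0,"dy": 0.32,"dz": -0.01,"rx": -0.01,"ry": -0.01,"rz": -0.01},{"hand": 0.7,"dx": 0,"dy": 0,"dz": 0,"rx": 0,"ry": 0,"rz": 0},{"hand": 0.7,"dx": 0,"dy": 0,"dz": 0,"rx": 0,"ry": 0,"rz": 0},{"hand": 0.7,"dx": 0,"dy": 0,"dz": 0,"rx": 0,"ry": 0,"rz": 0}])

```text
t: 45.45
tool_pos: [0.4954, 0.42, 0.1002]
tcp_rot: [-1.562, -0.006, -1.455]
ft_force: [-0.0, 0.4, -0.4]
gripper_width: 0.0598
```

```bash
python3 -c "
from h import *
st();plan([(.484,.4305,.055,-82.5)],v=.02,lim=1)"
```

```text
t 45.45 pos [0.4954 0.42   0.1002] rot [-89.5  -0.3 -83.3] F [-0.03  0.4  -0.43] w 0.0598 q [-0.81  0.66  0.05  1.88 -0.04  0.61 -2.2 ]
-> (0.484, 0.4305, 0.055, -82.5) n 3
{"dx":-0.04,"dy":0.15,"dz":-0.03,"ry":-0.01}
{"dx":-0.04,"dy":0.15,"dz":-0.04,"rx":-0.01}
{"dx":-0.04,"dy":0.15,"dz":-0.03,"ry":-0.01,"rz":0.01}
```

servo_tool(steps=[{"hand": 0.7,"dx": -0.04,"dy": 0.12,"dz": -0.03,"rx": 0,"ry": -0.01,"rz": 0},{"hand": 0.7,"dx": -0.04,"dy": 0.12,"dz": -0.04,"rx": -0.01,"ry": 0,"rz": 0},{"hand": 0.7,"dx": -0.04,"dy": 0.12,"dz": -0.03,"rx": 0,"ry": -0.01,"rz": 0},{"hand": 0.7,"dx": 0,"dy": 0,"dz": 0,"rx": 0,"ry": 0,"rz": 0},{"hand": 0.7,"dx": 0,"dy": 0,"dz": 0,"rx": 0,"ry": 0,"rz": 0}])

```text
t: 45.95
tool_pos: [0.4853, 0.4338, 0.0654]
tcp_rot: [-1.564, -0.001, -1.437]
ft_force: [0.3, 0.9, 0.4]
gripper_width: 0.0597
```

```bash
python3 -c "
from h import *
st();plan([(.484,.4305,.030,-82.5)],v=.015,lim=1)"
```

```text
t 45.95 pos [0.4853 0.4338 0.0654] rot [-89.6  -0.1 -82.4] F [0.31 0.87 0.42] w 0.0597 q [-0.83  0.71  0.04  1.89 -0.04  0.55 -2.2 ]
-> (0.484, 0.4305, 0.03, -82.5) n 3
{"dx":0.01,"dy":0.12,"dz":-0.01}
{"dx":0.01,"dy":0.12}
{"dx":0.01,"dy":0.11,"dz":-0.01,"rx":-0.01}
```

servo_tool(steps=[{"hand": 0.7,"dx": 0.01,"dy": 0.12,"dz": -0.01,"rx": 0,"ry": 0,"rz": 0},{"hand": 0.7,"dx": 0.01,"dy": 0.12,"dz": 0,"rx": 0,"ry": 0,"rz": 0},{"hand": 0.7,"dx": 0.01,"dy": 0.11,"dz": -0.01,"rx": -0.01,"ry": 0,"rz": 0},{"hand": 0.7,"dx": 0,"dy": 0,"dz": 0,"rx": 0,"ry": 0,"rz": 0},{"hand": 0.7,"dx": 0,"dy": 0,"dz": 0,"rx": 0,"ry": 0,"rz": 0}])

```text
t: 46.45
tool_pos: [0.4838, 0.4299, 0.0268]
tcp_rot: [-1.573, -0.002, -1.438]
ft_force: [0.5, 0.6, -0.1]
gripper_width: 0.0598
```

servo_tool(steps=[{"hand": 0.15,"dx": 0,"dy": 0,"dz": 0,"rx": 0,"ry": 0,"rz": 0},{"hand": 0.15,"dx": 0,"dy": 0,"dz": 0,"rx": 0,"ry": 0,"rz": 0},{"hand": 0.15,"dx": 0,"dy": 0,"dz": 0,"rx": 0,"ry": 0,"rz": 0},{"hand": 0.15,"dx": 0,"dy": 0,"dz": 0,"rx": 0,"ry": 0,"rz": 0},{"hand": 0.15,"dx": 0,"dy": 0,"dz": 0,"rx": 0,"ry": 0,"rz": 0}], force=60)

```text
t: 46.95
tool_pos: [0.4842, 0.4302, 0.0278]
tcp_rot: [-1.572, -0.001, -1.438]
ft_force: [0.9, 0.5, -2.9]
gripper_width: 0.0318
```

```bash
python3 -c "
from h import *
st();plan([(.484,.431,.24,-82.5),(.48,.15,.24,-86.3)],v=.04)"
```

```text
t 46.95 pos [0.4842 0.4302 0.0278] rot [-90.1  -0.  -82.4] F [ 0.9   0.47 -2.88] w 0.0318 q [-0.82  0.76  0.03  1.9  -0.04  0.49 -2.19]
-> (0.484, 0.431, 0.24, -82.5) n 6
{"dy":-0.35}
{"dy":-0.35}
{"dy":-0.36}
{"dy":-0.35}
{"dy":-0.36}
{"dx":-0.01,"dy":-0.35}
-> (0.48, 0.15, 0.24, -86.3) n 8
{"dx":0.35,"dz":-0.05,"ry":0.01}
{"dx":0.35,"dz":-0.05,"ry":0.01}
{"dx":0.35,"dz":-0.05,"ry":0.01}
{"dx":0.35,"dz":-0.04,"ry":0.01}
{"dx":0.35,"dz":-0.04,"ry":0.01}
{"dx":0.35,"dz":-0.04,"ry":0.01}
{"dx":0.35,"dz":-0.04,"ry":0.01}
{"dx":0.34,"dz":-0.03,"ry":0.02}
```

Gripped (31.8 mm, scanner centred). Lifting and swinging over.

servo_tool(steps=[{"hand": 0.15,"dx": 0,"dy": -0.25,"dz": 0,"rx": 0,"ry": 0,"rz": 0},{"hand": 0.15,"dx": 0,"dy": -0.35,"dz": 0,"rx": 0,"ry": 0,"rz": 0},{"hand": 0.15,"dx": 0,"dy": -0.35,"dz": 0,"rx": 0,"ry": 0,"rz": 0},{"hand": 0.15,"dx": 0,"dy": -0.35,"dz": 0,"rx": 0,"ry": 0,"rz": 0},{"hand": 0.15,"dx": 0,"dy": -0.35,"dz": 0,"rx": 0,"ry": 0,"rz": 0},{"hand": 0.15,"dx": 0,"dy": -0.35,"dz": 0,"rx": 0,"ry": 0,"rz": 0},{"hand": 0.15,"dx": 0,"dy": 0,"dz": 0,"rx": 0,"ry": 0,"rz": 0}])

```text
t: 47.65
tool_pos: [0.4827, 0.4288, 0.2322]
tcp_rot: [-1.578, -0.005, -1.438]
ft_force: [0.5, 0.4, -1.4]
gripper_width: 0.0318
```

servo_tool(steps=[{"hand": 0.15,"dx": 0.3,"dy": 0,"dz": -0.05,"rx": 0,"ry": 0.01,"rz": 0},{"hand": 0.15,"dx": 0.35,"dy": 0,"dz": -0.05,"rx": 0,"ry": 0.01,"rz": 0},{"hand": 0.15,"dx": 0.35,"dy": 0,"dz": -0.05,"rx": 0,"ry": 0.01,"rz": 0},{"hand": 0.15,"dx": 0.35,"dy": 0,"dz": -0.04,"rx": 0,"ry": 0.01,"rz": 0},{"hand": 0.15,"dx": 0.35,"dy": 0,"dz": -0.04,"rx": 0,"ry": 0.01,"rz": 0},{"hand": 0.15,"dx": 0.35,"dy": 0,"dz": -0.04,"rx": 0,"ry": 0.01,"rz": 0},{"hand": 0.15,"dx": 0.35,"dy": 0,"dz": -0.04,"rx": 0,"ry": 0.01,"rz": 0},{"hand": 0.15,"dx": 0.2,"dy": 0,"dz": -0.03,"rx": 0,"ry": 0.01,"rz": 0},{"hand": 0.15,"dx": 0,"dy": 0,"dz": 0,"rx": 0,"ry": 0,"rz": 0},{"hand": 0.15,"dx": 0,"dy": 0,"dz": 0,"rx": 0,"ry": 0,"rz": 0}])

```text
t: 48.65
tool_pos: [0.469, 0.1563, 0.2263]
tcp_rot: [-1.589, -0.008, -1.5]
ft_force: [-0.1, 0.4, -1.7]
gripper_width: 0.0323
```

```bash
python3 - <<'E'
from h import *
st()
im,W=cloud('wrist');save('w3.png',im);np.savez('w3.npz',im=im,W=W)
im2,W2=cloud('side');save('s3.png',im2);np.savez('s3.npz',im=im2,W=W2)
plan([(.544,.130,.215,-86.3)],v=.02,lim=1)
E
```

```text
t 48.65 pos [0.469  0.1563 0.2263] rot [-91.   -0.4 -85.9] F [-0.13  0.36 -1.68] w 0.0323 q [-0.49  0.32  0.1   2.12 -0.05  0.73 -1.86]
-> (0.544, 0.13, 0.215, -86.3) n 5
{"dx":0.06,"dy":0.02,"dz":0.15}
{"dx":0.07,"dy":0.02,"dz":0.14,"rx":0.01}
{"dx":0.06,"dy":0.02,"dz":0.15}
{"dx":0.07,"dy":0.02,"dz":0.14,"rx":0.01,"ry":0.01}
{"dx":0.06,"dy":0.03,"dz":0.15,"rz":0.01}
```

View pics/w3.png

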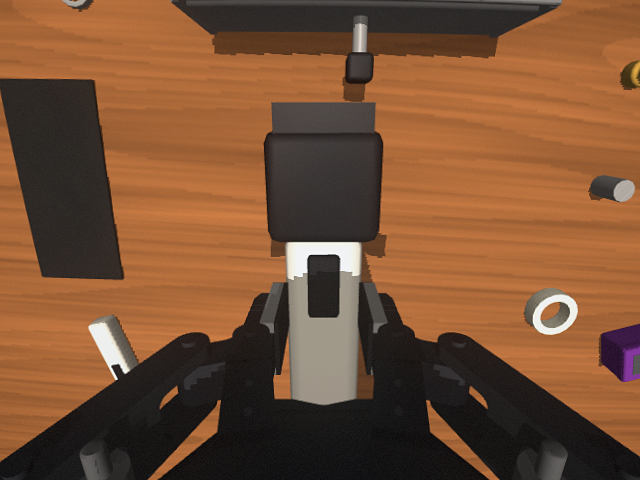

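The scanner sits straight in the jaws. Now a tighter ticket measurement and a tilt check of the scanner in hand.

```bash
python3 - <<'E'
from h import *
def ticket(f):
    d=np.load(f);im,W=d['im'],d['W']
    m=(np.nan_to_num(W[...,2])>.1)&(W[...,2]<.16)&(W[...,0]>.63)&(W[...,0]<.76)&(abs(W[...,1]-.14)<.06)
    r,b=im[...,0].astype(int),im[...,2].astype(int)
    s=(m&(r>150)&(r-b>15)).astype(np.uint8); s=cv2.morphologyEx(s,cv2.MORPH_CLOSE,np.ones((7,7),np.uint8))
    n,l,st_,c=cv2.connectedComponentsWithStats(s); 
    if n<2: print(f,'none'); return
    i=1+st_[1:,4].argmax(); mm=(l==i); Q=W[mm]; u,sg,vt=np.linalg.svd(Q-Q.mean(0),full_matrices=False)
    print(f,'px',c[i].round(1),st_[i],'mean',Q.mean(0).round(4),'n',vt[2].round(3),'std*sqrt12',(sg/np.sqrt(len(Q))*3.46).round(4))
    p=cams.camera_params(f[:-5]) 
    # ray of pixel centroid with the plane through Q.mean, nominal normal
    K=np.array(p["K"]);nn=cv2.undistortPoints(c[i].reshape(1,1,2),K,np.array(p["D"],float))[0,0]
    C=-np.array(p["R"]).T@p["t"]; ray=np.array(p["R"]).T@np.r_[nn,1]; N=np.array([-.7056,-.0456,.7071])
    print('  ray/plane',(C+ray*(N@(Q.mean(0)-C))/(N@ray)).round(4))
import os
os.system('cp s3.npz side3.npz')
for f in('top0.npz','top1.npz','top3.npz','side0.npz','side3.npz'): ticket(f)
d=np.load('w3.npz');W=d['W'];o=sensors.observe();R=Ro.from_euler('xyz',o['tcp_rot']);L=R.inv().apply((W.reshape(-1,3)-o['tool_pos'])).reshape(480,640,3)
for nm,(a,b,c,e) in {'handle':(300,320,340,385),'handle_front':(295,246,350,252),'head':(280,145,368,230)}.items():
    P=L[b:e,a:c].reshape(-1,3);P=P[np.isfinite(P).all(1)];P=P[abs(P[:,1]-np.median(P[:,1]))<.006]
    u,s,vt=np.linalg.svd(P-P.mean(0),full_matrices=False);print(nm,'tool xyz',P.mean(0).round(4),'n',vt[2].round(3))
m=(np.abs(L[...,0])<.05)&(L[...,1]>-.03)&(L[...,1]<.03)&(L[...,2]>.0)&(L[...,2]<.12)
P=L[m];print('front extent z',np.percentile(P[:,2],[0,1,99,100]).round(4)); H=P[P[:,2]>.04];print('head x',H[:,0].min().round(4),H[:,0].max().round(4))
E
```

```text
Traceback (most recent call last):
numpy.linalg.LinAlgError: SVD did not converge
```

```bash
cat > tk.py <<'E'
from h import *
def ticket(f):
    d=np.load(f);im,W=d['im'],d['W']
    m=(np.nan_to_num(W[...,2])>.1)&(W[...,2]<.16)&(W[...,0]>.63)&(W[...,0]<.76)&(abs(W[...,1]-.14)<.06)
    r,b=im[...,0].astype(int),im[...,2].astype(int)
    s=(m&(r>150)&(r-b>15)).astype(np.uint8); s=cv2.morphologyEx(s,cv2.MORPH_CLOSE,np.ones((7,7),np.uint8))
    n,l,st_,c=cv2.connectedComponentsWithStats(s)
    if n<2: print(f,'none'); return
    i=1+st_[1:,4].argmax(); Q=W[(l==i)]; Q=Q[np.isfinite(Q).all(1)]; u,sg,vt=np.linalg.svd(Q-Q.mean(0),full_matrices=False)
    print(f,'px',c[i].round(1),st_[i],'mean',Q.mean(0).round(4),'n',vt[2].round(3),'ext',(sg/np.sqrt(len(Q))*3.46).round(4))
E
python3 - <<'E'
from tk import *
import os
os.system('cp s3.npz side3.npz')
for f in('top0.npz','top1.npz','top3.npz','side0.npz','side3.npz'): ticket(f)
d=np.load('w3.npz');W=d['W'];o=sensors.observe();R=Ro.from_euler('xyz',o['tcp_rot']);L=R.inv().apply((W.reshape(-1,3)-o['tool_pos'])).reshape(480,640,3)
for nm,(a,b,c,e) in {'handle':(300,320,340,385),'head':(280,145,368,230)}.items():
    P=L[b:e,a:c].reshape(-1,3);P=P[np.isfinite(P).all(1)];P=P[abs(P[:,1]-np.median(P[:,1]))<.006]
    u,s,vt=np.linalg.svd(P-P.mean(0),full_matrices=False);print(nm,'tool xyz',P.mean(0).round(4),'n',vt[2].round(3))
m=(np.abs(L[...,0])<.05)&(L[...,1]>-.03)&(L[...,1]<.03)&(L[...,2]>.0)&(L[...,2]<.12)
P=L[m];print('front extent z',np.percentile(P[:,2],[0,1,99,100]).round(4)); H=P[P[:,2]>.04];print('head x',H[:,0].min().round(4),H[:,0].max().round(4))
E
```

```text
top0.npz px [261.6 176.2] [248 167  28  19 450] mean [0.6899 0.1404 0.1293] n [-0.724 -0.036  0.689] ext [0.065  0.044  0.0092]
top1.npz px [261.5 176.2] [247 167  29  19 454] mean [0.6899 0.1406 0.1293] n [-0.725 -0.038  0.687] ext [0.0654 0.0444 0.0097]
top3.npz px [261.3 176.2] [244 167  33  19 472] mean [0.6899 0.1411 0.129 ] n [-0.737 -0.032  0.675] ext [0.0676 0.0453 0.0104]
side0.npz px [347.3 176.4] [334 165  28  24 421] mean [0.689  0.1392 0.1281] n [-0.7   -0.022  0.714] ext [0.0688 0.046  0.0073]
side3.npz px [347.3 176.4] [334 165  28  24 423] mean [0.689  0.1394 0.128 ] n [-0.694 -0.028  0.719] ext [0.0686 0.0462 0.0076]
handle tool xyz [-0.0003 -0.0074 -0.0255] n [ 0.002 -1.    -0.004]
head tool xyz [ 0.0017 -0.0135  0.053 ] n [ 0.002 -1.    -0.   ]
front extent z [0.     0.0012 0.0833 0.0841]
head x -0.0215 0.0248
```

The ticket's middle is at (0.6895, 0.140, 0.1287), seen as 65x44 mm, with its normal at 45°. The scanner is level in the hand. The reading pose is therefore TCP (0.544, 0.132, 0.206), yaw -86.3°.

servo_tool(steps=[{"hand": 0.15,"dx": 0.06,"dy": 0.04,"dz": 0.15,"rx": 0.01,"ry": 0,"rz": 0},{"hand": 0.15,"dx": 0.06,"dy": 0.04,"dz": 0.15,"rx": 0.01,"ry": 0,"rz": 0},{"hand": 0.15,"dx": 0.05,"dy": 0.04,"dz": 0.15,"rx": 0,"ry": 0,"rz": 0},{"hand": 0.15,"dx": 0.05,"dy": 0.04,"dz": 0.14,"rx": 0,"ry": 0,"rz": 0},{"hand": 0.15,"dx": 0.03,"dy": 0.04,"dz": 0.13,"rx": 0,"ry": 0.01,"rz": 0},{"hand": 0.15,"dx": 0,"dy": 0,"dz": 0,"rx": 0,"ry": 0,"rz": 0},{"hand": 0.15,"dx": 0,"dy": 0,"dz": 0,"rx": 0,"ry": 0,"rz": 0},{"hand": 0.15,"dx": 0,"dy": 0,"dz": 0,"rx": 0,"ry": 0,"rz": 0}])

```text
t: 49.55
tool_pos: [0.552, 0.1402, 0.2028]
tcp_rot: [-1.57, -0.006, -1.5]
ft_force: [0.7, -0.3, -1.0]
gripper_width: 0.0322
```

```bash
cat >> tk.py <<'E'
def aim():
    o=st(); R=Ro.from_euler('xyz',o['tcp_rot']); p=np.array(o['tool_pos'])
    w=p+R.apply([.0012,.0066,.0748]); b=R.apply([0,.7071,.7071]); T=np.array([.6895,.140,.1287]); N=np.array([-.7056,-.0456,.7071])
    d=(N@(T-w))/(N@b); h=w+d*b-T
    print('dist',d.round(4),'off y',(h@[-.0645,.998,0]).round(4),'off up',(h@[.705,.0456,.707]).round(4),'ang',np.degrees(np.arccos(-b@N)).round(2))
E
python3 -c "
from tk import *
aim();plan([(.544,.132,.206,-86.3)],v=.02,lim=1)"
```

```text
t 49.55 pos [0.552  0.1402 0.2028] rot [-90.   -0.4 -86. ] F [ 0.68 -0.32 -1.02] w 0.0322 q [-0.41  0.43  0.11  1.99 -0.06  0.72 -1.77]
dist 0.0919 off y 0.0082 off up 0.0036 ang 0.51
-> (0.544, 0.132, 0.206, -86.3) n 1
{"dx":0.08,"dy":-0.03,"dz":-0.09,"ry":0.01,"rz":0.01}
```

servo_tool(steps=[{"hand": 0.15,"dx": 0.08,"dy": -0.03,"dz": -0.09,"rx": 0,"ry": 0.01,"rz": 0.01},{"hand": 0.15,"dx": 0,"dy": 0,"dz": 0,"rx": 0,"ry": 0,"rz": 0},{"hand": 0.15,"dx": 0,"dy": 0,"dz": 0,"rx": 0,"ry": 0,"rz": 0}])

```text
t: 49.85
tool_pos: [0.5408, 0.1311, 0.2065]
tcp_rot: [-1.572, 0.002, -1.508]
ft_force: [-0.2, 0.7, -2.2]
gripper_width: 0.0318
```

```bash
python3 -c "
from tk import *
aim();plan([(.544,.132,.206,-86.3)],v=.02,lim=1)
im,W=cloud('top');save('t4.png',cv2.resize(im[120:240,200:330],None,fx=5,fy=5,interpolation=cv2.INTER_CUBIC))"
```

```text
t 49.85 pos [0.5408 0.1311 0.2065] rot [-90.1   0.1 -86.4] F [-0.2   0.66 -2.21] w 0.0318 q [-0.4   0.41  0.1   2.02 -0.07  0.71 -1.76]
dist 0.1027 off y -0.0005 off up -0.0023 ang 0.51
-> (0.544, 0.132, 0.206, -86.3) n 1
{"dx":-0.01,"dz":0.03}
```

View pics/t4.png

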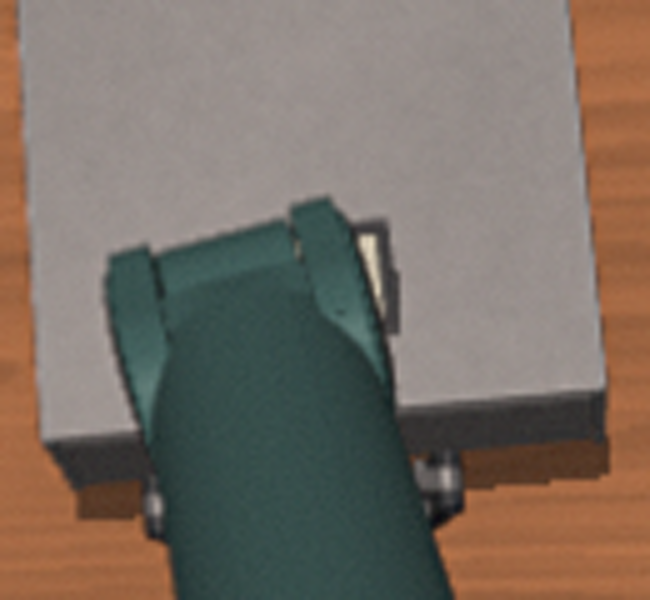

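Aim by kinematics: 103 mm away, 0.5/2.3 mm off the middle, 0.5° tilt. The arm hides the ticket in the top picture, so I'll hold here for 2 s and check from the side camera.

servo_tool(steps=[{"hand": 0.15,"dx": 0,"dy": 0,"dz": 0.02,"rx": 0,"ry": 0,"rz": 0},{"hand": 0.15,"dx": 0,"dy": 0,"dz": 0,"rx": 0,"ry": 0,"rz": 0},{"hand": 0.15,"dx": 0,"dy": 0,"dz": 0,"rx": 0,"ry": 0,"rz": 0},{"hand": 0.15,"dx": 0,"dy": 0,"dz": 0,"rx": 0,"ry": 0,"rz": 0},{"hand": 0.15,"dx": 0,"dy": 0,"dz": 0,"rx": 0,"ry": 0,"rz": 0},{"hand": 0.15,"dx": 0,"dy": 0,"dz": 0,"rx": 0,"ry": 0,"rz": 0},{"hand": 0.15,"dx": 0,"dy": 0,"dz": 0,"rx": 0,"ry": 0,"rz": 0},{"hand": 0.15,"dx": 0,"dy": 0,"dz": 0,"rx": 0,"ry": 0,"rz": 0},{"hand": 0.15,"dx": 0,"dy": 0,"dz": 0,"rx": 0,"ry": 0,"rz": 0},{"hand": 0.15,"dx": 0,"dy": 0,"dz": 0,"rx": 0,"ry": 0,"rz": 0}])

```text
t: 50.9
tool_pos: [0.5429, 0.1317, 0.2067]
tcp_rot: [-1.572, 0.002, -1.507]
ft_force: [-0.7, 0.5, -2.4]
gripper_width: 0.0317
```

```bash
python3 -c "
from tk import *
aim()
im,W=cloud('side');save('s4.png',cv2.resize(im[130:250,270:400],None,fx=5,fy=5,interpolation=cv2.INTER_CUBIC))"
```

```text
t 50.9 pos [0.5429 0.1317 0.2067] rot [-90.1   0.1 -86.3] F [-0.66  0.51 -2.4 ] w 0.0317 q [-0.4   0.42  0.1   2.01 -0.07  0.72 -1.76]
dist 0.1014 off y 0.0 off up -0.0006 ang 0.51
```

servo_tool(steps=[{"hand": 0.15,"dx": 0,"dy": 0,"dz": 0,"rx": 0,"ry": 0,"rz": 0},{"hand": 0.15,"dx": 0,"dy": 0,"dz": 0,"rx": 0,"ry": 0,"rz": 0},{"hand": 0.15,"dx": 0,"dy": 0,"dz": 0,"rx": 0,"ry": 0,"rz": 0},{"hand": 0.15,"dx": 0,"dy": 0,"dz": 0,"rx": 0,"ry": 0,"rz": 0},{"hand": 0.15,"dx": 0,"dy": 0,"dz": 0,"rx": 0,"ry": 0,"rz": 0},{"hand": 0.15,"dx": 0,"dy": 0,"dz": 0,"rx": 0,"ry": 0,"rz": 0},{"hand": 0.15,"dx": 0,"dy": 0,"dz": 0,"rx": 0,"ry": 0,"rz": 0},{"hand": 0.15,"dx": 0,"dy": 0,"dz": 0,"rx": 0,"ry": 0,"rz": 0},{"hand": 0.15,"dx": 0,"dy": 0,"dz": 0,"rx": 0,"ry": 0,"rz": 0},{"hand": 0.15,"dx": 0,"dy": 0,"dz": 0,"rx": 0,"ry": 0,"rz": 0}])

```text
t: 51.95
tool_pos: [0.5429, 0.1316, 0.2067]
tcp_rot: [-1.572, 0.002, -1.507]
ft_force: [0.2, 0.3, -1.3]
gripper_width: 0.0317
```

View pics/s4.png

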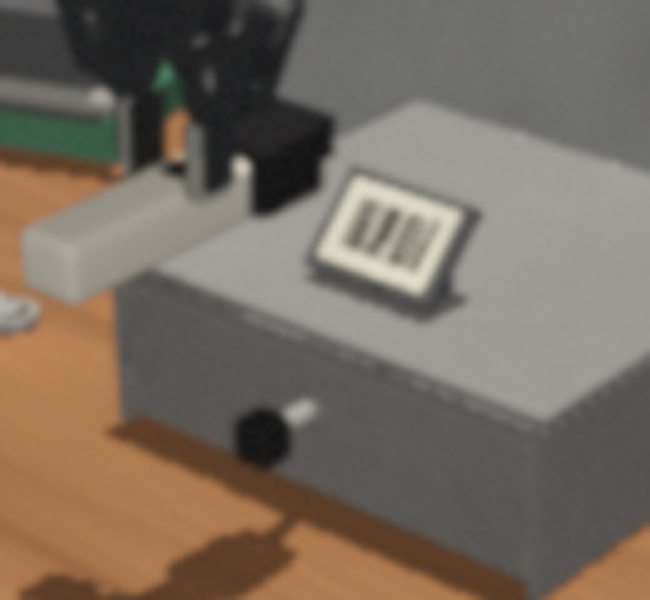

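```bash
python3 -c "
from tk import *
aim();plan([(.48,.15,.24,-86)],v=.04);plan([(.4842,.4302,.2,-82.4)],v=.04)"
```

```text
t 51.95 pos [0.5429 0.1316 0.2067] rot [-90.1   0.1 -86.3] F [ 0.23  0.29 -1.34] w 0.0317 q [-0.4   0.42  0.1   2.01 -0.07  0.72 -1.76]
dist 0.1014 off y -0.0001 off up -0.0006 ang 0.51
-> (0.48, 0.15, 0.24, -86) n 2
{"dx":-0.11,"dy":-0.17,"dz":-0.31}
{"dx":-0.11,"dy":-0.16,"dz":-0.31,"ry":-0.01}
-> (0.4842, 0.4302, 0.2, -82.4) n 8
{"dx":-0.38,"dy":0.01,"dz":-0.05,"ry":-0.01}
{"dx":-0.38,"dy":0.01,"dz":-0.05,"ry":-0.01}
{"dx":-0.38,"dy":0.01,"dz":-0.04,"ry":-0.01}
{"dx":-0.38,"dy":0.01,"dz":-0.04,"ry":-0.01}
{"dx":-0.38,"dy":0.01,"dz":-0.04,"ry":-0.01}
{"dx":-0.38,"dy":0.01,"dz":-0.03,"ry":-0.01}
{"dx":-0.37,"dy":0.01,"dz":-0.03,"ry":-0.01}
{"dx":-0.38,"dz":-0.03,"ry":-0.02}
```

The scanner held steady for 2 s at 101 mm, within 1 mm of the middle and 0.5° off square. The side view shows it level in front of the ticket and the drawer flush. Taking it back to the mat.

servo_tool(steps=[{"hand": 0.15,"dx": -0.25,"dy": 0,"dz": -0.2,"rx": 0,"ry": 0,"rz": 0},{"hand": 0.15,"dx": -0.38,"dy": 0,"dz": -0.2,"rx": 0,"ry": -0.01,"rz": 0},{"hand": 0.15,"dx": -0.38,"dy": 0.01,"dz": -0.05,"rx": 0,"ry": -0.01,"rz": 0},{"hand": 0.15,"dx": -0.38,"dy": 0.01,"dz": 0,"rx": 0,"ry": -0.01,"rz": 0},{"hand": 0.15,"dx": -0.38,"dy": 0.01,"dz": 0,"rx": 0,"ry": -0.01,"rz": 0},{"hand": 0.15,"dx": -0.38,"dy": 0.01,"dz": 0,"rx": 0,"ry": -0.01,"rz": 0},{"hand": 0.15,"dx": -0.38,"dy": 0.01,"dz": 0,"rx": 0,"ry": -0.01,"rz": 0},{"hand": 0.15,"dx": -0.3,"dy": 0,"dz": 0,"rx": 0,"ry": -0.01,"rz": 0},{"hand": 0.15,"dx": 0,"dy": 0,"dz": 0,"rx": 0,"ry": 0,"rz": 0},{"hand": 0.15,"dx": 0,"dy": 0,"dz": 0,"rx": 0,"ry": 0,"rz": 0}])

```text
t: 52.95
tool_pos: [0.4736, 0.4201, 0.2013]
tcp_rot: [-1.569, 0.002, -1.455]
ft_force: [-0.5, -0.9, -1.9]
gripper_width: 0.032
```

```bash
python3 -c "
from tk import *
st();plan([(.4842,.4302,.12,-82.4)],v=.03,lim=2)"
```

```text
t 52.95 pos [0.4736 0.4201 0.2013] rot [-89.9   0.1 -83.4] F [-0.51 -0.94 -1.86] w 0.032 q [-0.84  0.51  0.07  1.85 -0.05  0.78 -2.21]
-> (0.4842, 0.4302, 0.12, -82.4) n 3
{"dx":-0.03,"dy":0.27,"dz":0.04,"ry":-0.01}
{"dx":-0.03,"dy":0.27,"dz":0.04,"ry":-0.01}
{"dx":-0.03,"dy":0.27,"dz":0.04}
```

servo_tool(steps=[{"hand": 0.15,"dx": -0.03,"dy": 0.27,"dz": 0.04,"rx": 0,"ry": -0.01,"rz": 0},{"hand": 0.15,"dx": -0.03,"dy": 0.27,"dz": 0.04,"rx": 0,"ry": -0.01,"rz": 0},{"hand": 0.15,"dx": -0.03,"dy": 0.27,"dz": 0.04,"rx": 0,"ry": 0,"rz": 0},{"hand": 0.15,"dx": 0,"dy": 0,"dz": 0,"rx": 0,"ry": 0,"rz": 0},{"hand": 0.15,"dx": 0,"dy": 0,"dz": 0,"rx": 0,"ry": 0,"rz": 0}])

```text
t: 53.45
tool_pos: [0.4881, 0.4255, 0.1202]
tcp_rot: [-1.567, 0.001, -1.446]
ft_force: [1.3, -0.4, -0.9]
gripper_width: 0.032
```

```bash
python3 -c "
from tk import *
st();plan([(.4842,.4302,.045,-82.4)],v=.025,lim=2)"
```

```text
t 53.45 pos [0.4881 0.4255 0.1202] rot [-89.8   0.  -82.8] F [ 1.26 -0.4  -0.89] w 0.032 q [-0.83  0.63  0.06  1.87 -0.05  0.64 -2.18]
-> (0.4842, 0.4302, 0.045, -82.4) n 4
{"dx":-0.01,"dy":0.19,"dz":-0.01}
{"dx":-0.01,"dy":0.19,"dz":-0.01}
{"dx":-0.02,"dy":0.19,"dz":-0.01}
{"dx":-0.01,"dy":0.18,"dz":-0.01,"rx":-0.01,"ry":-0.01}
```

servo_tool(steps=[{"hand": 0.15,"dx": -0.01,"dy": 0.19,"dz": -0.01,"rx": 0,"ry": 0,"rz": 0},{"hand": 0.15,"dx": -0.01,"dy": 0.19,"dz": -0.01,"rx": 0,"ry": 0,"rz": 0},{"hand": 0.15,"dx": -0.02,"dy": 0.19,"dz": -0.01,"rx": 0,"ry": 0,"rz": 0},{"hand": 0.15,"dx": -0.01,"dy": 0.18,"dz": -0.01,"rx": 0,"ry": -0.01,"rz": 0},{"hand": 0.15,"dx": 0,"dy": 0,"dz": 0,"rx": 0,"ry": 0,"rz": 0},{"hand": 0.15,"dx": 0,"dy": 0,"dz": 0,"rx": 0,"ry": 0,"rz": 0}])

```text
t: 54.05
tool_pos: [0.4908, 0.4289, 0.054]
tcp_rot: [-1.554, 0.006, -1.445]
ft_force: [-0.1, 0.0, -1.4]
gripper_width: 0.0321
```

```bash
python3 -c "
from tk import *
st();plan([(.4842,.4302,.0285,-82.4)],v=.01,lim=2)"
```

```text
t 54.05 pos [0.4908 0.4289 0.054 ] rot [-89.1   0.4 -82.8] F [-0.09  0.04 -1.39] w 0.0321 q [-0.82  0.72  0.05  1.9  -0.06  0.51 -2.18]
-> (0.4842, 0.4302, 0.0285, -82.4) n 3
{"dx":-0.01,"dy":0.08,"dz":-0.02,"rx":-0.01}
{"dx":-0.01,"dy":0.09,"dz":-0.02,"rx":-0.01}
{"dy":0.08,"dz":-0.03,"ry":-0.01,"rz":-0.01}
```

servo_tool(steps=[{"hand": 0.15,"dx": -0.01,"dy": 0.08,"dz": -0.02,"rx": -0.01,"ry": 0,"rz": 0},{"hand": 0.15,"dx": -0.01,"dy": 0.08,"dz": -0.02,"rx": -0.01,"ry": 0,"rz": 0},{"hand": 0.15,"dx": 0,"dy": 0.06,"dz": -0.02,"rx": 0,"ry": -0.01,"rz": -0.01},{"hand": 0.15,"dx": 0,"dy": 0,"dz": 0,"rx": 0,"ry": 0,"rz": 0},{"hand": 0.15,"dx": 0,"dy": 0,"dz": 0,"rx": 0,"ry": 0,"rz": 0}])

```text
t: 54.55
tool_pos: [0.4868, 0.4315, 0.0345]
tcp_rot: [-1.566, 0.001, -1.438]
ft_force: [0.4, 0.4, -2.4]
gripper_width: 0.0321
```

```bash
python3 -c "
from tk import *
st();plan([(.4842,.4302,.028,-82.4)],v=.01,lim=2)"
```

```text
t 54.55 pos [0.4868 0.4315 0.0345] rot [-89.7   0.1 -82.4] F [ 0.37  0.35 -2.42] w 0.0321 q [-0.82  0.75  0.04  1.89 -0.06  0.49 -2.18]
-> (0.4842, 0.4302, 0.028, -82.4) n 1
{"dx":0.01,"dy":0.07,"dz":-0.03,"rx":-0.01}
```

servo_tool(steps=[{"hand": 0.15,"dx": 0.01,"dy": 0.06,"dz": -0.02,"rx": -0.01,"ry": 0,"rz": 0},{"hand": 0.15,"dx": 0,"dy": 0,"dz": 0,"rx": 0,"ry": 0,"rz": 0},{"hand": 0.15,"dx": 0,"dy": 0.02,"dz": 0,"rx": 0,"ry": 0,"rz": 0},{"hand": 0.15,"dx": 0,"dy": 0,"dz": 0,"rx": 0,"ry": 0,"rz": 0}])

```text
t: 54.95
tool_pos: [0.4854, 0.431, 0.0276]
tcp_rot: [-1.573, 0.002, -1.438]
ft_force: [0.1, 0.2, -1.4]
gripper_width: 0.032
```

```bash
python3 -c "
from tk import *
st()"
```

```text
t 54.95 pos [0.4854 0.431  0.0276] rot [-90.2   0.1 -82.4] F [ 0.14  0.21 -1.4 ] w 0.032 q [-0.82  0.76  0.04  1.89 -0.06  0.49 -2.18]
```

servo_tool(steps=[{"hand": 0.15,"dx": 0,"dy": 0.01,"dz": 0,"rx": 0,"ry": 0,"rz": 0},{"hand": 0.5,"dx": 0,"dy": 0,"dz": 0,"rx": 0,"ry": 0,"rz": 0},{"hand": 0.7,"dx": 0,"dy": 0,"dz": 0,"rx": 0,"ry": 0,"rz": 0},{"hand": 0.7,"dx": 0,"dy": 0,"dz": 0,"rx": 0,"ry": 0,"rz": 0},{"hand": 0.7,"dx": 0,"dy": -0.2,"dz": 0,"rx": 0,"ry": 0,"rz": 0},{"hand": 0.7,"dx": 0,"dy": -0.4,"dz": 0,"rx": 0,"ry": 0,"rz": 0},{"hand": 0.7,"dx": 0,"dy": -0.45,"dz": 0,"rx": 0,"ry": 0,"rz": 0},{"hand": 0.7,"dx": 0,"dy": -0.45,"dz": 0,"rx": 0,"ry": 0,"rz": 0},{"hand": 0.7,"dx": 0,"dy": -0.45,"dz": 0,"rx": 0,"ry": 0,"rz": 0},{"hand": 0.7,"dx": 0,"dy": 0,"dz": 0,"rx": 0,"ry": 0,"rz": 0}])

```text
t: 55.95
tool_pos: [0.4864, 0.4305, 0.2269]
tcp_rot: [-1.575, 0.001, -1.438]
ft_force: [1.0, 0.5, 0.7]
gripper_width: 0.0599
```

servo_tool(steps=[{"hand": 0.7,"dx": 0.3,"dy": 0,"dz": -0.05,"rx": 0,"ry": 0,"rz": 0},{"hand": 0.7,"dx": 0.4,"dy": 0,"dz": -0.05,"rx": 0,"ry": 0,"rz": 0},{"hand": 0.7,"dx": 0.4,"dy": 0,"dz": 0,"rx": 0,"ry": 0,"rz": 0},{"hand": 0.7,"dx": 0.4,"dy": 0,"dz": 0,"rx": 0,"ry": 0,"rz": 0},{"hand": 0.7,"dx": 0.4,"dy": 0,"dz": 0,"rx": 0,"ry": 0,"rz": 0},{"hand": 0.7,"dx": 0.4,"dy": 0,"dz": 0,"rx": 0,"ry": 0,"rz": 0},{"hand": 0.7,"dx": 0.4,"dy": 0,"dz": 0,"rx": 0,"ry": 0,"rz": 0},{"hand": 0.7,"dx": 0.4,"dy": 0,"dz": 0,"rx": 0,"ry": 0,"rz": 0},{"hand": 0.7,"dx": 0.4,"dy": 0,"dz": 0,"rx": 0,"ry": 0,"rz": 0},{"hand": 0.7,"dx": 0,"dy": 0,"dz": 0,"rx": 0,"ry": 0,"rz": 0}])

```text
t: 56.95
tool_pos: [0.5229, 0.0724, 0.2219]
tcp_rot: [-1.574, 0.005, -1.433]
ft_force: [-0.4, 0.1, 0.2]
gripper_width: 0.0595
```

```bash
python3 - <<'E'
from h import *
im,W=look();save('top9.png',im)
d=np.load('top0.npz');W0=d['W']
for n,w in(('before',W0),('now',W)):
    print(n)
    [print(' scan',r['c'],r['size'],r['ang'],r['z']) for r in rects(w,.02,.05,(.35,.65,.35,.5),300)]
    m=(w[...,2]>.058)&(w[...,2]<.072)&(w[...,0]<.615)&(w[...,0]>.55)&(abs(w[...,1]-.135)<.02); P=w[m]; print(' knob',P.mean(0).round(4) if len(P) else None)
    for nm,zl,zh,b in(('jar',.06,.075,(.68,.78,-.36,-.27)),('packet',.045,.056,(.69,.83,-.25,-.08)),('tape',.012,.025,(.3,.4,-.18,-.08)),('driver',.012,.03,(.3,.47,.1,.2)),('fitting',.012,.04,(.6,.64,-.17,-.13)),('socket',.012,.04,(.48,.52,-.17,-.12)),('spanner',.004,.015,(.61,.72,.37,.53))):
        print(' ',nm,[(r['c'],r['ang']) for r in rects(w,zl,zh,b,15)][:3])
E
```

```text
t 56.95 pos [0.5229 0.0724 0.2219] rot [-90.2   0.3 -82.1] F [-0.36  0.09  0.22] w 0.0595 q [-0.3   0.36  0.11  2.06 -0.06  0.73 -1.59]
bench
drawer
[234. 210.] (0.6282, 0.2139) (111, 4) -87.1 0.0571
carton
[498. 208.] (0.6168, -0.4492) (105, 5) 3.2 0.0444
[453. 210.] (0.6171, -0.3334) (71, 52) 2.2 0.0451
[459. 242.] (0.5357, -0.3439) (70, 54) 0.9 0.0445
[466. 277.] (0.4454, -0.3527) (69, 53) 2.7 0.0445
before
 scan (0.4868, 0.4297) (169, 49) 9.1 0.0346
 knob [0.5853 0.1339 0.0651]
  jar [((0.7287, -0.3133), 84.5)]
  packet [((0.7649, -0.1692), -58.5)]
  tape [((0.3521, -0.1332), 86.9)]
  driver [((0.3964, 0.1424), -10.2), ((0.32, 0.1559), -10.0)]
  fitting [((0.6211, -0.1518), 71.2)]
  socket [((0.5071, -0.1512), 5.5)]
  spanner [((0.6592, 0.4468), 82.7)]
now
 scan (0.4885, 0.4325) (170, 48) 6.2 0.0347
 knob [0.5944 0.1421 0.0674]
  jar [((0.7292, -0.3132), 81.4)]
  packet [((0.7643, -0.1694), -60.4)]
  tape [((0.3524, -0.1332), 88.0)]
  driver [((0.3965, 0.1427), -8.4), ((0.3202, 0.1543), -10.8)]
  fitting [((0.6214, -0.1512), 69.3)]
  socket [((0.5074, -0.1514), 4.1)]
  spanner [((0.66, 0.4483), 82.3)]
```

View pics/top9.png

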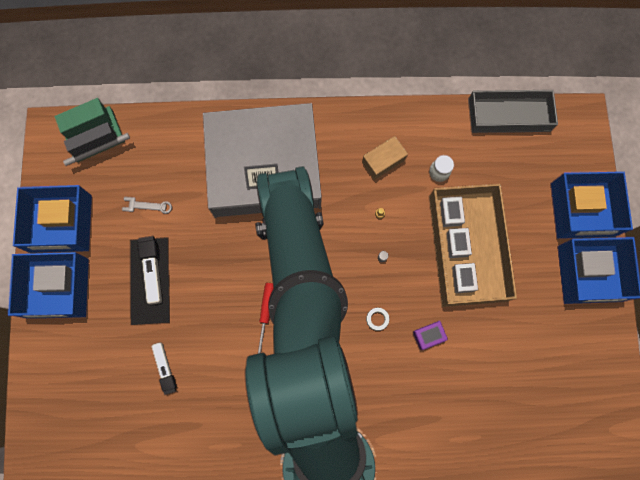

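The scanner is flat on its mat, three tins are in the carton, the drawer is flush, and nothing else has moved by more than the measuring noise. Handing in.

```bash
python3 -c "
from rig import job
print(job.finish_job())"
```

```text
the job is handed in; nothing more can be done
None
```

I finished the whole job and handed it in at about 57 s of the 210 s; no verdict was reported.

- **Tins:** Six were present. Three felt full (about 3.4, 5.2 and 4.6 N) and went in the drawer. Three felt empty (about 1 N each) and went in the carton. My first grasp of one tin missed without moving it, so I re-aimed and took it again.
- **Knocked tin:** One tin already in the drawer moved about 25 mm partway through, probably the announced knock, and stayed inside. I saw all three tins in the drawer just before closing it.
- **Drawer:** My second pinch of the knob missed, so I pushed the drawer shut with closed fingertips on its front panel. It stopped at 21 N. There was also 17 N upwards on the wrist, from a contact I did not identify. The side and top pictures show the front flush with the cabinet, though I could not read the drawer position directly.
- **Scan:** I held the scanner steady for 2 s at 101 mm. By my measurements the beam was within 1 mm of the ticket's middle and 0.5° off square. The beam does not show in the pictures, so I could not confirm the aim by eye.
- **Last check:** The scanner lies flat on its mat within about 3 mm of where it started. The jar, packet, tape, screwdriver, fitting, socket and spanner are within about 2 mm of their places, and the robot was touching nothing.

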